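# Load the jar lift and jack it level with the ledge

## Robot

A 6-joint arm with a two-finger parallel gripper is mounted at the origin on the work surface. World frame = base frame: x ahead of the robot, y to its left, z up, the work surface at z = 0. Lengths are in m, angles in rad, forces in N, time in s.
With the tool pointing down it reaches from about 0.25 to 0.725 m from the base axis. Payload 4 kg.
Tool frame: the origin (TCP) lies midway between the tips of the shut fingers; the grasp point (between the pads) lies bot.pinch_z behind it (bot.pinch_z is the distance from the TCP to the grasp point, in m); z points along the fingers, y is the direction in which the jaws open and shut (so a half turn about z gives the same grasp; the last joint's range is limited). The gripper opens to 85 mm and grips with 20 to 120 N. Pads are 22 mm wide; open, the fingers measure 114 mm over their backs; the gripper's body (76 mm by 85 mm) begins 54 mm behind the grasp point. The pads swing forward as they close: fully open they stand 13 mm farther back than shut.
Start: joints at [1.305, 0.241, 0.005, 1.335, 0, 1.571], TCP at [0.131, 0.482, 0.231] pointing down, gripper open.
Joint ranges: [-2.72, 2.72], [-1.05, 1.87], [-1.09, 1.28], [-1.99, 2.15], [-1.42, 1.44], [-3.14, 3.14]. Speed limits (rad/s): [2.79, 2.79, 3.14, 3.14, 3.14, 3.14].

## Interface

Orientations are given as a unit quaternion [x, y, z, w].
In Python, from workcell import bot gives the robot as it stands. The module is installed in compiled form; this text tells all that it offers.
- The arm moves only by the tool move_arm, never from a script. Its argument "series" is a list that holds one entry, the list of rows, each a list of 7 numbers: the shift along the world's x, y, z in cm, then the turn, a rotation vector about the world's x, y, z in degrees, then the opening, from 0 (shut) to 1 (fully open). A call has exactly 5 rows; each row shifts and turns the pose as measured when the row begins; what a row does not reach is not made up. A row lasts 1/10 s, in which the tool goes at most 50 mm and 8.59 degrees, less where a joint would pass 70% of its speed; a pose out of reach is approached as far as the arm can. A call with a gripper value outside its range is refused whole. The fingers move at their own pace and stop on an object; the grip force is fixed at half the most. Time passes only in rows, so rows that do not move let the fingers close, or fill a call up. It gives the time, the measured TCP pose, the force and the opening at its end, in the units of the state.
- bot.get_obs(): the state, without advancing time (a new reading comes with each control period).
- bot.camera(name): name is "side" or "top" or "wrist"; returns (picture, depth): 384x512x3 uint8, red, green, blue; 384x512 float32, m along the optical axis (not along the pixel's ray), 0 where there is no reading.
- bot.camera_info(name): a dict with "vfov" (degrees; the focal length in pixels is half the picture's height over the tangent of half this angle, whatever the lens; pixels are square), "cx", "cy" (the principal point, pixels), "cam_to_world" (4x4, takes a point from camera to world coordinates); the wrist camera has in their place "tool_from_camera" (4x4, takes a point from camera to tool coordinates, whose origin is the TCP and whose axes are the flange's). Camera axes: x right, y down, z forward; pixel columns grow to the right and rows downward; lengths in m; the calibration is good to about 2 mm. A picture is of the moment at which its call begins: read the wrist's pose just before it. camera_info takes no time and is no camera call.
- bot.job_done(): hands the job in, once; it reports no verdict.
Trained networks look in the newest picture that a camera, given by its name, has taken for a name from the list of things; names that differ only in an ending like _2 or _b are one class to them, and where a whole thing is asked for, a point or a joint stands for the part that bears it (a point fixed in the world has none). Each returns a list of dicts, best first, with "confidence" (0 to 1); they miss things now and then, are a little off and sometimes report something else, mostly with a low value. They report only what shows in the picture. A call takes as long as a camera call.
- bot.find_in(camera, target): "at" ([x, y, z] in m, in world coordinates, good to about 4 mm: the middle of the surface that is visible of it).
The state is a dict: "clock": time; "joint_pos": joint angles; "joint_vel": joint speeds; "tau": joint torques, N m; "eef_pos": TCP position; "tool_rot": TCP orientation; "ft_force": force on the tool from outside, world axes, zero at the start; "ft_torque": the same for the moment, N m; "grip_width": finger opening in m.
Only numpy, scipy, OpenCV 4.12 (cv2) and the standard library are available. Lean on these libraries where they do the work, as an engineer would, in place of code of your own. Each camera call takes 0.05 s, during which the arm holds its last target.

## Task

First stand every amber glue jar upright on the lowered aluminium lift shelf, in one straight row along the middle of the shelf, side by side with about one or two fingers of space (never more than 40 mm) between neighbours. Then raise the loaded shelf until its top is level with the wooden ledge at its end, by turning the steel collar clockwise with the tommy bar, moved from hole to hole - do not turn the collar with the hand itself. Finally lay the bar back in its wooden rest; leave everything else on the bench where it is.

Things in the scene. Friction and masses are not known exactly. Their poses are not given: they have to be found in the camera images.
- jar1_mid (a point): centre (35 mm above its foot) of a squat amber glass glue jar with a flat black lid, white plain band: 70 mm tall, 60 mm across (lid 52 mm across, the top 16 mm), thick heavy base, 0.2 to 0.35 kg, stands on the bench at the start; its z axis points up through the lid. One of two to four identical jars (None if absent)
- jar2_mid (a point): centre (35 mm above its foot) of a squat amber glass glue jar with a flat black lid, white plain band: 70 mm tall, 60 mm across (lid 52 mm across, the top 16 mm), thick heavy base, 0.2 to 0.35 kg, stands on the bench at the start; its z axis points up through the lid. One of two to four identical jars (None if absent)
- jar3_mid (a point): centre (35 mm above its foot) of a squat amber glass glue jar with a flat black lid, white plain band: 70 mm tall, 60 mm across (lid 52 mm across, the top 16 mm), thick heavy base, 0.2 to 0.35 kg, stands on the bench at the start; its z axis points up through the lid. One of two to four identical jars (None if absent)
- jar4_mid (a point): centre (35 mm above its foot) of a squat amber glass glue jar with a flat black lid, white plain band: 70 mm tall, 60 mm across (lid 52 mm across, the top 16 mm), thick heavy base, 0.2 to 0.35 kg, stands on the bench at the start; its z axis points up through the lid. One of two to four identical jars (None if absent)
- shelf_mid (a point): centre of the top face of the lift shelf, an aluminium board 310 mm long (its y axis), 160 mm deep (its x axis), 12 mm thick, 100 mm above the bench when fully down. A bracket at its -y end carries it from the screw; the collar's axis is 215 mm away along -y. It only moves up and down and stays where the screw leaves it
- hub_top (a point): top of the screw over the grey hub that carries the shelf, on the collar's axis, 41 mm above the shelf's top; rises with the shelf. Screw 26 mm and hub 48 mm across; hub 22 mm high, its top 12 mm below this point; a bracket 50 mm wide, 10 mm thick runs from the hub to the shelf and overlaps the shelf's end by 8 mm
- collar_mid (a point): centre of the dark steel collar, on its vertical axis, at the height of its six holes: 85 mm above the bench (the collar turns but never rises). It is 96 mm across and 40 mm high, 20 mm above and below this point. Six level, radial holes run in from its rim, 60 degrees apart, the first along this frame's x axis, which turns with the collar
- collar_hole (a point): mouth of the collar's first hole, on the rim, 48 mm from the axis. Every hole is 28 mm high and about 30 mm wide at the mouth, narrowing to 20 mm high and 21 mm wide, and ends 16 mm from the axis. A bar pushed in 20 mm or more past the rim turns the collar well
- collar (a joint): turn of the collar in rad, growing as it turns clockwise seen from above, range 0 to 8; one full turn (6.28 rad) clockwise raises the shelf 36 mm. Turning takes about 0.4 N m; it stays where it is left
- ledge_edge (a point): middle of the near top edge of the fixed wooden ledge (160 mm deep, 240 mm long) that continues the line of the lift shelf beyond its +y end, about 20 mm away from it; its z is the height the shelf's top must reach. Two tins stand on the ledge and stay there
- bar_mid (a point): centre of the tommy bar, a plain round steel bar 180 mm long and 14 mm thick with round ends, 0.2 kg, lying along its x axis; both ends are alike
- rest_mid (a point): the place of the bar's centre when it lies in its wooden rest, 45 mm above the bench. The bar lies along this frame's x axis in two flared forks (each 16 mm long, centred 55 mm either side of this point, 57 mm high, gap 15 mm wide at the bottom); the rest's base between the forks is 10 mm high
- dye_bottle: bystander: white bottle, 48 mm across, 150 mm tall, origin at its foot; it stands among the jars; leave it
- hammer: bystander: hammer with an orange handle lying on the bench, origin at its underside
- tin_a: bystander: tin 68 mm across, 100 mm tall, on the ledge
- tin_b: bystander: tin 60 mm across, 75 mm tall, on the ledge
- mug: bystander: blue mug 80 mm across, 90 mm tall
- weight: bystander: steel block 90 x 60 x 45 mm beyond the shelf
- burnisher: bystander: turned wooden burnisher 44 mm across, 115 mm tall, right of the collar

How it is judged:
By the outcome, as a careful person would: the job done as asked, in the order asked, and still so for the second after the job is handed in, with the robot touching nothing.
Of jar1, jar2, jar3, jar4 only 2 to 4 are there at a start; the rules pass over those that are not, and their reading is None.
At some moment in a run one of jar1, jar2, jar3, jar4 may be knocked a few centimetres aside while the robot is not near it.
It also fails if it takes over 210 s, if anything falls off the work surface, if the arm or the gripper's body presses on something with over 40 N, if the wrist force passes 120 N, or if a joint passes its speed limit or range.

## Working session

There is one attempt and no reset: what is moved stays moved. The work goes in short steps, Python scripts to look and compute and a tool call to move; the robot and the scene stay as the last step left them, time stands still between calls to the robot, and variables do not carry over. Pictures are saved under pics/ and viewed, and the job is handed in when it is done.

Besides the shell and the picture viewer there is one more tool, called after "Request:" as a command line: name --argument value ..., lists and objects as JSON in quotes. move_arm: Moves the arm, as the interface text tells. Its arguments: {"type":"object","properties":{"series":{"type":"array","items":{"type":"array","items":{"type":"array","items":{"type":"number"}}}}},"required":["series"]}

```bash
mkdir -p pics; ls; cat > h.py <<'E'
import numpy as np, cv2
from workcell import bot
from scipy.spatial.transform import Rotation as R
def shot(c,fn):
    o=bot.get_obs(); p,d=bot.camera(c); cv2.imwrite('pics/'+fn+'.png',p[:,:,::-1]); np.save('pics/'+fn+'.npy',d); return p,d,o
def c2w(c,o=None):
    i=bot.camera_info(c)
    if 'cam_to_world' in i: return np.array(i['cam_to_world']),i
    T=np.eye(4);T[:3,:3]=R.from_quat(o['tool_rot']).as_matrix();T[:3,3]=o['eef_pos']
    return T@np.array(i['tool_from_camera']),i
def pts(c,d,o=None):
    T,i=c2w(c,o); f=192/np.tan(np.radians(i['vfov']/2))
    v,u=np.mgrid[:384,:512]; P=np.stack([(u-i['cx'])/f*d,(v-i['cy'])/f*d,d,np.ones_like(d)],-1)
    return (P@T.T)[...,:3]
def st():
    o=bot.get_obs(); print('t',round(o['clock'],2),'p',np.round(o['eef_pos'],4),'q',np.round(o['tool_rot'],3),'F',np.round(o['ft_force'],1),'g',round(o['grip_width'],4),'j',np.round(o['joint_pos'],2)); return o
E
python3 - <<'E'
from h import *
np.set_printoptions(suppress=True)
o=st(); print(bot.pinch_z)
for c in ['side','top','wrist']:
    shot(c,c+'0'); i=bot.camera_info(c); print(c,{k:np.round(v,3).tolist() for k,v in i.items()})
E
```

```text
pics
t 0.0 p [0.1312 0.4818 0.2304] q [ 0.133  0.991 -0.001 -0.   ] F [ 0.  -0.1  1.1] g 0.0856 j [ 1.31  0.24  0.    1.34 -0.    1.57]
0.0187
side {'vfov': 54.363, 'cx': 257.713, 'cy': 189.034, 'cam_to_world': [[0.937, -0.237, 0.257, 0.224], [-0.349, -0.615, 0.707, -0.901], [-0.01, -0.752, -0.659, 0.965], [0.0, 0.0, 0.0, 1.0]]}
top {'vfov': 48.094, 'cx': 252.458, 'cy': 190.033, 'cam_to_world': [[-0.012, -0.997, 0.082, 0.426], [-1.0, 0.012, -0.004, -0.006], [0.003, -0.082, -0.997, 1.636], [0.0, 0.0, 0.0, 1.0]]}
wrist {'vfov': 58.855, 'cx': 260.263, 'cy': 188.769, 'tool_from_camera': [[-0.0, -0.961, -0.278, 0.07], [1.0, 0.0, -0.001, 0.001], [0.001, -0.278, 0.961, -0.142], [0.0, 0.0, 0.0, 1.0]]}
```

View pics/top0.png

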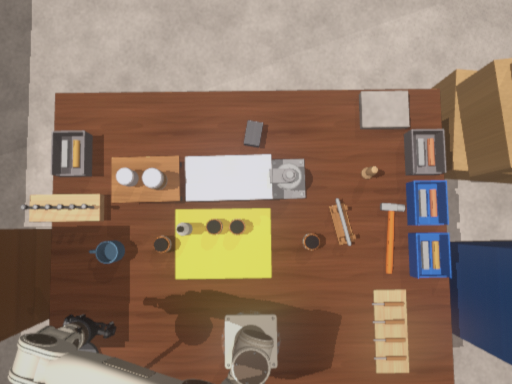

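View pics/side0.png

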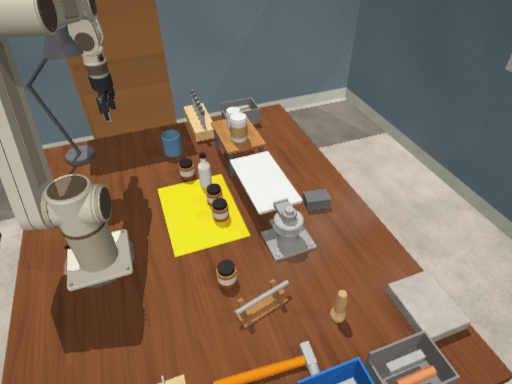

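```bash
python3 - <<'E'
from h import *
for c in ['side','top']:
    for n in ['jar1_mid','shelf_mid','hub_top','collar_mid','collar_hole','ledge_edge','bar_mid','rest_mid','dye_bottle','hammer','tin_a','mug','weight','burnisher']:
        if n=='jar1_mid': bot.camera(c)
        try: r=bot.find_in(c,n)
        except Exception as e: print(c,n,e); continue
        print(c,n,[(np.round(x['at'],3).tolist(),round(x['confidence'],2)) for x in r])
st()
E
```

```text
side jar1_mid [([0.417, 0.115, 0.061], 0.57), ([0.58, 0.292, 0.199], 0.19)]
side shelf_mid [([0.593, 0.037, 0.105], 0.71)]
side hub_top [([0.593, 0.029, 0.099], 0.75)]
side collar_mid [([0.588, -0.171, 0.1], 0.81), ([0.554, 0.299, 0.129], 0.46)]
side collar_hole [([0.585, -0.169, 0.102], 0.58)]
side ledge_edge [([0.554, 0.3, 0.132], 0.63)]
side bar_mid [([0.432, -0.35, 0.047], 0.56), ([0.588, -0.174, 0.1], 0.44)]
side rest_mid [([0.427, -0.361, 0.008], 0.97)]
side dye_bottle [([0.425, -0.36, 0.008], 0.7), ([0.408, 0.224, 0.08], 0.59)]
side hammer [([0.409, -0.534, 0.023], 0.93)]
side tin_a [([0.578, 0.293, 0.196], 0.82), ([0.569, 0.406, 0.204], 0.57)]
side mug [([0.334, 0.481, 0.056], 0.7), ([0.417, 0.024, 0.056], 0.56)]
side weight [([0.357, 0.302, 0.043], 0.69)]
side burnisher [([0.606, -0.462, 0.056], 0.74)]
top jar1_mid [([0.358, 0.313, 0.074], 0.72), ([0.419, 0.126, 0.072], 0.54)]
top shelf_mid [([0.593, 0.058, 0.104], 0.63)]
top hub_top [([0.596, 0.06, 0.108], 0.76)]
top collar_mid [([0.591, -0.157, 0.104], 0.64), ([0.594, 0.055, 0.103], 0.16)]
top collar_hole [([0.581, -0.151, 0.101], 0.63)]
top ledge_edge [([0.585, 0.363, 0.128], 0.82)]
top bar_mid [([0.432, -0.346, 0.051], 0.61)]
top rest_mid [([0.427, -0.344, 0.012], 0.85)]
top dye_bottle [([0.412, 0.233, 0.098], 0.6)]
top hammer [([0.398, -0.523, 0.023], 0.56)]
top tin_a [([0.579, 0.306, 0.227], 0.79), ([0.594, 0.407, 0.207], 0.63), ([0.588, -0.155, 0.107], 0.56)]
top mug [([0.334, 0.524, 0.042], 0.57)]
top weight [([0.77, -0.019, 0.043], 0.84), ([0.413, 0.231, 0.098], 0.45)]
top burnisher [([0.612, -0.445, 0.072], 0.73), ([0.358, -0.229, 0.071], 0.48), ([0.42, 0.04, 0.068], 0.2)]
t 1.65 p [0.1313 0.4825 0.2313] q [0.133 0.991 0.    0.   ] F [-0.2 -0.8 -0.8] g 0.0854 j [ 1.31  0.24  0.01  1.34 -0.    1.57]
```

The scene holds four jars: lids at about (163,244), (214,227), (237,227) and (312,241) in the top view. The bottle is at (183,229), the shelf around (228,177), the collar at (288,177) and the bar in its rest at (343,222).

```bash
cat > loc.py <<'E'
from h import *
def jars(c,d,p,o=None,zlo=0.0,zoff=0.07,cands=((.358,.313),(.419,.126),(.42,.04),(.358,-.229)),r0=.05):
    P=pts(c,d,o); out=[]
    for x,y in cands:
        m=(abs(P[...,2]-zoff)<.006)&(np.hypot(P[...,0]-x,P[...,1]-y)<r0)&(p.max(-1)<90)
        q=P[m]; 
        if len(q)<4: out.append(None); continue
        (cx,cy),r=cv2.minEnclosingCircle(q[:,:2].astype(np.float32)); out.append((round(cx,4),round(cy,4),round(r,4),round(float(q[:,2].mean()),4),len(q),np.round(q.mean(0),4).tolist()))
    return out
E
python3 - <<'E'
from loc import *
for c in ['side','top']:
    p,d,o=shot(c,c+'1')
    for j in jars(c,d,p): print(c,j)
    P=pts(c,d)
    g=p.astype(int)
    # shelf
    m=(abs(P[...,2]-.1)<.012)&(p.min(-1)>190)&(abs(P[...,0]-.59)<.12)&(abs(P[...,1]-.06)<.19)
    q=P[m];print('shelf z',np.median(q[:,2]),q.min(0),q.max(0),cv2.minAreaRect(q[:,:2].astype(np.float32)))
    m=(abs(P[...,2]-.13)<.015)&(abs(P[...,0]-.59)<.12)&(abs(P[...,1]-.35)<.13)&(g[...,0]-g[...,2]>30)
    q=P[m];print('ledge z',np.median(q[:,2]),np.percentile(q[:,2],[10,90]),q.min(0),q.max(0),cv2.minAreaRect(q[:,:2].astype(np.float32)))
    m=(P[...,2]>.125)&(np.hypot(P[...,0]-.59,P[...,1]+.157)<.06)
    q=P[m];print('hub',len(q),q.min(0),q.max(0),np.median(q[:,2]))
    m=(P[...,2]>.04)&(P[...,2]<.1)&(np.hypot(P[...,0]-.43,P[...,1]+.35)<.12)&(g.max(-1)-g.min(-1)<30)&(g.min(-1)>90)
    q=P[m];print('bar',len(q),q.mean(0),q.min(0),q.max(0),cv2.minAreaRect(q[:,:2].astype(np.float32)))
I=cv2.imread('pics/side1.png')
cv2.imwrite('pics/crop1.png',cv2.resize(I[180:330,190:380],None,fx=4,fy=4,interpolation=cv2.INTER_CUBIC)[:600,:800])
E
```

```text
side (0.3573, 0.3167, 0.027, 0.0679, 85, [0.36, 0.3165, 0.0679])
side (0.4221, 0.1257, 0.0277, 0.0685, 108, [0.4217, 0.1239, 0.0685])
side (0.4199, 0.0395, 0.0271, 0.069, 115, [0.4206, 0.0399, 0.069])
side (0.3617, -0.2297, 0.0266, 0.0691, 203, [0.3618, -0.231, 0.0691])
shelf z 0.1036795051222415 [ 0.51601286 -0.12962345  0.09693181] [0.67858822 0.22833245 0.11140703] ((0.5970953106880188, 0.04937325417995453), (0.1602148413658142, 0.3572182357311249), 0.7269523739814758)
ledge z 0.12710196120160067 [0.12342601 0.12976859] [0.51040211 0.23569231 0.11507802] [0.67267042 0.47878673 0.13755169] ((0.5919615030288696, 0.3570030927658081), (0.16115957498550415, 0.24399584531784058), 0.6668489575386047)
hub 155 [ 0.57398132 -0.16947393  0.1250803 ] [ 0.62228479 -0.12541396  0.14875874] 0.13410946692361825
bar 274 [ 0.43022206 -0.34959892  0.04979075] [ 0.34801072 -0.37370682  0.04003475] [ 0.51977793 -0.25861859  0.05651151] ((0.4361138939857483, -0.3215516209602356), (0.11596482247114182, 0.16817624866962433), 85.72703552246094)
top (0.359, 0.3214, 0.0249, 0.0701, 123, [0.3613, 0.3217, 0.0
[... 275 characters left out ...]
7864953 0.22497426 0.11199197] ((0.5991219282150269, 0.07330847531557083), (0.1566508710384369, 0.3052121698856354), 0.7843260169029236)
ledge z 0.129418631573181 [0.12505313 0.13384951] [0.51239062 0.24416977 0.11643357] [0.67420978 0.47999672 0.14319036] ((0.5928312540054321, 0.36236655712127686), (0.16009965538978577, 0.23613479733467102), 0.7645198702812195)
hub 176 [ 0.57657526 -0.16368776  0.12513511] [ 0.62290675 -0.09981434  0.15163137] 0.13460021950859147
bar 174 [ 0.43526879 -0.3450994   0.05036061] [ 0.3499581  -0.36957743  0.04022566] [ 0.51951784 -0.32099998  0.06082275] ((0.43503475189208984, -0.3465876579284668), (0.17576178908348083, 0.016331838443875313), 13.555325508117676)
```

View pics/crop1.png

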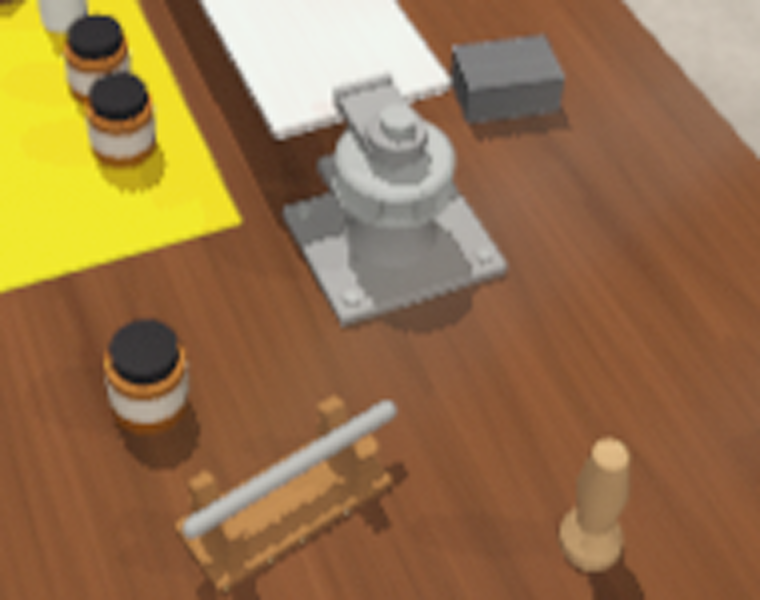

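Request:
move_arm --series '[[[4, -2.5, 0, 0, 0, -8.5, 1], [4, -2.5, 0, 0, 0, -8.5, 1], [4, -2.5, 0, 0, 0, -8.5, 1], [4, -2.5, 0, 0, 0, -8.5, 1], [4, -2.5, 0, 0, 0, -8.5, 1]]]'

```text
clock: 2.25
eef_pos: [0.3321, 0.3573, 0.2314]
tool_rot: [0.486, 0.874, 0.002, -0.0]
ft_force: [1.0, 1.0, 0.0]
grip_width: 0.0853
```

Request:
move_arm --series '[[[2, -1.5, 0, 0, 0, -8.5, 1], [2, -1, 0, 0, 0, -8.5, 1], [0, 0, 0, 0, 0, -8.5, 1], [0, 0, 0, 0, 0, -7, 1], [0, 0, 0, 0, 0, 0, 1]]]'

```text
clock: 2.75
eef_pos: [0.3798, 0.3262, 0.2314]
tool_rot: [0.717, 0.697, 0.002, 0.001]
ft_force: [0.0, -0.4, -0.5]
grip_width: 0.0855
```

```bash
python3 - <<'E'
from loc import *
o=st()
p,d,o=shot('wrist','w1')
print(jars('wrist',d,p,o))
print([(np.round(x['at'],3).tolist(),round(x['confidence'],2)) for x in bot.find_in('wrist','jar1_mid')])
E
```

```text
t 2.75 p [0.3798 0.3262 0.2314] q [0.717 0.697 0.002 0.001] F [ 0.  -0.4 -0.5] g 0.0855 j [ 0.71  0.24  0.    1.33 -0.    2.31]
[(0.3609, 0.3235, 0.0259, 0.0696, 2293, [0.3613, 0.3243, 0.0696]), (0.423, 0.1348, 0.0246, 0.0693, 849, [0.4232, 0.1448, 0.0693]), None, None]
[([0.417, 0.147, 0.059], 0.97)]
```

View pics/w1.png

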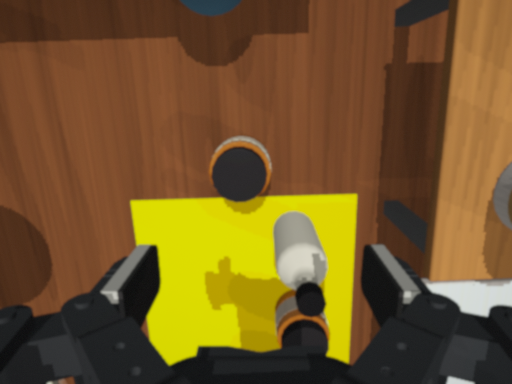

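Request:
move_arm --series '[[[-1.8, -0.4, -3, 0, 0, 0, 1], [0, 0, -4, 0, 0, 0, 1], [0, 0, -4, 0, 0, 0, 1], [0, 0, -2, 0, 0, 0, 1], [0, 0, 0, 0, 0, 0, 1]]]'

```text
clock: 3.35
eef_pos: [0.3603, 0.3245, 0.0999]
tool_rot: [0.711, 0.703, 0.006, 0.001]
ft_force: [-1.4, 0.4, -0.6]
grip_width: 0.0856
```

```bash
python3 - <<'E'
from loc import *
o=st()
p,d,o=shot('wrist','w2')
print(jars('wrist',d,p,o))
E
```

```text
t 3.35 p [0.3603 0.3245 0.0999] q [0.711 0.703 0.006 0.001] F [-1.4  0.4 -0.6] g 0.0856 j [ 0.73  0.3  -0.27  0.98 -0.    2.32]
[(0.3611, 0.3236, 0.0256, 0.0696, 6287, [0.3609, 0.3252, 0.0696]), None, None, None]
```

View pics/w2.png

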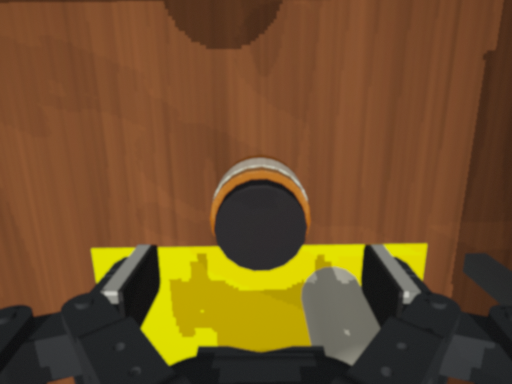

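Request:
move_arm --series '[[[0, 0, -4, 0, 0, 0, 1], [0, 0, -3, 0, 0, 0, 1], [0, 0, -1.2, 0, 0, 0, 1], [0, 0, 0, 0, 0, 0, 1], [0, 0, 0, 0, 0, 0, 1]]]'

```text
clock: 3.9
eef_pos: [0.3667, 0.3317, 0.0257]
tool_rot: [0.708, 0.706, 0.015, 0.002]
ft_force: [0.6, 0.7, 0.0]
grip_width: 0.0854
```

Request:
move_arm --series '[[[-0.6, -0.8, -1.2, -1, 1.4, 0, 1], [0, 0, 0, 0, 0, 0, 1], [0, 0, 0, 0, 0, 0, 1], [0, 0, 0, 0, 0, 0, 0.5], [0, 0, 0, 0, 0, 0, 0.3]]]'

```text
clock: 4.4
eef_pos: [0.3627, 0.3258, 0.0174]
tool_rot: [0.708, 0.706, 0.003, -0.001]
ft_force: [0.7, -1.4, 46.1]
grip_width: 0.0589
```

Request:
move_arm --series '[[[0, 0, 0.5, 0, 0, 0, 0], [0, 0, 0, 0, 0, 0, 0], [0, 0, 1, 0, 0, 0, 0], [0, 0, 1, 0, 0, 0, 0], [0, 0, 0, 0, 0, 0, 0]]]'

```text
clock: 4.9
eef_pos: [0.3617, 0.3248, 0.0435]
tool_rot: [0.708, 0.706, 0.002, -0.001]
ft_force: [-0.1, -0.3, -2.9]
grip_width: 0.0588
```

```bash
python3 - <<'E'
from loc import *
o=st()
p,d,o=shot('side','s2')
cv2.imwrite('pics/s2c.png',cv2.resize(p[80:280,80:320,::-1],None,fx=3,fy=3))
E
```

```text
t 4.9 p [0.3617 0.3248 0.0435] q [ 0.708  0.706  0.002 -0.001] F [-0.1 -0.3 -2.9] g 0.0588 j [ 0.73  0.38 -0.33  0.85  0.    2.3 ]
```

View pics/s2c.png

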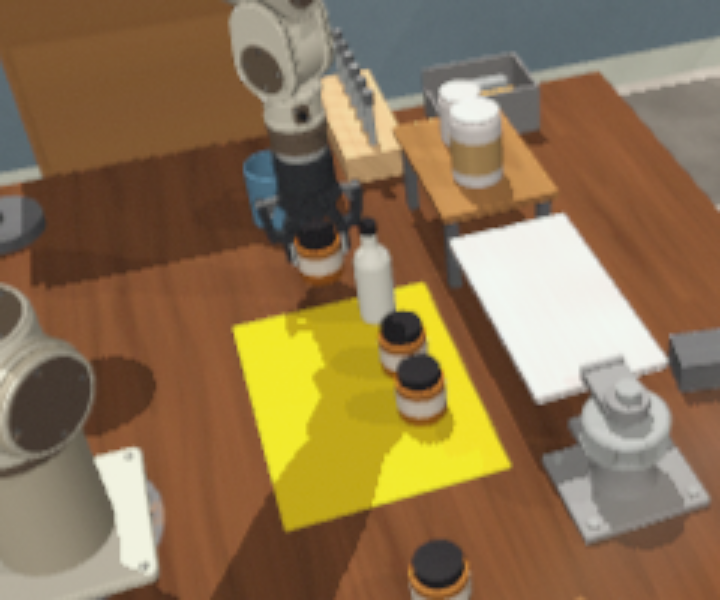

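Request:
move_arm --series '[[[0, 0, 4.8, 0, 0, 0, 0], [0, 0, 4.8, 0, 0, 0, 0], [0, -1, 4.5, 0, 0, 0, 0], [1, -3, 4, 0, 0, 0, 0], [3, -4, 0, 0, 0, 0, 0]]]'

```text
clock: 5.45
eef_pos: [0.3967, 0.2444, 0.2265]
tool_rot: [0.704, 0.71, -0.002, -0.001]
ft_force: [3.2, 0.7, -3.2]
grip_width: 0.0589
```

```bash
python3 - <<'E'
from loc import *
o=st()
p,d,o=shot('wrist','w3')
E
```

```text
t 5.45 p [0.3967 0.2444 0.2265] q [ 0.704  0.71  -0.002 -0.001] F [ 3.2  0.7 -3.2] g 0.0589 j [ 0.55  0.18 -0.09  1.31  0.    2.11]
```

View pics/w3.png

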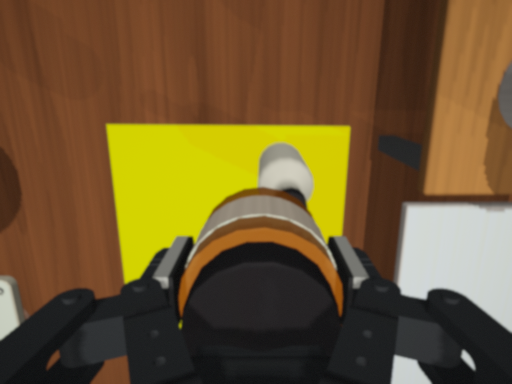

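Request:
move_arm --series '[[[4, -2.6, 0, 0, 0, 0, 0], [4, -2.6, 0, 0, 0, 0, 0], [4, -2.6, 0, 0, 0, 0, 0], [4, -2.6, 0, 0, 0, 0, 0], [2, -1, 0, 0, 0, 0, 0]]]'

```text
clock: 6.0
eef_pos: [0.5794, 0.1197, 0.2229]
tool_rot: [0.708, 0.706, -0.004, 0.001]
ft_force: [-0.3, 0.6, -2.8]
grip_width: 0.0588
```

```bash
python3 - <<'E'
from loc import *
o=st()
p,d,o=shot('wrist','w4')
P=pts('wrist',d,o)
m=(abs(P[...,2]-.1)<.012)&(p.min(-1)>190)&(abs(P[...,0]-.59)<.12)&(abs(P[...,1]-.06)<.19)
q=P[m];print(np.median(q[:,2]),q.min(0),q.max(0))
# ledge edge line and shelf edges by rows
m=(abs(P[...,2]-.125)<.01)&(p[...,0].astype(int)-p[...,2]>40)&(P[...,1]>.2)
q=P[m];print('ledge',np.median(q[:,2]),q.min(0),q.max(0))
E
```

```text
t 6.0 p [0.5794 0.1197 0.2229] q [ 0.708  0.706 -0.004  0.001] F [-0.3  0.6 -2.8] g 0.0588 j [ 0.21  0.43  0.26  1.4  -0.01  1.78]
0.10484077516083648 [0.53269155 0.11059087 0.10325773] [0.62062184 0.14922058 0.10568449]
ledge 0.12391075624219078 [0.41444778 0.22927861 0.11607743] [0.6739245  0.24640351 0.13449812]
```

View pics/w4.png

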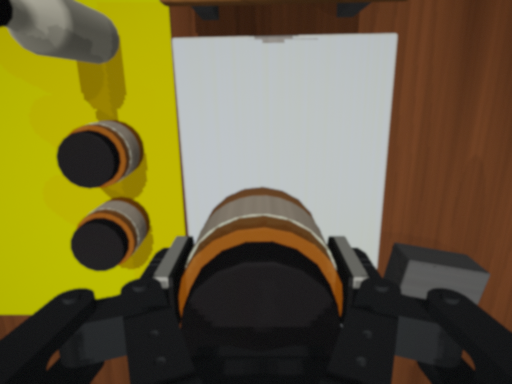

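```bash
python3 - <<'E'
from loc import *
o=bot.get_obs(); d=np.load('pics/w4.npy'); p=cv2.imread('pics/w4.png')
P=pts('wrist',d,o)
w=(p.min(-1)>150)
for v in range(30,240,20):
    us=np.where(w[v,160:410])[0]+160
    if len(us): print(v,us.min(),us.max(),np.round(P[v,us.min()+2],4),np.round(P[v,us.max()-2],4), p[v,us.min()+2])
for u in (200,240,330,370): print(u,[ (v,np.round(P[v,u],4).tolist()) for v in range(30,46,2)][:8])
for u in (220,250,330): print('ledge',[np.round(P[v,u],4).tolist() for v in (0,2,4)])
E
```

```text
50 173 395 [0.5218 0.2168 0.1045] [0.6758 0.2158 0.1057] [192 190 185]
70 175 393 [0.5222 0.2034 0.1045] [0.6765 0.2026 0.1038] [195 192 187]
90 177 391 [0.5226 0.1895 0.1045] [0.6762 0.1887 0.1046] [196 193 188]
110 178 390 [0.5223 0.1752 0.1045] [0.6769 0.1744 0.1047] [194 193 188]
130 180 388 [0.5228 0.1605 0.1047] [0.6768 0.1597 0.105 ] [196 194 189]
150 182 386 [0.5231 0.1451 0.104 ] [0.6771 0.1444 0.1042] [197 195 189]
170 183 384 [0.523  0.1295 0.1049] [0.6768 0.1288 0.1051] [194 193 189]
190 185 383 [0.5232 0.1128 0.1038] [0.6779 0.1121 0.1041] [195 194 189]
210 187 381 [0.5238 0.0961 0.1045] [0.6781 0.095  0.1036] [194 195 189]
230 189 379 [0.524  0.0778 0.103 ] [0.6779 0.0776 0.1041] [194 195 189]
200 [(30, [0.5229, 0.2452, -0.0016]), (32, [0.5229, 0.2434, -0.0011]), (34, [0.5227, 0.2417, -0.0021]), (36, [0.5228, 0.2397, -0.0004]), (38, [0.5398, 0.2247, 0.1031]), (40, [0.5398, 0.2233, 0.1037]), (42, [0.5396, 0.2221, 0.103]), (44, [0.5397, 0.2206, 0.1043])]
240 [(30, [0.5623, 0.245, -0.0012]), (32, [0.5623, 0.2432, -0.0012]), (34, [0.5622, 0.2415, -0.0023]), (36, [0.5681, 0.
[... 220 characters left out ...]
.6314, 0.2268, 0.1029]), (36, [0.6313, 0.2254, 0.104]), (38, [0.6313, 0.224, 0.1045]), (40, [0.6316, 0.2229, 0.1031]), (42, [0.6314, 0.2214, 0.1044]), (44, [0.6317, 0.2202, 0.1032])]
370 [(30, [0.6899, 0.2442, -0.0011]), (32, [0.6899, 0.2423, -0.0006]), (34, [0.6591, 0.2264, 0.1046]), (36, [0.6596, 0.2253, 0.1031]), (38, [0.6599, 0.2241, 0.1026]), (40, [0.6593, 0.2225, 0.1049]), (42, [0.6599, 0.2214, 0.1033]), (44, [0.6599, 0.22, 0.1036])]
ledge [[0.5574, 0.2434, 0.1268], [0.5827, 0.1916, 0.3638], [0.5563, 0.2431, 0.1175]]
ledge [[0.576, 0.2435, 0.1258], [0.5758, 0.2438, 0.1194], [0.5724, 0.2679, -0.0015]]
ledge [[0.6269, 0.2442, 0.1212], [0.6496, 0.2694, -0.0025], [0.6496, 0.2675, -0.0019]]
```

```bash
cat >> loc.py <<'E'
def held(d,p,o):
    P=pts('wrist',d,o); c=np.array(o['eef_pos'])
    m=(p.max(-1)<70)&(np.hypot(P[...,0]-c[0],P[...,1]-c[1])<.034)&(P[...,2]>c[2]+.03)&(P[...,2]<c[2]+.075)
    v,u=np.where(m); k=(u>195)&(u<325)&(v>200)&(v<350)
    q=P[v[k],u[k]]; z=np.median(q[:,2]); q=q[abs(q[:,2]-z)<.003]
    (cx,cy),r=cv2.minEnclosingCircle(q[:,:2].astype(np.float32)); print('held lid rel',np.round([cx-c[0],cy-c[1],r,z-c[2]],4),q.min(0),q.max(0))
E
python3 - <<'E'
from loc import *
held(np.load('pics/w4.npy'),cv2.imread('pics/w4.png'),bot.get_obs())
E
```

```text
held lid rel [0.0003 0.0035 0.0232 0.0517] [0.56142647 0.10998357 0.27090139] [0.60247438 0.14313909 0.27609958]
```

Request:
move_arm --series '[[[2, -0.7, -2, 0, 0, 0, 0], [0, 0, -3, 0, 0, 0, 0], [0, 0, -2.5, 0, 0, 0, 0], [0, 0, -1, 0, 0, 0, 0], [0, 0, 0, 0, 0, 0, 0]]]'

```text
clock: 6.55
eef_pos: [0.6016, 0.1095, 0.1303]
tool_rot: [0.711, 0.703, -0.006, 0.001]
ft_force: [0.3, 0.6, -3.2]
grip_width: 0.059
```

Request:
move_arm --series '[[[-0.1, 0.3, -0.3, 0.5, -0.4, 0, 0], [0, 0, 0, 0, 0, 0, 0], [0, 0, -0.2, 0, 0, 0, 0], [0, 0, 0, 0, 0, 0, 0], [0, 0, 0, 0, 0, 0, 0]]]'

```text
clock: 7.05
eef_pos: [0.6022, 0.1143, 0.1297]
tool_rot: [0.71, 0.704, 0.003, 0.002]
ft_force: [-0.3, -0.7, -2.7]
grip_width: 0.0587
```

Request:
move_arm --series '[[[-0.1, -0.2, -0.4, 0, 0, 0, 0], [0, 0, -0.2, 0, 0, 0, 0], [0, 0, 0, 0, 0, 0, 0], [0, 0, 0, 0, 0, 0, 0], [0, 0, 0, 0, 0, 0, 0]]]'

```text
clock: 7.55
eef_pos: [0.6017, 0.112, 0.1242]
tool_rot: [0.71, 0.704, 0.003, 0.002]
ft_force: [0.7, -0.2, -3.9]
grip_width: 0.0586
```

Request:
move_arm --series '[[[-0.1, 0, -0.2, 0, 0, 0, 0], [0, 0, 0, 0, 0, 0, 0], [0, 0, 0, 0, 0, 0, 0], [0, 0, 0, 0, 0, 0, 0], [0, 0, 0, 0, 0, 0, 0]]]'

```text
clock: 8.05
eef_pos: [0.6014, 0.112, 0.123]
tool_rot: [0.71, 0.704, 0.004, 0.003]
ft_force: [-0.7, -0.5, -1.1]
grip_width: 0.0591
```

Request:
move_arm --series '[[[0, 0, -0.1, 0, 0, 0, 0], [0, 0, 0, 0, 0, 0, 0], [0, 0, 0, 0, 0, 0, 1], [0, 0, 0, 0, 0, 0, 1], [0, 0, 0, 0, 0, 0, 1]]]'

```text
clock: 8.55
eef_pos: [0.6023, 0.1122, 0.1237]
tool_rot: [0.71, 0.704, 0.006, 0.004]
ft_force: [0.7, 0.1, -0.5]
grip_width: 0.085
```

Request:
move_arm --series '[[[0, 0, 2, 0, 0, 0, 1], [0, 0, 4, 0, 0, 0, 1], [0, 0, 4, 0, 0, 0, 1], [0, 0, 2, 0, 0, 0, 1], [0, 0, 0, 0, 0, 0, 1]]]'

```text
clock: 9.05
eef_pos: [0.6007, 0.112, 0.2463]
tool_rot: [0.71, 0.704, 0.004, 0.003]
ft_force: [0.5, 0.1, -0.7]
grip_width: 0.0855
```

```bash
python3 - <<'E'
from loc import *
o=st()
p,d,o=shot('wrist','w5')
print(jars('wrist',d,p,o,zoff=.173,cands=((.6,.11),)))
p,d,o=shot('top','t5'); print(jars('top',d,p))
E
```

```text
t 9.05 p [0.6007 0.112  0.2463] q [0.71  0.704 0.004 0.003] F [ 0.5  0.1 -0.7] g 0.0855 j [ 0.18  0.45  0.35  1.46 -0.    1.76]
[(0.602, 0.1095, 0.0259, 0.1745, 4442, [0.6018, 0.111, 0.1745])]
[None, None, (0.4244, 0.039, 0.019, 0.0697, 40, [0.4255, 0.0338, 0.0697]), (0.3652, -0.226, 0.0251, 0.07, 130, [0.3656, -0.2262, 0.07])]
```

View pics/w5.png

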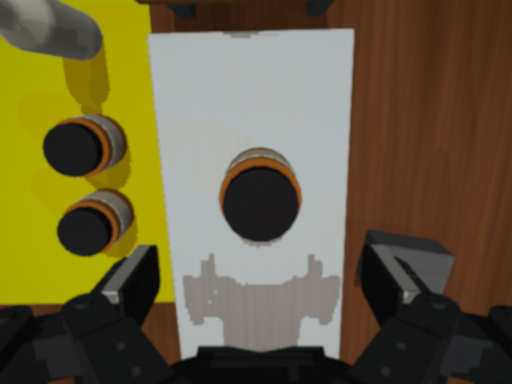

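Request:
move_arm --series '[[[-4, 0.4, 0, 0, 0, 8.5, 1], [-4, 0.4, 0, 0, 0, 8.5, 1], [-4, 0.4, 0, 0, 0, 8.5, 1], [-3, 0.4, 0, 0, 0, 8.5, 1], [-2, 0, 0, 0, 0, 8.5, 1]]]'

```text
clock: 9.65
eef_pos: [0.4204, 0.126, 0.227]
tool_rot: [0.401, 0.916, -0.006, -0.006]
ft_force: [-0.1, 0.7, 0.7]
grip_width: 0.085
```

Request:
move_arm --series '[[[0, 0, 0, 0, 0, 8.5, 1], [0, 0, 0, 0, 0, 8.5, 1], [0, 0, 0, 0, 0, 8.5, 1], [0, 0, 0, 0, 0, 8.5, 1], [0, 0, 0, 0, 0, 8.5, 1]]]'

```text
clock: 10.15
eef_pos: [0.4094, 0.1239, 0.2165]
tool_rot: [0.038, 0.999, -0.014, -0.011]
ft_force: [-0.5, -0.0, 0.3]
grip_width: 0.0854
```

Request:
move_arm --series '[[[0, 0, 0, 0, 0, 8.5, 1], [0, 0, 0, 0, 0, 8.5, 1], [0, 0, 0, 0, 0, 8.5, 1], [0, 0, 0, 0, 0, 8.5, 1], [0, 0, 0, 0, 0, 8.5, 1]]]'

```text
clock: 10.65
eef_pos: [0.4024, 0.1216, 0.2053]
tool_rot: [-0.331, 0.943, -0.02, -0.015]
ft_force: [0.6, -0.0, 0.6]
grip_width: 0.0854
```

Request:
move_arm --series '[[[0, 0, 0, 0, 0, 8.5, 1], [0, 0, 0, 0, 0, 8.5, 1], [0, 0, 0, 0, 0, 8.5, 1], [0, 0, 0, 0, 0, 8.5, 1], [0, 0, 0, 0, 0, 8.5, 1]]]'

```text
clock: 11.15
eef_pos: [0.395, 0.1193, 0.1941]
tool_rot: [-0.653, 0.757, -0.023, -0.017]
ft_force: [-0.1, -0.5, -0.6]
grip_width: 0.0852
```

```bash
python3 - <<'E'
from loc import *
o=st()
p,d,o=shot('wrist','w6')
print(jars('wrist',d,p,o))
E
```

```text
t 11.15 p [0.395  0.1193 0.1941] q [-0.653  0.757 -0.023 -0.017] F [-0.1 -0.5 -0.6] g 0.0852 j [ 0.33  0.1  -0.27  1.22 -0.06 -1.09]
[None, (0.4229, 0.1302, 0.0257, 0.0694, 2857, [0.4227, 0.1294, 0.0694]), (0.4216, 0.0463, 0.0256, 0.0696, 3447, [0.4216, 0.046, 0.0696]), None]
```

View pics/w6.png

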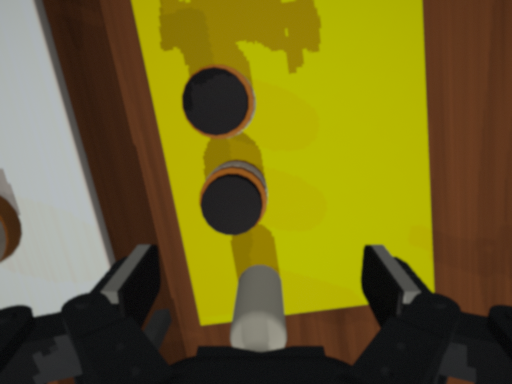

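```bash
cat > g.py <<'E'
import sys
from h import *
def goto(x,y,z,yaw):
    o=st(); a=np.radians(yaw); X=np.array([np.cos(a),np.sin(a),0]);Z=np.array([0,0,-1.]);Y=np.cross(Z,X)
    T=R.from_matrix(np.stack([X,Y,Z],1)); r=(T*R.from_quat(o['tool_rot']).inv()).as_rotvec(degrees=True)
    print('d cm',np.round((np.array([x,y,z])-o['eef_pos'])*100,2),'rot',np.round(r,1))
if __name__=='__main__': goto(*map(float,sys.argv[1:5]))
E
python3 g.py .423 .1300 .1 -90
```

```text
t 11.2 p [0.3944 0.1191 0.1938] q [-0.655  0.755 -0.023 -0.017] F [-0.5 -0.2  0.3] g 0.0852 j [ 0.33  0.1  -0.27  1.22 -0.06 -1.09]
d cm [ 2.86  1.09 -9.38] rot [3.2 0.5 8.2]
```

Request:
move_arm --series '[[[2.8, 1.1, 0, 3.2, 0.5, 8, 1], [0, 0, -3, 0, 0, 0, 1], [0, 0, -3, 0, 0, 0, 1], [0, 0, -2, 0, 0, 0, 1], [0, 0, 0, 0, 0, 0, 1]]]'

```text
clock: 11.7
eef_pos: [0.4182, 0.129, 0.1047]
tool_rot: [-0.7, 0.714, 0.002, -0.005]
ft_force: [-1.3, 1.0, 0.1]
grip_width: 0.0857
```

```bash
python3 g.py .423 .1300 .022 -90; python3 - <<'E'
from loc import *
p,d,o=shot('wrist','w7')
print(jars('wrist',d,p,o))
E
```

```text
t 11.7 p [0.4182 0.129  0.1047] q [-0.7    0.714  0.002 -0.005] F [-1.3  1.   0.1] g 0.0857 j [ 0.3   0.23 -0.36  0.99 -0.   -1.25]
d cm [ 0.48  0.1  -8.27] rot [ 0.3 -0.6  1.1]
[None, (0.4233, 0.1303, 0.0258, 0.0694, 6093, [0.4234, 0.1289, 0.0694]), (0.4218, 0.0462, 0.0255, 0.0696, 8734, [0.4219, 0.0456, 0.0696]), None]
```

Request:
move_arm --series '[[[0.5, 0.1, 0, 0.3, -0.6, 1, 1], [0, 0, -3, 0, 0, 0, 1], [0, 0, -3, 0, 0, 0, 1], [0, 0, -1.6, 0, 0, 0, 1], [0, 0, 0, 0, 0, 0, 1]]]'

```text
clock: 12.25
eef_pos: [0.4304, 0.1323, 0.0333]
tool_rot: [-0.707, 0.707, -0.004, 0.008]
ft_force: [-0.2, -0.7, 1.3]
grip_width: 0.0855
```

```bash
python3 g.py .423 .1300 .022 -90
```

```text
t 12.25 p [0.4304 0.1323 0.0333] q [-0.707  0.707 -0.004  0.008] F [-0.2 -0.7  1.3] g 0.0855 j [ 0.3   0.33 -0.45  0.77  0.   -1.27]
d cm [-0.74 -0.23 -1.13] rot [-0.3  0.9  0.1]
```

Request:
move_arm --series '[[[-0.8, -0.3, -1.0, -0.3, 0.9, 0, 1], [0, 0, 0, 0, 0, 0, 1], [0, 0, 0, 0, 0, 0, 0.3], [0, 0, 0, 0, 0, 0, 0], [0, 0, 0, 0, 0, 0, 0]]]'

```text
clock: 12.75
eef_pos: [0.4252, 0.1302, 0.0271]
tool_rot: [-0.707, 0.707, -0.001, 0.003]
ft_force: [0.4, -0.4, -2.9]
grip_width: 0.0583
```

Request:
move_arm --series '[[[0, 0, 2, 0, 0, 0, 0], [0, 0, 4, 0, 0, 0, 0], [0, 0, 5, 0, 0, 0, 0], [0, 0, 5, 0, 0, 0, 0], [0, 0, 5, 0, 0, 0, 0]]]'

```text
clock: 13.25
eef_pos: [0.4158, 0.1273, 0.2347]
tool_rot: [-0.707, 0.707, 0.004, -0.007]
ft_force: [0.9, 0.0, -2.9]
grip_width: 0.0584
```

```bash
python3 g.py .5994 .1867 .22 -90;python3 - <<'E'
from loc import *
p,d,o=shot('wrist','w8'); held(d,p,o)
E
```

```text
t 13.25 p [0.4158 0.1273 0.2347] q [-0.707  0.707  0.004 -0.007] F [ 0.9  0.  -2.9] g 0.0584 j [ 0.3   0.12 -0.13  1.33  0.   -1.27]
d cm [18.36  5.94 -1.47] rot [ 0.2 -0.8  0.1]
held lid rel [0.0008 0.0008 0.0263 0.0426] [0.39458985 0.10220262 0.27431587] [0.43927219 0.14608123 0.27975656]
```

View pics/w8.png

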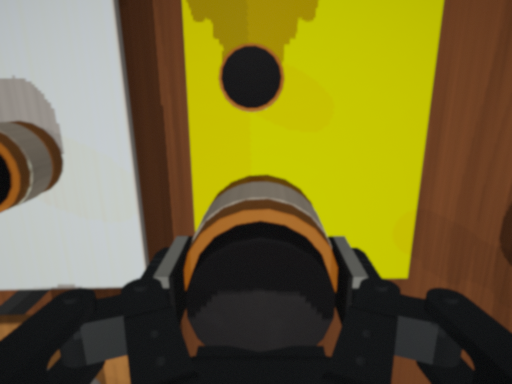

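Request:
move_arm --series '[[[4, 1.2, 0, 0.2, -0.8, 0, 0], [4, 1.2, 0, 0, 0, 0, 0], [4, 1.2, 0, 0, 0, 0, 0], [4, 1.2, 0, 0, 0, 0, 0], [1.5, 0.6, 0, 0, 0, 0, 0]]]'

```text
clock: 13.8
eef_pos: [0.5986, 0.1834, 0.247]
tool_rot: [-0.707, 0.708, -0.005, 0.009]
ft_force: [-0.2, 0.1, -3.9]
grip_width: 0.0582
```

```bash
python3 g.py .5994 .185 .14 -90
```

```text
t 13.8 p [0.5986 0.1834 0.247 ] q [-0.707  0.708 -0.005  0.009] F [-0.2  0.1 -3.9] g 0.0582 j [ 0.3   0.48  0.39  1.46 -0.   -1.27]
d cm [  0.08   0.16 -10.7 ] rot [-0.3  1.2  0.1]
```

Request:
move_arm --series '[[[0, 0.1, -2, -0.3, 1.2, 0, 0], [0, 0, -3, 0, 0, 0, 0], [0, 0, -3, 0, 0, 0, 0], [0, 0, -2, 0, 0, 0, 0], [0, 0, 0, 0, 0, 0, 0]]]'

```text
clock: 14.3
eef_pos: [0.6004, 0.1852, 0.1377]
tool_rot: [-0.707, 0.708, 0.001, -0.002]
ft_force: [-0.4, 0.0, -4.0]
grip_width: 0.0582
```

```bash
python3 g.py .5994 .185 .132 -90
```

```text
t 14.3 p [0.6004 0.1852 0.1377] q [-0.707  0.708  0.001 -0.002] F [-0.4  0.  -4. ] g 0.0582 j [ 0.3   0.55  0.22  1.25  0.   -1.27]
d cm [-0.1  -0.02 -0.57] rot [ 0.  -0.3  0.1]
```

Request:
move_arm --series '[[[-0.1, 0, -0.4, 0, -0.3, 0, 0], [0, 0, 0, 0, 0, 0, 0], [0, 0, -0.2, 0, 0, 0, 0], [0, 0, 0, 0, 0, 0, 0], [0, 0, 0, 0, 0, 0, 0]]]'

```text
clock: 14.8
eef_pos: [0.6011, 0.1857, 0.1349]
tool_rot: [-0.707, 0.707, -0.002, 0.002]
ft_force: [0.7, -0.6, -2.2]
grip_width: 0.0581
```

Request:
move_arm --series '[[[-0.1, -0.1, -0.3, 0, 0, 0, 0], [0, 0, 0, 0, 0, 0, 0], [0, 0, 0, 0, 0, 0, 0], [0, 0, 0, 0, 0, 0, 0], [0, 0, 0, 0, 0, 0, 0]]]'

```text
clock: 15.3
eef_pos: [0.6009, 0.1849, 0.1336]
tool_rot: [-0.707, 0.708, -0.003, 0.004]
ft_force: [-0.6, -0.3, -2.8]
grip_width: 0.0582
```

Request:
move_arm --series '[[[-0.1, 0, -0.2, 0, 0.4, 0, 0], [0, 0, 0, 0, 0, 0, 0], [0, 0, 0, 0, 0, 0, 0], [0, 0, 0, 0, 0, 0, 0], [0, 0, 0, 0, 0, 0, 0]]]'

```text
clock: 15.8
eef_pos: [0.6003, 0.185, 0.132]
tool_rot: [-0.707, 0.708, -0.0, 0.002]
ft_force: [-1.6, -0.4, -1.3]
grip_width: 0.0584
```

Request:
move_arm --series '[[[0, 0, -0.1, 0, 0, 0, 0], [0, 0, 0, 0, 0, 0, 1], [0, 0, 0, 0, 0, 0, 1], [0, 0, 0, 0, 0, 0, 1], [0, 0, 3, 0, 0, 0, 1]]]'

```text
clock: 16.3
eef_pos: [0.5985, 0.1845, 0.1586]
tool_rot: [-0.707, 0.708, 0.001, -0.001]
ft_force: [-0.4, 0.0, -0.7]
grip_width: 0.0855
```

Request:
move_arm --series '[[[0, 0, 4, 0, 0, 0, 1], [0, 0, 4, 0, 0, 0, 1], [0, -2, 0, 0, 0, 0, 1], [-3, -4, 0, 0, 0, 0, 1], [-4, -4, 0, 0, 0, 0, 1]]]'

```text
clock: 16.8
eef_pos: [0.5358, 0.09, 0.2434]
tool_rot: [0.709, -0.705, 0.002, -0.004]
ft_force: [-1.0, -1.3, 0.6]
grip_width: 0.0853
```

Request:
move_arm --series '[[[-4, -2, 0, 0, 0, 0, 1], [-4, -1, 0, 0, 0, 0, 1], [-3, -1, 0, 0, 0, 0, 1], [0, 0, 0, 0, 0, 0, 1], [0, 0, 0, 0, 0, 0, 1]]]'

```text
clock: 17.3
eef_pos: [0.4181, 0.0442, 0.2443]
tool_rot: [-0.707, 0.707, -0.003, 0.004]
ft_force: [0.3, 1.0, 0.5]
grip_width: 0.0857
```

```bash
python3 g.py .422 .0462 .1 -90; python3 - <<'E'
from loc import *
p,d,o=shot('wrist','w9')
print(jars('wrist',d,p,o,cands=((.42,.046),(.36,-.23))))
p,d,o=shot('top','t9')
print(jars('top',d,p,o,zoff=.1735,cands=((.6,.11),(.6,.19))))
E
```

```text
t 17.3 p [0.4181 0.0442 0.2443] q [-0.707  0.707 -0.003  0.004] F [0.3 1.  0.5] g 0.0857 j [ 0.1   0.07 -0.17  1.32  0.   -1.47]
d cm [  0.39   0.2  -14.43] rot [-0.1  0.6  0. ]
[(0.422, 0.0451, 0.0257, 0.0694, 2188, [0.4218, 0.0445, 0.0694]), None]
[(0.6016, 0.1088, 0.0234, 0.1749, 130, [0.6017, 0.1082, 0.1749]), (0.6009, 0.1843, 0.024, 0.1746, 136, [0.6, 0.1846, 0.1746])]
```

View pics/t9.png

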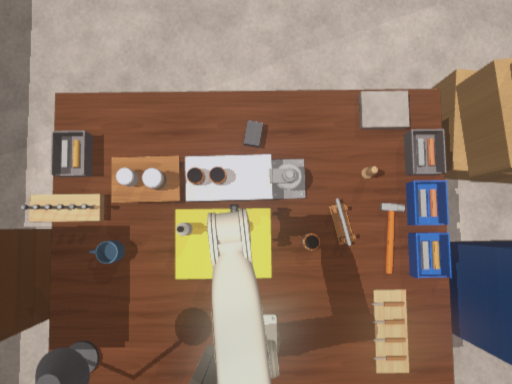

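Request:
move_arm --series '[[[0.2, 0.1, -3, -0.1, 0.6, 0, 1], [-0.2, 0, -4, 0, 0, 0, 1], [-0.2, 0, -4, 0, 0, 0, 1], [-0.2, 0, -2.5, 0, 0, 0, 1], [0, 0, 0, 0, 0, 0, 1]]]'

```text
clock: 17.9
eef_pos: [0.4228, 0.048, 0.1062]
tool_rot: [0.708, -0.706, 0.002, -0.003]
ft_force: [-0.8, -0.1, 0.6]
grip_width: 0.0853
```

```bash
python3 g.py .422 .0455 .022 -90
```

```text
t 17.9 p [0.4228 0.048  0.1062] q [ 0.708 -0.706  0.002 -0.003] F [-0.8 -0.1  0.6] g 0.0853 j [ 0.11  0.19 -0.41  0.96  0.   -1.46]
d cm [-0.08 -0.25 -8.42] rot [-0.1  0.5 -0.2]
```

Request:
move_arm --series '[[[-0.3, -0.3, -3, 0, 0.8, 0, 1], [-0.2, 0, -3, 0, 0.3, 0, 1], [-0.2, 0, -1.8, 0, 0, 0, 1], [0, 0, 0, 0, 0, 0, 1], [0, 0, 0, 0, 0, 0, 1]]]'

```text
clock: 18.4
eef_pos: [0.4258, 0.0471, 0.0302]
tool_rot: [0.709, -0.705, -0.002, -0.0]
ft_force: [-0.0, 0.2, -0.2]
grip_width: 0.0856
```

```bash
python3 g.py .422 .0455 .022 -90
```

```text
t 18.4 p [0.4258 0.0471 0.0302] q [ 0.709 -0.705 -0.002 -0.   ] F [-0.   0.2 -0.2] g 0.0856 j [ 0.11  0.31 -0.49  0.77  0.   -1.47]
d cm [-0.38 -0.16 -0.82] rot [-0.2 -0.1 -0.3]
```

Request:
move_arm --series '[[[-0.4, -0.2, -0.9, -0.2, 0, 0, 1], [0, 0, 0, 0, 0, 0, 1], [0, 0, 0, 0, 0, 0, 0.3], [0, 0, 0, 0, 0, 0, 0], [0, 0, 0, 0, 0, 0, 0]]]'

```text
clock: 18.9
eef_pos: [0.4256, 0.0456, 0.0249]
tool_rot: [0.709, -0.705, 0.002, -0.002]
ft_force: [-0.2, 0.3, -3.2]
grip_width: 0.0584
```

Request:
move_arm --series '[[[0, 0, 2, 0, 0, 0, 0], [0, 0, 4, 0, 0, 0, 0], [0, 0, 5, 0, 0, 0, 0], [0.5, 0, 5, 0, 0, 0, 0], [2, 0, 4, 0, 0, 0, 0]]]'

```text
clock: 19.4
eef_pos: [0.4396, 0.0445, 0.2246]
tool_rot: [0.709, -0.705, -0.005, 0.006]
ft_force: [2.4, 0.0, -1.9]
grip_width: 0.0581
```

```bash
python3 g.py .6016 .0333 .22 -90;python3 - <<'E'
from loc import *
p,d,o=shot('wrist','w10'); held(d,p,o)
E
```

```text
t 19.4 p [0.4396 0.0445 0.2246] q [ 0.709 -0.705 -0.005  0.006] F [ 2.4  0.  -1.9] g 0.0581 j [ 0.1   0.14 -0.14  1.31 -0.   -1.48]
d cm [16.2  -1.12 -0.46] rot [ 0.1 -0.9 -0.3]
held lid rel [ 0.0014 -0.0002  0.0258  0.0446] [0.41893312 0.01908024 0.26620038] [0.46275333 0.06182017 0.27178025]
```

Request:
move_arm --series '[[[3.8, -0.2, 0, 0, -0.9, 0, 0], [3.8, -0.2, 0, 0, 0, 0, 0], [3.8, -0.2, 0, 0, 0, 0, 0], [2.8, -0.2, 0, 0, 0, 0, 0], [0.5, -0.2, 0, 0, 0, 0, 0]]]'

```text
clock: 19.95
eef_pos: [0.6004, 0.0347, 0.2335]
tool_rot: [0.709, -0.705, 0.009, -0.008]
ft_force: [-0.8, -0.3, -3.2]
grip_width: 0.0585
```

```bash
python3 g.py .6016 .0327 .136 -90
```

```text
t 19.95 p [0.6004 0.0347 0.2335] q [ 0.709 -0.705  0.009 -0.008] F [-0.8 -0.3 -3.2] g 0.0585 j [ 0.06  0.43  0.27  1.39 -0.   -1.52]
d cm [ 0.12 -0.2  -9.75] rot [ 0.   1.4 -0.4]
```

Request:
move_arm --series '[[[0, -0.2, -2, 0, 1.4, -0.4, 0], [0, 0, -3, 0, 0, 0, 0], [0, 0, -3, 0, 0, 0, 0], [0, 0, -1, 0, 0, 0, 0], [0, 0, 0, 0, 0, 0, 0]]]'

```text
clock: 20.45
eef_pos: [0.5984, 0.0319, 0.1379]
tool_rot: [-0.706, 0.708, 0.002, -0.002]
ft_force: [0.2, 0.2, -1.5]
grip_width: 0.0582
```

```bash
python3 g.py .6016 .0327 .130 -90
```

```text
t 20.45 p [0.5984 0.0319 0.1379] q [-0.706  0.708  0.002 -0.002] F [ 0.2  0.2 -1.5] g 0.0582 j [ 0.05  0.49  0.13  1.21 -0.   -1.52]
d cm [ 0.32  0.08 -0.79] rot [ 0.  -0.3  0.1]
```

Request:
move_arm --series '[[[0.3, 0.1, -0.5, 0, -0.3, 0, 0], [0, 0, 0, 0, 0, 0, 0], [0, 0, -0.3, 0, 0, 0, 0], [0, 0, 0, 0, 0, 0, 0], [0, 0, 0, 0, 0, 0, 0]]]'

```text
clock: 20.95
eef_pos: [0.6041, 0.0334, 0.1346]
tool_rot: [-0.707, 0.708, -0.003, 0.003]
ft_force: [0.0, -0.0, -2.2]
grip_width: 0.0585
```

```bash
python3 g.py .6016 .0327 .130 -90
```

```text
t 20.95 p [0.6041 0.0334 0.1346] q [-0.707  0.708 -0.003  0.003] F [ 0.  -0.  -2.2] g 0.0585 j [ 0.06  0.5   0.12  1.19 -0.   -1.51]
d cm [-0.25 -0.07 -0.46] rot [0.  0.5 0.1]
```

Request:
move_arm --series '[[[-0.2, 0, -0.4, 0, 0.4, 0, 0], [0, 0, 0, 0, 0, 0, 0], [0, 0, 0, 0, 0, 0, 0], [-0.1, 0, -0.1, 0, 0, 0, 0], [0, 0, 0, 0, 0, 0, 0]]]'

```text
clock: 21.45
eef_pos: [0.6014, 0.0333, 0.1303]
tool_rot: [-0.707, 0.708, -0.001, 0.001]
ft_force: [-0.1, -0.2, -1.9]
grip_width: 0.0585
```

```bash
python3 g.py .6016 .0327 .130 -90
```

```text
t 21.45 p [0.6014 0.0333 0.1303] q [-0.707  0.708 -0.001  0.001] F [-0.1 -0.2 -1.9] g 0.0585 j [ 0.06  0.5   0.11  1.19 -0.   -1.51]
d cm [ 0.02 -0.06 -0.03] rot [0.  0.1 0.1]
```

Request:
move_arm --series '[[[0, 0, -0.1, 0, 0, 0, 0], [0, 0, 0, 0, 0, 0, 0], [0, 0, 0, 0, 0, 0, 0], [0, 0, 0, 0, 0, 0, 0], [0, 0, 0, 0, 0, 0, 0]]]'

```text
clock: 21.95
eef_pos: [0.6016, 0.0334, 0.1299]
tool_rot: [-0.707, 0.708, -0.001, 0.001]
ft_force: [-0.3, -0.1, -1.2]
grip_width: 0.0584
```

Request:
move_arm --series '[[[0, 0, -0.1, 0, 0, 0, 0], [0, 0, 0, 0, 0, 0, 1], [0, 0, 0, 0, 0, 0, 1], [0, 0, 0, 0, 0, 0, 1], [0, 0, 3, 0, 0, 0, 1]]]'

```text
clock: 22.45
eef_pos: [0.5997, 0.0333, 0.1565]
tool_rot: [-0.707, 0.708, 0.001, -0.001]
ft_force: [0.4, 0.0, -0.4]
grip_width: 0.0853
```

Request:
move_arm --series '[[[0, 0, 4, 0, 0, 0, 1], [0, 0, 4, 0, 0, 0, 1], [-2, -2, 0, 0, 0, 0, 1], [-3, -4, 0, 0, 0, 0, 1], [-3, -4, 0, 0, 0, 0, 1]]]'

```text
clock: 22.95
eef_pos: [0.5243, -0.0645, 0.2434]
tool_rot: [0.71, -0.704, 0.004, -0.004]
ft_force: [0.5, -1.3, -0.0]
grip_width: 0.0856
```

Request:
move_arm --series '[[[-4, -4, 0, 0, 0, 0, 1], [-4, -4, 0, 0, 0, 0, 1], [-4, -4, 0, 0, 0, 0, 1], [-2, -2, 0, 0, 0, 0, 1], [0, 0, 0, 0, 0, 0, 1]]]'

```text
clock: 23.45
eef_pos: [0.3928, -0.1956, 0.2446]
tool_rot: [0.708, -0.706, 0.006, -0.004]
ft_force: [0.4, 0.3, 0.5]
grip_width: 0.085
```

```bash
python3 g.py .364 -.228 .1 -90; python3 - <<'E'
from loc import *
p,d,o=shot('wrist','w11')
print(jars('wrist',d,p,o,cands=((.364,-.228),)))
p,d,o=shot('top','t11')
print(jars('top',d,p,o,cands=((.364,-.228),)))
print(jars('top',d,p,o,zoff=.1735,cands=((.6,.185),(.6,.11),(.6,.033)),r0=.035))
E
```

```text
t 23.45 p [ 0.3928 -0.1956  0.2446] q [ 0.708 -0.706  0.006 -0.004] F [0.4 0.3 0.5] g 0.085 j [-0.46  0.1  -0.13  1.32  0.   -2.04]
d cm [ -2.88  -3.24 -14.46] rot [ 0.2  0.8 -0.2]
[(0.3636, -0.2266, 0.0257, 0.0694, 2272, [0.364, -0.2271, 0.0694])]
[None]
[(0.6003, 0.1843, 0.0237, 0.1749, 135, [0.6002, 0.1848, 0.1749]), (0.6013, 0.109, 0.0238, 0.1744, 132, [0.602, 0.1081, 0.1744]), (0.6013, 0.034, 0.0232, 0.1746, 132, [0.6017, 0.0337, 0.1746])]
```

View pics/w11.png

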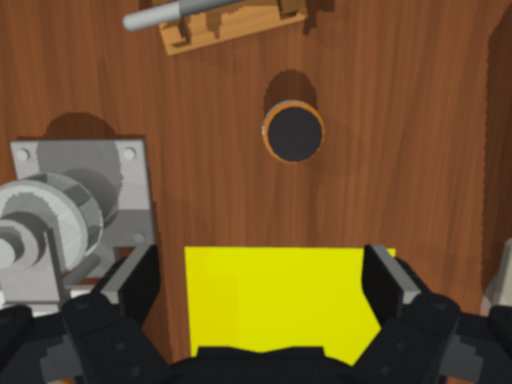

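Request:
move_arm --series '[[[-3, -3.3, -2, 0.2, 0.8, 0, 1], [-0.2, 0, -4, 0, 0, 0, 1], [-0.2, 0, -4, 0, 0, 0, 1], [-0.2, 0, -3, 0, 0, 0, 1], [0, 0, 0, 0, 0, 0, 1]]]'

```text
clock: 24.05
eef_pos: [0.3653, -0.2265, 0.1128]
tool_rot: [0.712, -0.702, 0.005, -0.003]
ft_force: [-1.4, 0.4, 0.1]
grip_width: 0.0851
```

```bash
python3 g.py .3637 -.2268 .022 -90
```

```text
t 24.05 p [ 0.3653 -0.2265  0.1128] q [ 0.712 -0.702  0.005 -0.003] F [-1.4  0.4  0.1] g 0.0851 j [-0.56  0.19 -0.39  0.98  0.   -2.14]
d cm [-0.16 -0.03 -9.08] rot [ 0.2  0.6 -0.9]
```

Request:
move_arm --series '[[[-0.3, 0, -3, 0.2, 0.9, -0.8, 1], [-0.3, 0, -3, 0, 0.3, 0, 1], [-0.2, 0, -2.4, 0, 0, 0, 1], [0, 0, 0, 0, 0, 0, 1], [0, 0, 0, 0, 0, 0, 1]]]'

```text
clock: 24.55
eef_pos: [0.3676, -0.2267, 0.0325]
tool_rot: [0.711, -0.704, 0.002, 0.002]
ft_force: [0.1, -0.6, 0.3]
grip_width: 0.0855
```

```bash
python3 g.py .3637 -.2268 .022 -90
```

```text
t 24.55 p [ 0.3676 -0.2267  0.0325] q [ 0.711 -0.704  0.002  0.002] F [ 0.1 -0.6  0.3] g 0.0855 j [-0.55  0.31 -0.48  0.78 -0.   -2.13]
d cm [-0.39 -0.01 -1.05] rot [ 0.3 -0.  -0.6]
```

Request:
move_arm --series '[[[-0.4, 0, -1.1, 0.3, 0, -0.6, 1], [0, 0, 0, 0, 0, 0, 1], [0, 0, 0, 0, 0, 0, 0.3], [0, 0, 0, 0, 0, 0, 0], [0, 0, 0, 0, 0, 0, 0]]]'

```text
clock: 25.05
eef_pos: [0.3675, -0.2286, 0.0259]
tool_rot: [-0.707, 0.707, -0.004, 0.001]
ft_force: [0.7, 0.8, -3.0]
grip_width: 0.0585
```

Request:
move_arm --series '[[[0, 0, 2, 0, 0, 0, 0], [0, 0, 4, 0, 0, 0, 0], [0, 0, 5, 0, 0, 0, 0], [0.5, 0, 5, 0, 0, 0, 0], [2, 2, 4, 0, 0, 0, 0]]]'

```text
clock: 25.55
eef_pos: [0.3836, -0.2051, 0.2257]
tool_rot: [-0.705, 0.709, 0.006, -0.001]
ft_force: [1.7, -1.3, -2.3]
grip_width: 0.0583
```

```bash
python3 g.py .6028 -.0418 .22 -90;python3 - <<'E'
from loc import *
p,d,o=shot('wrist','w12'); held(d,p,o)
E
```

```text
t 25.55 p [ 0.3836 -0.2051  0.2257] q [-0.705  0.709  0.006 -0.001] F [ 1.7 -1.3 -2.3] g 0.0583 j [-0.49  0.12 -0.15  1.3   0.   -2.06]
d cm [21.92 16.33 -0.57] rot [-0.3 -0.6  0.3]
held lid rel [0.0007 0.0003 0.0254 0.0435] [ 0.36281176 -0.22941898  0.26620898] [ 0.40669938 -0.18782807  0.27193229]
```

Request:
move_arm --series '[[[3.8, 2.8, 0, -0.3, -0.6, 0, 0], [3.8, 2.8, 0, 0, 0, 0, 0], [3.8, 2.8, 0, 0, 0, 0, 0], [3.8, 2.8, 0, 0, 0, 0, 0], [3.8, 2.8, 0, 0, 0, 0, 0]]]'

```text
clock: 26.1
eef_pos: [0.5813, -0.0638, 0.2357]
tool_rot: [-0.703, 0.711, -0.01, 0.006]
ft_force: [-0.4, -1.2, -2.8]
grip_width: 0.0583
```

Request:
move_arm --series '[[[1.8, 1.4, 0, 0, 0, 0, 0], [0, 0, 0, 0, 0, 0, 0], [0, 0, -1, 0, 0, 0, 0], [0, 0, 0, 0, 0, 0, 0], [0, 0, 0, 0, 0, 0, 0]]]'

```text
clock: 26.6
eef_pos: [0.6013, -0.0449, 0.2191]
tool_rot: [-0.706, 0.708, -0.007, 0.004]
ft_force: [-0.4, 0.1, -2.1]
grip_width: 0.0586
```

```bash
python3 g.py .6028 -.0432 .137 -90
```

```text
t 26.6 p [ 0.6013 -0.0449  0.2191] q [-0.706  0.708 -0.007  0.004] F [-0.4  0.1 -2.1] g 0.0586 j [-0.07  0.44  0.26  1.37 -0.   -1.64]
d cm [ 0.15  0.17 -8.21] rot [0.2 0.9 0.2]
```

Request:
move_arm --series '[[[0.1, 0.2, -2, 0.2, 0.9, 0.2, 0], [0, 0, -2.5, 0, 0, 0, 0], [0, 0, -2, 0, 0, 0, 0], [0, 0, -1, 0, 0, 0, 0], [0, 0, 0, 0, 0, 0, 0]]]'

```text
clock: 27.1
eef_pos: [0.5991, -0.0463, 0.139]
tool_rot: [-0.705, 0.709, 0.001, -0.001]
ft_force: [-0.2, 0.9, -2.1]
grip_width: 0.0584
```

```bash
python3 g.py .6028 -.0432 .131 -90
```

```text
t 27.1 p [ 0.5991 -0.0463  0.139 ] q [-0.705  0.709  0.001 -0.001] F [-0.2  0.9 -2.1] g 0.0584 j [-0.08  0.49  0.13  1.21 -0.   -1.64]
d cm [ 0.37  0.31 -0.8 ] rot [ 0.  -0.2  0.3]
```

Request:
move_arm --series '[[[0.3, 0.3, -0.3, 0, 0, 0.3, 0], [0, 0, 0, 0, 0, 0, 0], [0, 0, -0.2, 0, 0, 0, 0], [0, 0, 0, 0, 0, 0, 0], [0, 0, 0, 0, 0, 0, 0]]]'

```text
clock: 27.6
eef_pos: [0.6042, -0.0435, 0.1364]
tool_rot: [-0.707, 0.707, -0.001, 0.001]
ft_force: [0.4, 0.9, -2.6]
grip_width: 0.0583
```

```bash
python3 g.py .6028 -.0432 .131 -90
```

```text
t 27.6 p [ 0.6042 -0.0435  0.1364] q [-0.707  0.707 -0.001  0.001] F [ 0.4  0.9 -2.6] g 0.0583 j [-0.07  0.5   0.14  1.2  -0.   -1.64]
d cm [-0.14  0.03 -0.54] rot [0.  0.1 0. ]
```

Request:
move_arm --series '[[[-0.2, 0, -0.4, 0, 0.1, 0, 0], [0, 0, 0, 0, 0, 0, 0], [0, 0, 0, 0, 0, 0, 0], [-0.1, 0, -0.1, 0, 0, 0, 0], [0, 0, 0, 0, 0, 0, 0]]]'

```text
clock: 28.1
eef_pos: [0.6013, -0.0435, 0.132]
tool_rot: [-0.707, 0.707, -0.001, 0.0]
ft_force: [-0.2, 0.2, -2.5]
grip_width: 0.0582
```

```bash
python3 g.py .6028 -.0432 .131 -90
```

```text
t 28.1 p [ 0.6013 -0.0435  0.132 ] q [-0.707  0.707 -0.001  0.   ] F [-0.2  0.2 -2.5] g 0.0582 j [-0.07  0.5   0.12  1.19 -0.   -1.64]
d cm [ 0.15  0.03 -0.1 ] rot [0.  0.1 0. ]
```

Request:
move_arm --series '[[[0.1, 0, -0.1, 0, 0, 0, 0], [0, 0, 0, 0, 0, 0, 0], [0, 0, -0.1, 0, 0, 0, 0], [0, 0, 0, 0, 0, 0, 0], [0, 0, 0, 0, 0, 0, 0]]]'

```text
clock: 28.6
eef_pos: [0.6027, -0.0435, 0.131]
tool_rot: [-0.707, 0.707, -0.001, 0.001]
ft_force: [0.4, 0.1, -1.9]
grip_width: 0.0582
```

Request:
move_arm --series '[[[0, 0, -0.1, 0, 0, 0, 0], [0, 0, 0, 0, 0, 0, 0], [0, 0, 0, 0, 0, 0, 1], [0, 0, 0, 0, 0, 0, 1], [0, 0, 0, 0, 0, 0, 1]]]'

```text
clock: 29.1
eef_pos: [0.6037, -0.0436, 0.1312]
tool_rot: [-0.707, 0.707, -0.002, 0.002]
ft_force: [-0.3, 0.3, 0.7]
grip_width: 0.0855
```

Request:
move_arm --series '[[[0, 0, 3, 0, 0, 0, 1], [0, 0, 4, 0, 0, 0, 1], [0, 0, 4, 0, 0, 0, 1], [-3, 0, 2, 0, 0, 0, 1], [-4, 0, 0, 0, 0, 0, 1]]]'

```text
clock: 29.6
eef_pos: [0.5345, -0.0435, 0.2619]
tool_rot: [0.707, -0.707, 0.001, -0.001]
ft_force: [0.6, -0.3, 0.6]
grip_width: 0.0854
```

```bash
python3 g.py .432 -.346 .2 -90; python3 - <<'E'
from loc import *
p,d,o=shot('wrist','w13')
print(jars('wrist',d,p,o,zoff=.1735,cands=((.602,-.043),),r0=.035))
p,d,o=shot('side','s13')
print(jars('side',d,p,o,zoff=.1735,cands=((.6,.185),(.6,.11),(.6,.033),(.602,-.043)),r0=.035))
E
```

```text
t 29.6 p [ 0.5345 -0.0435  0.2619] q [ 0.707 -0.707  0.001 -0.001] F [ 0.6 -0.3  0.6] g 0.0854 j [-0.08  0.3   0.16  1.43 -0.   -1.65]
d cm [-10.25 -30.25  -6.19] rot [ 0.   0.2 -0. ]
[(0.6017, -0.0418, 0.0258, 0.1743, 3854, [0.6011, -0.0431, 0.1743])]
[(0.599, 0.1636, 0.0177, 0.1695, 9, [0.5967, 0.1592, 0.1695]), (0.6, 0.1037, 0.0268, 0.1732, 107, [0.5982, 0.1027, 0.1732]), (0.5994, 0.0305, 0.0275, 0.1734, 121, [0.5995, 0.0265, 0.1734]), (0.5996, -0.045, 0.0277, 0.1734, 142, [0.6002, -0.0474, 0.1734])]
```

View pics/w13.png

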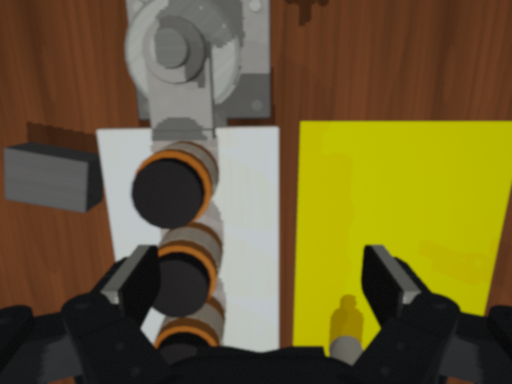

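View pics/s13.png

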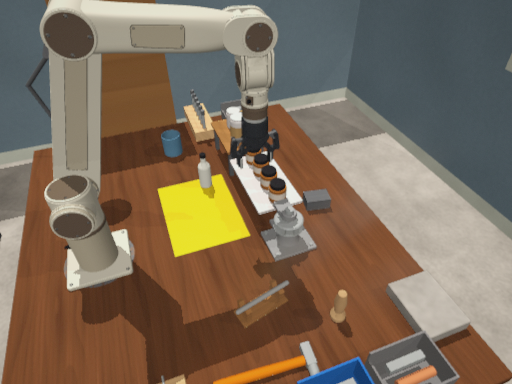

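The row of four jars is standing on the shelf, with lids at (167,193), (182,283) and (185,345) in the wrist view and the hub at (172,48). Now I'll measure the collar axis and move towards the bar.

```bash
python3 - <<'E'
from loc import *
d=np.load('pics/w13.npy'); p=cv2.imread('pics/w13.png'); o=bot.get_obs(); P=pts('wrist',d,o)
for u,v in [(172,48),(165,40),(185,60),(150,40),(135,45),(225,40),(220,75),(180,100),(180,125),(110,130),(270,130)]: print(u,v,np.round(P[v,u],4),p[v,u])
def circ(m):
    q=P[m][:,:2].astype(np.float32); A=np.c_[2*q,np.ones(len(q))]; return q.min(0),q.max(0),cv2.minEnclosingCircle(q),len(q)
c=(.59,-.145)
rr=np.hypot(P[...,0]-c[0],P[...,1]-c[1])
print('screw',circ((P[...,2]>.139)&(P[...,2]<.152)&(rr<.03)))
print('hub',circ((P[...,2]>.129)&(rr<.04)))
print('collar',circ((abs(P[...,2]-.105)<.004)&(rr<.06)&(P[...,1]<-.1)))
E
```

```text
172 48 [ 0.5896 -0.1416  0.1432] [106 110 108]
165 40 [ 0.5943 -0.1469  0.1425] [104 107 106]
185 60 [ 0.5827 -0.1343  0.1346] [58 61 59]
150 40 [ 0.6051 -0.147   0.1417] [141 146 145]
135 45 [ 0.6292 -0.1485  0.1022] [158 162 161]
225 40 [ 0.5558 -0.1523  0.1018] [110 113 111]
220 75 [ 0.5607 -0.1253  0.1022] [152 156 155]
180 100 [ 0.5917 -0.1055  0.119 ] [138 143 144]
180 125 [ 0.5927 -0.0858  0.1204] [92 95 95]
110 130 [ 0.6588 -0.0796  0.1001] [167 173 175]
270 130 [ 0.5186 -0.0796  0.1014] [197 196 190]
screw (array([ 0.5804194 , -0.15470354], dtype=float32), array([ 0.6064116 , -0.12893993], dtype=float32), ((0.5934309363365173, -0.14205119013786316), 0.013345500454306602), 1176)
hub (array([ 0.5698552, -0.1647936], dtype=float32), array([ 0.6160154 , -0.11897564], dtype=float32), ((0.5929616093635559, -0.14193792641162872), 0.02364087849855423), 3206)
collar (array([ 0.5477888 , -0.18167071], dtype=float32), array([ 0.6370057 , -0.10502712], dtype=float32), ((0.592254638671875, -0.14198808372020721), 0.0455729104578495), 3134)
```

Request:
move_arm --series '[[[-2, -4.5, 0, 0, 0, 0, 1], [-2, -4.5, 0, 0, 0, 0, 1], [-2, -4.5, 0, 0, 0, 0, 1], [-2, -4.5, 0, 0, 0, 0, 1], [-2, -4.5, 0, 0, 0, 0, 1]]]'

```text
clock: 30.2
eef_pos: [0.4292, -0.2677, 0.26]
tool_rot: [0.712, -0.702, 0.0, 0.0]
ft_force: [1.3, -0.3, -0.3]
grip_width: 0.0852
```

```bash
python3 g.py .432 -.346 .2 -90; python3 - <<'E'
from loc import *
p,d,o=shot('wrist','w14')
P=pts('wrist',d,o); g=p.astype(int)
m=(P[...,2]>.042)&(P[...,2]<.06)&(np.hypot(P[...,0]-.43,P[...,1]+.35)<.11)&(g.max(-1)-g.min(-1)<25)&(g.min(-1)>70)
q=P[m];print('bar',len(q),q.mean(0),q.min(0),q.max(0),cv2.minAreaRect(q[:,:2].astype(np.float32)),np.percentile(q[:,2],[50,90,97]))
E
```

```text
t 30.2 p [ 0.4292 -0.2677  0.26  ] q [ 0.712 -0.702  0.     0.   ] F [ 1.3 -0.3 -0.3] g 0.0852 j [-0.56  0.24  0.08  1.41 -0.   -2.14]
d cm [ 0.28 -7.83 -6.  ] rot [ 0.  -0.  -0.9]
bar 2332 [ 0.43390323 -0.34695467  0.05027686] [ 0.34911678 -0.3719944   0.04376337] [ 0.52142227 -0.32109008  0.05383314] ((0.4350372552871704, -0.3463776707649231), (0.17707769572734833, 0.013648406602442265), 13.796950340270996) [0.05052793 0.05190528 0.05245545]
```

View pics/w14.png

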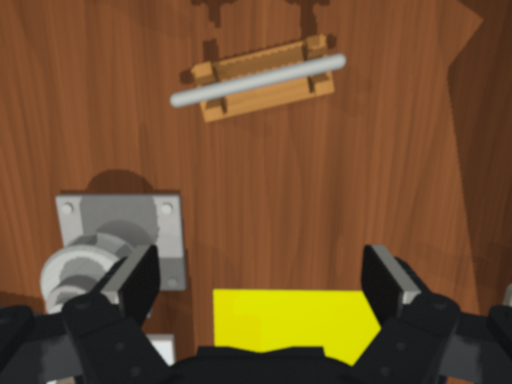

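```bash
python3 - <<'E'
from loc import *
T=lambda c,o:None
import json
def edges(fn,c,o,rows,cr,flip=False):
    d=np.load(f'pics/{fn}.npy'); p=cv2.imread(f'pics/{fn}.png'); P=pts(c,d,o)
    m=(abs(P[...,2]-.1035)<.006)&(p.min(-1)>140)&(abs(P[...,0]-.6)<.1)
    for v in rows:
        us=np.where(m[v])[0] 
        if len(us)>5: print(fn,v,us.min(),us.max(),np.round(P[v,us.min()],4),np.round(P[v,us.max()],4),'mid',np.round((P[v,us.min()]+P[v,us.max()])/2,4))
o=dict(eef_pos=[0.5345,-0.0435,0.2619],tool_rot=[0.707,-0.707,0.001,-0.001])
edges('w13','wrist',o,range(126,300,20),None)
# top image: columns run along y
for fn in ('top0','t9'):
    d=np.load(f'pics/{fn}.npy'); p=cv2.imread(f'pics/{fn}.png'); P=pts('top',d)
    m=(abs(P[...,2]-.1035)<.012)&(p.min(-1)>140)&(abs(P[...,0]-.6)<.1)
    for u in range(186,276,12):
        vs=np.where(m[:,u])[0]; print(fn,u,vs.min(),vs.max(),np.round(P[vs.min(),u],4),np.round(P[vs.max(),u],4),'mid',np.round((P[vs.min(),u]+P[vs.max(),u])/2,4))
d=np.load('pics/top0.npy'); p=cv2.imread('pics/top0.png'); P=pts('top',d)
m=(P[...,2]>.125)&(np.hypot(P[...,0]-.595,P[...,1]+.15)<.04); q=P[m]; print(cv2.minEnclosingCircle(q[:,:2].astype(np.float32)))
cv2.imwrite('pics/topc.png',cv2.resize(p[140:220,160:320],None,fx=5,fy=5,interpolation=cv2.INTER_CUBIC))
E
```

```text
w13 146 99 277 [ 0.6782 -0.0659  0.1044] [ 0.5206 -0.0658  0.1037] mid [ 0.5994 -0.0658  0.1041]
w13 166 102 277 [ 0.6779 -0.0478  0.1045] [ 0.5204 -0.0481  0.1053] mid [ 0.5991 -0.0479  0.1049]
w13 186 105 277 [ 0.6776 -0.0291  0.1042] [ 0.5201 -0.029   0.1035] mid [ 0.5989 -0.029   0.1038]
w13 206 108 277 [ 0.6773 -0.0097  0.1041] [ 0.5199 -0.01    0.1047] mid [ 0.5986 -0.0099  0.1044]
w13 226 111 277 [0.6766 0.01   0.1048] [0.5196 0.0103 0.1039] mid [0.5981 0.0102 0.1044]
w13 246 114 277 [0.6762 0.0307 0.105 ] [0.5193 0.0308 0.1044] mid [0.5977 0.0307 0.1047]
w13 266 221 277 [0.5738 0.0517 0.1053] [0.519  0.0529 0.1031] mid [0.5464 0.0523 0.1042]
w13 286 223 277 [0.5727 0.0746 0.1043] [0.5187 0.0747 0.1039] mid [0.5457 0.0746 0.1041]
top0 186 157 200 [0.6735 0.224  0.1057] [0.5191 0.2244 0.1025] mid [0.5963 0.2242 0.1041]
top0 198 157 200 [0.6728 0.1808 0.1066] [0.5182 0.1808 0.1094] mid [0.5955 0.1808 0.108 ]
top0 210 157 200 [0.6734 0.1384 0.1   ] [0.5178 0.1384 0.1071] mid [0.5956 0.1384 0.1036]
top0 222 156 199 [0.6764 0.0951 0.1008] [0.521  0.0958 0.1059] mid [0.5987 0.0954 0
[... 471 characters left out ...]
]
t9 198 157 200 [0.6727 0.1807 0.1073] [0.5185 0.1814 0.1042] mid [0.5956 0.1811 0.1057]
t9 210 157 200 [0.6721 0.1377 0.1079] [0.5177 0.1382 0.1089] mid [0.5949 0.1379 0.1084]
t9 222 156 199 [0.6753 0.0947 0.1077] [0.5209 0.0957 0.1072] mid [0.5981 0.0952 0.1075]
t9 234 156 199 [0.6751 0.0517 0.106 ] [0.5204 0.053  0.106 ] mid [0.5977 0.0524 0.106 ]
t9 246 156 199 [0.6747 0.0086 0.1051] [0.5203 0.0104 0.1   ] mid [0.5975 0.0095 0.1026]
t9 258 155 198 [ 0.6785 -0.0346  0.1012] [ 0.5228 -0.0324  0.1088] mid [ 0.6006 -0.0335  0.105 ]
t9 270 155 198 [ 0.6778 -0.0778  0.1024] [ 0.5224 -0.0752  0.1068] mid [ 0.6001 -0.0765  0.1046]
((0.5980514883995056, -0.1371210217475891), 0.02886270172894001)
```

View pics/topc.png

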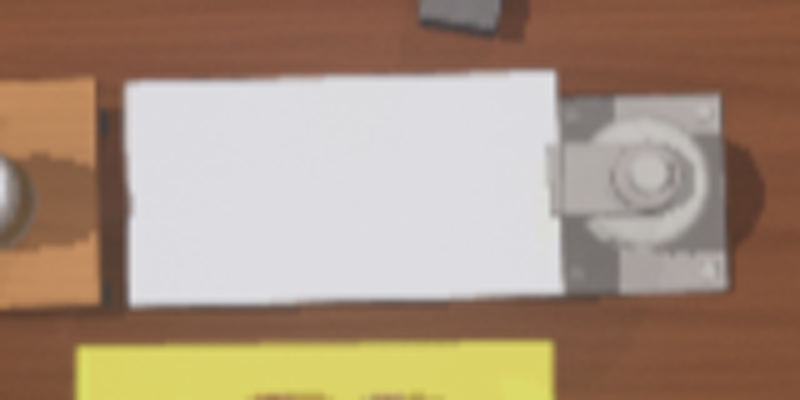

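Request:
move_arm --series '[[[4, 0, -1.5, 0, 0, 0, 1], [4, 0, -1.5, 0, 0, 0, 1], [4, 0, -1.5, 0, 0, 0, 1], [3, 0, -1, 0, 0, 0, 1], [0, 0, 0, 0, 0, 0, 1]]]'

```text
clock: 30.75
eef_pos: [0.5803, -0.2814, 0.2024]
tool_rot: [-0.704, 0.71, -0.003, -0.003]
ft_force: [-1.0, 0.5, -0.4]
grip_width: 0.0854
```

```bash
python3 - <<'E'
from loc import *
o=st();p,d,o=shot('wrist','w15')
P=pts('wrist',d,o)
print([(n,[(np.round(x['at'],4).tolist(),round(x['confidence'],2)) for x in bot.find_in('wrist',n)]) for n in ('collar_hole','hub_top','collar_mid')])
cv2.imwrite('pics/w15c.png',cv2.resize(p[100:384,150:440,::-1],None,fx=2,fy=2,interpolation=cv2.INTER_CUBIC))
E
```

```text
t 30.75 p [ 0.5803 -0.2814  0.2024] q [-0.704  0.71  -0.003 -0.003] F [-1.   0.5 -0.4] g 0.0854 j [-0.45  0.54  0.38  1.4  -0.01 -2.01]
[('collar_hole', [([0.5978, -0.1731, 0.1035], 0.55)]), ('hub_top', [([0.5973, -0.1658, 0.1155], 0.82), ([0.5967, -0.1705, 0.1072], 0.22)]), ('collar_mid', [([0.6026, -0.1727, 0.1032], 0.84)])]
```

View pics/w15.png

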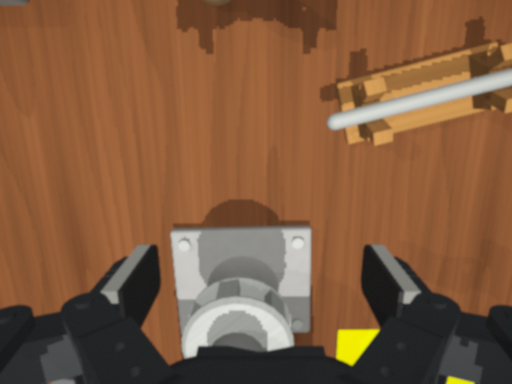

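View pics/w15c.png

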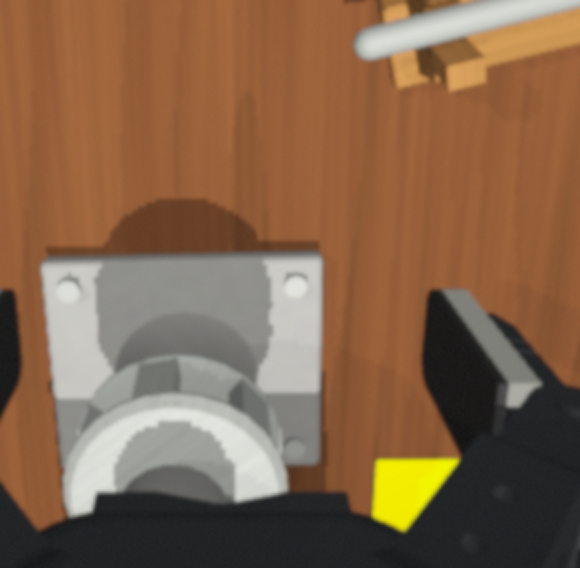

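```bash
python3 - <<'E'
from loc import *
p=cv2.imread('pics/w13.png')
cv2.imwrite('pics/w13c.png',cv2.resize(p[0:150,100:300],None,fx=4,fy=4,interpolation=cv2.INTER_CUBIC))
E
```

```text
(no output)
```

View pics/w13c.png

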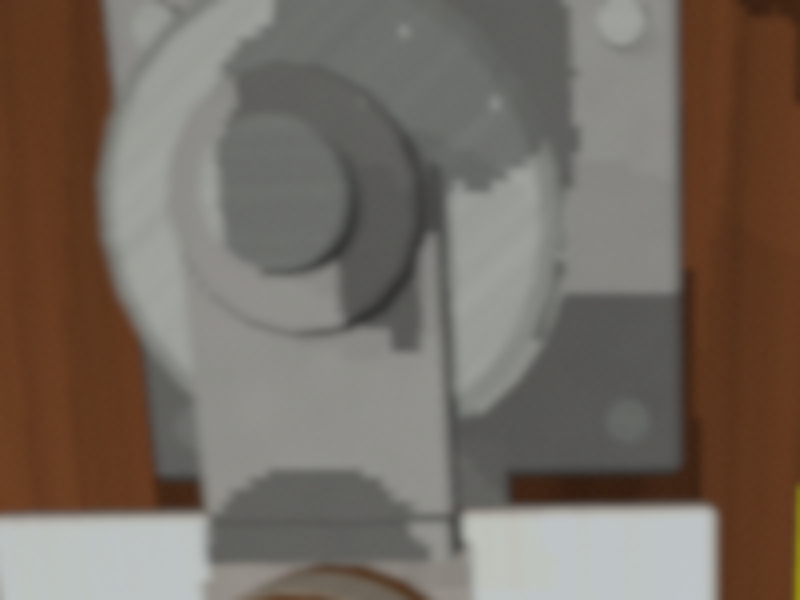

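```bash
cat > hole.py <<'E'
from loc import *
from scipy.optimize import least_squares
def ana(fn,o,c0=(.597,-.147)):
    d=np.load(f'pics/{fn}.npy'); p=cv2.imread(f'pics/{fn}.png'); P=pts('wrist',d,o)
    rr=np.hypot(P[...,0]-c0[0],P[...,1]-c0[1]); br=p.min(-1)
    m=(abs(P[...,2]-.1035)<.004)&(rr<.056)&(rr>.036)
    # outer boundary: per angle max radius
    q=P[m]; a=np.degrees(np.arctan2(q[:,1]-c0[1],q[:,0]-c0[0])); pts_=[]
    for k in range(-180,180,6):
        s=q[(a>=k)&(a<k+6)]
        if len(s)>8: 
            r=np.hypot(s[:,0]-c0[0],s[:,1]-c0[1]); i=np.argsort(r)[-2]; 
            if r[i]>.043: pts_.append(s[i,:2])
    E=np.array(pts_); f=least_squares(lambda c:np.hypot(E[:,0]-c[0],E[:,1]-c[1])-.048,c0,loss='soft_l1',f_scale=.001)
    f3=least_squares(lambda c:np.hypot(E[:,0]-c[0],E[:,1]-c[1])-c[2],[*c0,.048],loss='soft_l1',f_scale=.001)
    c=f.x; print(fn,'axis',np.round(c,4),'free',np.round(f3.x,4),len(E),'topz',np.median(q[:,2]))
    rr=np.hypot(P[...,0]-c[0],P[...,1]-c[1]); A=np.degrees(np.arctan2(P[...,1]-c[1],P[...,0]-c[0]))
    m=(P[...,2]>.075)&(P[...,2]<.097)&(rr<.052)&(rr>.015)
    for k in range(-180,180,4):
        s=m&(A>=k)&(A<k+4)
        if s.sum()>6: print(k+2,s.sum(),'rmin %.4f med %.4f'%(np.percentile(rr[s],5),np.median(rr[s])),'bright',int(np.median(br[s])))
if __name__=='__main__':
    import sys
    ana(sys.argv[1],bot.get_obs())
E
python3 hole.py w15
```

```text
w15 axis [ 0.5987 -0.1433] free [ 0.5987 -0.1439  0.0475] 34 topz 0.10574600710179304
-170 7 rmin 0.0437 med 0.0441 bright 140
-166 8 rmin 0.0444 med 0.0455 bright 141
-162 8 rmin 0.0443 med 0.0452 bright 141
-150 19 rmin 0.0466 med 0.0472 bright 123
-146 33 rmin 0.0464 med 0.0467 bright 111
-142 35 rmin 0.0461 med 0.0466 bright 108
-138 30 rmin 0.0461 med 0.0465 bright 108
-134 34 rmin 0.0464 med 0.0469 bright 107
-130 59 rmin 0.0432 med 0.0469 bright 104
-126 89 rmin 0.0358 med 0.0426 bright 104
-122 42 rmin 0.0346 med 0.0400 bright 143
-118 46 rmin 0.0339 med 0.0413 bright 147
-114 46 rmin 0.0334 med 0.0406 bright 146
-110 54 rmin 0.0334 med 0.0415 bright 146
-106 47 rmin 0.0346 med 0.0415 bright 146
-102 48 rmin 0.0339 med 0.0412 bright 147
-98 54 rmin 0.0332 med 0.0406 bright 147
-94 56 rmin 0.0324 med 0.0408 bright 145
-90 64 rmin 0.0420 med 0.0468 bright 110
-86 49 rmin 0.0462 med 0.0468 bright 111
-82 48 rmin 0.0460 med 0.0466 bright 111
-78 52 rmin 0.0459 med 0.0466 bright 111
-74 50 rmin 0.0462 med 0.0470 bright 110
-70 46 rmin 0.0465 med 0.0472 bright 115
-66 9 rmin 0.0441 med 0.0451 bright 147
-62 24 rmin 0.0414 med 0.0442 bright 155
-58 31 rmin 0.0388 med 0.0422 bright 155
-54 43 rmin 0.0369 med 0.0430 bright 155
-50 36 rmin 0.0374 med 0.0417 bright 155
-46 29 rmin 0.0378 med 0.0430 bright 154
-42 31 rmin 0.0384 med 0.0423 bright 154
-38 27 rmin 0.0396 med 0.0430 bright 153
-34 30 rmin 0.0404 med 0.0432 bright 149
-30 62 rmin 0.0428 med 0.0458 bright 118
```

Request:
move_arm --series '[[[-3, -1.3, 0, 0, 0, -8.5, 0.5], [-3, -1.3, 0, 0, 0, -8.5, 0.5], [-3, -1.3, 0, 0, 0, -8.5, 0.5], [-3, -1.3, 0, 0, 0, -8.5, 0.5], [-2, -1, 0, 0, 0, -8.5, 0.5]]]'

```text
clock: 31.45
eef_pos: [0.4314, -0.3445, 0.2128]
tool_rot: [-0.392, 0.92, -0.009, -0.003]
ft_force: [-0.2, 0.5, 0.5]
grip_width: 0.0432
```

Request:
move_arm --series '[[[0, 0, 0, 0, 0, -8.5, 0.5], [0, 0, 0, 0, 0, -8.5, 0.5], [0, 0, 0, 0, 0, -8.5, 0.5], [0, 0, 0, 0, 0, -8, 0.5], [0, 0, 0, 0, 0, 0, 0.5]]]'

```text
clock: 31.95
eef_pos: [0.4226, -0.3473, 0.2224]
tool_rot: [-0.103, 0.995, -0.012, -0.002]
ft_force: [0.7, -0.5, 0.5]
grip_width: 0.0428
```

```bash
python3 g.py .435 -.3465 .12 -166.2; cat > bar.py <<'E'
from loc import *
def bar(fn,c,o,zlo=.042,zhi=.06,ctr=(.435,-.3465)):
    d=np.load(f'pics/{fn}.npy'); p=cv2.imread(f'pics/{fn}.png').astype(int); P=pts(c,d,o)
    m=(P[...,2]>zlo)&(P[...,2]<zhi)&(np.hypot(P[...,0]-ctr[0],P[...,1]-ctr[1])<.11)&(p.max(-1)-p.min(-1)<25)&(p.min(-1)>70)
    q=P[m]; r=cv2.minAreaRect(q[:,:2].astype(np.float32)); print('bar',len(q),np.round(q.mean(0),4),np.round(r[0],4),np.round(r[1],4),round(r[2],1),'z',np.round(np.percentile(q[:,2],[50,95]),4))
E
python3 - <<'E'
from bar import *
p,d,o=shot('wrist','w16'); bar('w16','wrist',o)
E
```

```text
t 31.95 p [ 0.4226 -0.3473  0.2224] q [-0.103  0.995 -0.012 -0.002] F [ 0.7 -0.5  0.5] g 0.0428 j [-0.68  0.33  0.1   1.33 -0.02 -0.88]
d cm [  1.24   0.08 -10.24] rot [ 1.5 -0.1  2. ]
bar 2358 [ 0.4288 -0.3474  0.0503] [ 0.4344 -0.3461] [0.177  0.0137] 13.8 z [0.0505 0.0522]
```

View pics/w16.png

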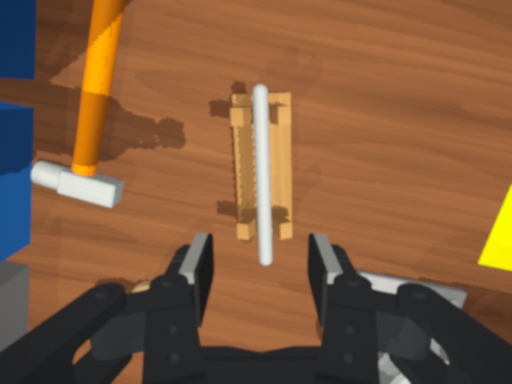

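Request:
move_arm --series '[[[1.2, 0.1, 0, 1.5, 0, 2, 0.5], [0, 0, -4, 0, 0, 0, 0.5], [-0.2, 0.1, -4, 0, 0, 0, 0.5], [-0.2, 0.1, -3.5, 0, 0, 0, 0.5], [0, 0, 0, 0, 0, 0, 0.5]]]'

```text
clock: 32.5
eef_pos: [0.4307, -0.3455, 0.1113]
tool_rot: [-0.129, 0.992, -0.004, 0.004]
ft_force: [-0.4, -0.2, -0.4]
grip_width: 0.0427
```

```bash
python3 g.py .4345 -.3462 .026 -166.2
```

```text
t 32.5 p [ 0.4307 -0.3455  0.1113] q [-0.129  0.992 -0.004  0.004] F [-0.4 -0.2 -0.4] g 0.0427 j [-0.68  0.41 -0.07  1.07  0.   -0.93]
d cm [ 0.38 -0.07 -8.53] rot [ 0.4  0.5 -1. ]
```

Request:
move_arm --series '[[[0.2, 0, -3, 0.4, 0.8, -1, 0.5], [-0.1, 0.1, -3, 0, 0.3, 0, 0.5], [-0.1, 0, -1, 0, 0, 0, 0.5], [0, 0, 0, 0, 0, 0, 0.5], [0, 0, 0, 0, 0, 0, 0.5]]]'

```text
clock: 33.0
eef_pos: [0.4347, -0.3484, 0.0495]
tool_rot: [-0.123, 0.992, -0.004, -0.0]
ft_force: [0.2, -0.3, -0.1]
grip_width: 0.0429
```

```bash
python3 g.py .4345 -.3462 .026 -166.2
```

```text
t 33.0 p [ 0.4347 -0.3484  0.0495] q [-0.123  0.992 -0.004 -0.   ] F [ 0.2 -0.3 -0.1] g 0.0429 j [-0.67  0.49 -0.13  0.94 -0.01 -0.92]
d cm [-0.02  0.22 -2.35] rot [ 0.5  0.  -0.4]
```

Request:
move_arm --series '[[[-0.1, 0.3, -1.3, 0.5, 0, -0.4, 0.5], [0, 0.1, -1, 0, 0, 0, 0.5], [0, 0, 0, 0, 0, 0, 0.5], [0, 0, 0, 0, 0, 0, 0.5], [0, 0, 0, 0, 0, 0, 0.5]]]'

```text
clock: 33.5
eef_pos: [0.4361, -0.3462, 0.0293]
tool_rot: [-0.12, 0.993, -0.002, 0.003]
ft_force: [-0.1, 0.7, -0.4]
grip_width: 0.0428
```

```bash
python3 g.py .4345 -.3462 .026 -166.2
```

```text
t 33.5 p [ 0.4361 -0.3462  0.0293] q [-0.12   0.993 -0.002  0.003] F [-0.1  0.7 -0.4] g 0.0428 j [-0.67  0.51 -0.16  0.89  0.   -0.91]
d cm [-0.16  0.   -0.33] rot [0.2 0.4 0. ]
```

Request:
move_arm --series '[[[-0.2, 0, -0.3, 0.2, 0.4, 0, 0.5], [0, 0, 0, 0, 0, 0, 0.4], [0, 0, 0, 0, 0, 0, 0.1], [0, 0, 0, 0, 0, 0, 0], [0, 0, 0, 0, 0, 0, 0]]]'

```text
clock: 34.0
eef_pos: [0.4342, -0.3464, 0.0268]
tool_rot: [-0.12, 0.993, -0.0, -0.0]
ft_force: [0.2, -0.3, -1.0]
grip_width: 0.0119
```

```bash
python3 g.py .4345 -.3462 .026 -166.2
```

```text
t 34.0 p [ 0.4342 -0.3464  0.0268] q [-0.12   0.993 -0.    -0.   ] F [ 0.2 -0.3 -1. ] g 0.0119 j [-0.67  0.52 -0.15  0.9  -0.   -0.91]
d cm [ 0.03  0.02 -0.08] rot [ 0. -0.  0.]
```

Request:
move_arm --series '[[[0, 0, 2, 0, 0, 0, 0], [0, 0, 3, 0, 0, 0, 0], [2, 1, 3, 0, 0, 8.5, 0], [3, 1.5, 0, 0, 0, 8.5, 0], [3, 1.5, 0, 0, 0, 8.5, 0]]]'

```text
clock: 34.5
eef_pos: [0.5096, -0.3055, 0.1069]
tool_rot: [-0.339, 0.941, 0.001, -0.005]
ft_force: [0.4, -0.4, -1.8]
grip_width: 0.0122
```

Request:
move_arm --series '[[[2, 1, 0, 0, 0, 8.5, 0], [0, 0, 0, 0, 0, 8.5, 0], [0, 0, 0, 0, 0, 8.5, 0], [0, 0, 0, 0, 0, 4, 0], [0, 0, 0, 0, 0, 0, 0]]]'

```text
clock: 35.0
eef_pos: [0.5346, -0.2911, 0.1049]
tool_rot: [-0.573, 0.82, 0.001, -0.005]
ft_force: [-0.7, -0.4, -2.0]
grip_width: 0.0119
```

```bash
python3 g.py .5467 -.2864 .0668 -110; python3 - <<'E'
from loc import *
o=bot.get_obs();p,d,o=shot('wrist','w17')
E
python3 hole.py w17 | head -1
```

```text
t 35.0 p [ 0.5346 -0.2911  0.1049] q [-0.573  0.82   0.001 -0.005] F [-0.7 -0.4 -2. ] g 0.0119 j [-0.49  0.54  0.11  1.15 -0.01 -1.72]
d cm [ 1.21  0.47 -3.81] rot [ 0.2 -0.5  0.1]Traceback (most recent call last):
  File "hole.py", line 24, in <module>
    ana(sys.argv[1],bot.get_obs())
    ~~~^^^^^^^^^^^^^^^^^^^^^^^^^^^
  File "hole.py", line 14, in ana
    E=np.array(pts_); f=least_squares(lambda c:np.hypot(E[:,0]-c[0],E[:,1]-c[1])-.048,c0,loss='soft_l1',f_scale=.001)
                        ~~~~~~~~~~~~~^^^^^^^^^^^^^^^^^^^^^^^^^^^^^^^^^^^^^^^^^^^^^^^^^^^^^^^^^^^^^^^^^^^^^^^^^^^^^^^^
    return func(*args, **kwargs)
    vector_fun = VectorFunction(
        fun_wrapped,
    ...<6 lines>...
        workers=workers
    )
    self._update_fun()
    ~~~~~~~~~~~~~~~~^^
    self.f = self.fun_wrapped(xp_copy(self.x))
             ~~~~~~~~~~~~~~~~^^^^^^^^^^^^^^^^^
    return np.atleast_1d(self.fun(x))
                         ~~~~~~~~^^^
    return self.f(x, *self.args, **self.kwargs)
           ~~~~~~^^^^^^^^^^^^^^^^^^^^^^^^^^^^^^
  File "hole.py", line 14, in <lambda>
    E=np.array(pts_); f=least_squares(lambda c:np.hypot(E[:,0]-c[0],E[:,1]-c[1])-.048,c0,loss='soft_l1',f_scale=.001)
                                                        ~^^^^^
IndexError: too many indices for array: array is 1-dimensional, but 2 were indexed
```

View pics/w17.png

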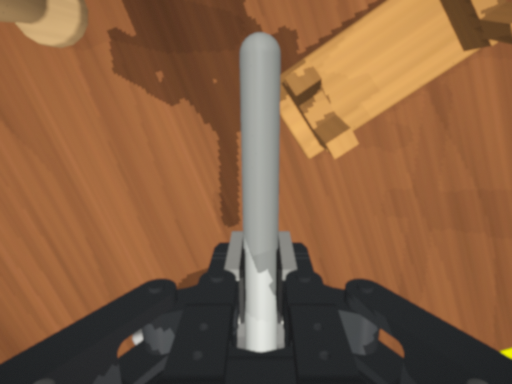

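Request:
move_arm --series '[[[1, 0.3, -1.5, 0, -0.5, 0, 0], [0, 0, -1.5, 0, 0, 0, 0], [0, 0, -0.7, 0, 0, 0, 0], [0, 0, 0, 0, 0, 0, 0], [0, 0, 0, 0, 0, 0, 0]]]'

```text
clock: 35.55
eef_pos: [0.5439, -0.2885, 0.0665]
tool_rot: [-0.569, 0.822, -0.001, -0.001]
ft_force: [0.5, 0.6, -2.2]
grip_width: 0.0122
```

```bash
cat > polar.py <<'E'
import sys
from g import *
AX=(.5987,-.1436)
phi,rad=float(sys.argv[1]),float(sys.argv[2]); a=np.radians(phi); z=float(sys.argv[3]) if len(sys.argv)>3 else .0668
goto(AX[0]+rad*np.cos(a),AX[1]+rad*np.sin(a),z,phi)
o=bot.get_obs(); v=np.array(o['eef_pos'][:2])-AX; x=R.from_quat(o['tool_rot']).as_matrix()[:,0]
print('now phi %.1f r %.4f yaw %.1f'%(np.degrees(np.arctan2(v[1],v[0])),np.hypot(*v),np.degrees(np.arctan2(x[1],x[0]))))
E
python3 polar.py -110 .150; python3 - <<'E'
from loc import *
p,d,o=shot('side','s18'); cv2.imwrite('pics/s18c.png',cv2.resize(p[170:320,210:360,::-1],None,fx=4,fy=4,interpolation=cv2.INTER_CUBIC))
E
```

```text
t 35.55 p [ 0.5439 -0.2885  0.0665] q [-0.569  0.822 -0.001 -0.001] F [ 0.5  0.6 -2.2] g 0.0122 j [-0.49  0.58  0.07  1.06 -0.   -1.7 ]
d cm [0.35 0.39 0.03] rot [ 0.2 -0.   0.6]
now phi -110.7 r 0.1549 yaw -110.6
```

View pics/s18c.png

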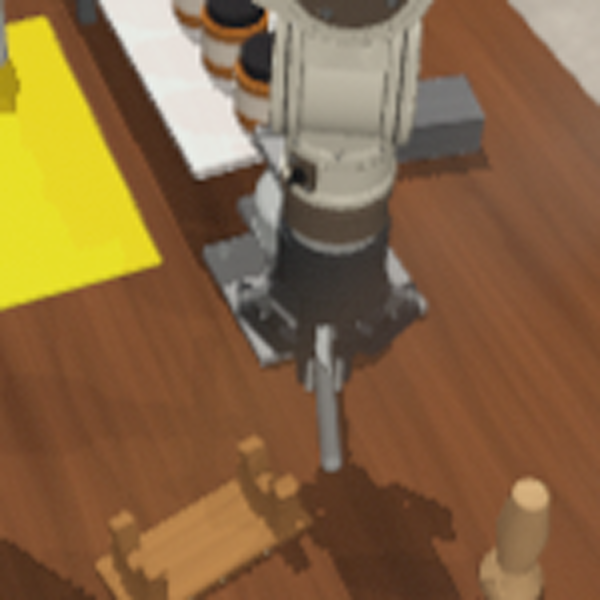

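Request:
move_arm --series '[[[0.6, 1, 0, 0.2, 0, 0.6, 0], [0.4, 1, 0, 0, 0, 0, 0], [0.2, 0.5, 0, 0, 0, 0, 0], [0, 0, 0, 0, 0, 0, 0], [0, 0, 0, 0, 0, 0, 0]]]'

```text
clock: 36.1
eef_pos: [0.5587, -0.2612, 0.0691]
tool_rot: [-0.574, 0.819, -0.002, 0.001]
ft_force: [0.9, 0.6, -1.0]
grip_width: 0.0122
```

```bash
python3 polar.py -110 .112
```

```text
t 36.1 p [ 0.5587 -0.2612  0.0691] q [-0.574  0.819 -0.002  0.001] F [ 0.9  0.6 -1. ] g 0.0122 j [-0.44  0.57  0.07  1.07  0.   -1.66]
d cm [ 0.17  1.24 -0.23] rot [ 0.1  0.2 -0.1]
now phi -108.8 r 0.1242 yaw -109.9
```

Request:
move_arm --series '[[[0, 0.8, -0.2, 0.1, 0.2, 0, 0], [0, 0.4, 0, 0, 0, 0, 0], [0, 0, 0, 0, 0, 0, 0], [0, 0, 0, 0, 0, 0, 0], [0, 0, 0, 0, 0, 0, 0]]]'

```text
clock: 36.6
eef_pos: [0.5591, -0.2485, 0.0673]
tool_rot: [-0.574, 0.819, -0.0, 0.001]
ft_force: [0.6, -0.3, -2.6]
grip_width: 0.0121
```

```bash
python3 polar.py -110 .112
```

```text
t 36.6 p [ 0.5591 -0.2485  0.0673] q [-0.574  0.819 -0.     0.001] F [ 0.6 -0.3 -2.6] g 0.0121 j [-0.42  0.57  0.06  1.06  0.   -1.64]
d cm [ 0.13 -0.04 -0.05] rot [ 0.   0.1 -0.1]
now phi -110.7 r 0.1121 yaw -109.9
```

Request:
move_arm --series '[[[-1.3, 0.6, 0, 0, 0, -8, 0], [-1.3, 0.8, 0, 0, 0, -8, 0], [-1.2, 1.0, 0, 0, 0, -8, 0], [-1.0, 1.2, 0, 0, 0, -8, 0], [0, 0, 0, 0, 0, 0, 0]]]'

```text
clock: 37.1
eef_pos: [0.521, -0.2245, 0.0716]
tool_rot: [-0.309, 0.951, -0.017, 0.006]
ft_force: [2.0, -1.1, -4.4]
grip_width: 0.0121
```

```bash
python3 polar.py -150 .112
```

```text
t 37.1 p [ 0.521  -0.2245  0.0716] q [-0.309  0.951 -0.017  0.006] F [ 2.  -1.1 -4.4] g 0.0121 j [-0.4   0.47 -0.11  0.97 -0.02 -1.03]
d cm [-1.93  2.49 -0.48] rot [ 1.7  1.2 -5.9]
now phi -133.9 r 0.1121 yaw -144.0
```

Request:
move_arm --series '[[[-1.0, 1.0, -0.3, 1.7, 1.2, -3, 0], [-1.0, 1.4, 0, 0, 0, -3, 0], [-0.6, 1.3, 0, 0, 0, -7, 0], [-0.4, 1.3, 0, 0, 0, -7, 0], [0, 0, 0, 0, 0, 0, 0]]]'

```text
clock: 37.6
eef_pos: [0.5007, -0.1948, 0.0739]
tool_rot: [-0.12, 0.993, -0.023, 0.005]
ft_force: [2.8, -2.9, -6.9]
grip_width: 0.0116
```

```bash
python3 polar.py -172 .112
```

```text
t 37.6 p [ 0.5007 -0.1948  0.0739] q [-0.12   0.993 -0.023  0.005] F [ 2.8 -2.9 -6.9] g 0.0116 j [-0.35  0.41 -0.19  0.94 -0.04 -0.59]
d cm [-1.29  3.56 -0.71] rot [ 2.6  0.8 -5.8]
now phi -152.4 r 0.1106 yaw -166.2
```

Request:
move_arm --series '[[[-0.5, 0.8, -0.4, 2.5, 0.8, 0, 0], [-0.5, 1.2, -0.2, 0, 0, 0, 0], [-0.3, 1.3, 0, 0, 0, -3, 0], [-0.1, 0.8, 0, 0, 0, -3, 0], [0, 0, 0, 0, 0, 0, 0]]]'

```text
clock: 38.1
eef_pos: [0.4923, -0.1774, 0.0728]
tool_rot: [-0.053, 0.998, -0.024, 0.004]
ft_force: [2.1, -2.9, -4.6]
grip_width: 0.0123
```

```bash
python3 polar.py -172 .112
```

```text
t 38.1 p [ 0.4923 -0.1774  0.0728] q [-0.053  0.998 -0.024  0.004] F [ 2.1 -2.9 -4.6] g 0.0123 j [-0.32  0.39 -0.22  0.93 -0.04 -0.43]
d cm [-0.45  1.82 -0.6 ] rot [2.7 0.7 2. ]
now phi -162.4 r 0.1116 yaw -173.9
```

Request:
move_arm --series '[[[-0.4, 1.3, -0.6, 3, 1, 2, 0], [-0.2, 1.3, -0.4, 2, 1, 0, 0], [-0.1, 0.6, 0, 0, 0, 0, 0], [0, 0, 0, 0, 0, 0, 0], [0, 0, 0, 0, 0, 0, 0]]]'

```text
clock: 38.6
eef_pos: [0.4884, -0.1665, 0.0683]
tool_rot: [-0.06, 0.998, 0.002, -0.007]
ft_force: [0.9, 0.1, -1.8]
grip_width: 0.012
```

```bash
python3 polar.py -172 .112; python3 - <<'E'
from loc import *
p,d,o=shot('side','s19'); cv2.imwrite('pics/s19c.png',cv2.resize(p[150:300,190:340,::-1],None,fx=4,fy=4,interpolation=cv2.INTER_CUBIC))
print(jars('side',d,p,o,zoff=.183,cands=((.6,.11),(.6,.033),(.602,-.043)),r0=.045))
E
```

```text
t 38.6 p [ 0.4884 -0.1665  0.0683] q [-0.06   0.998  0.002 -0.007] F [ 0.9  0.1 -1.8] g 0.012 j [-0.33  0.41 -0.2   0.97 -0.   -0.45]
d cm [-0.06  0.73 -0.15] rot [-0.1 -0.9  1.2]
now phi -168.3 r 0.1126 yaw -173.2
[None, None, (0.6032, -0.0476, 0.0257, 0.1789, 78, [0.6023, -0.049, 0.1789])]
```

View pics/s19c.png

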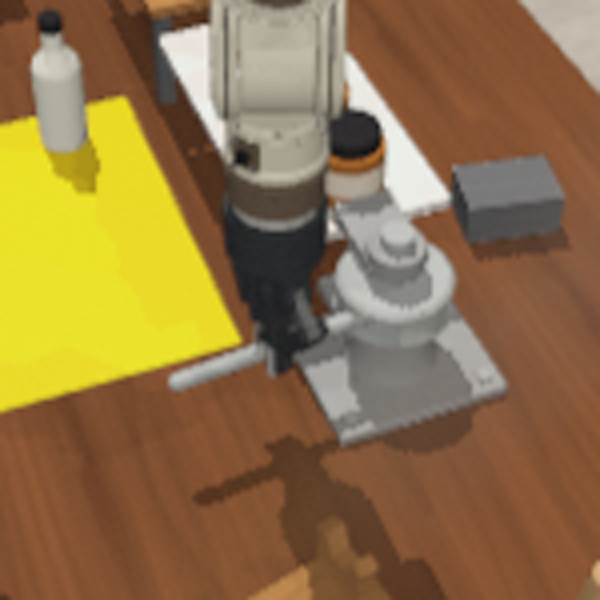

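Request:
move_arm --series '[[[-0.1, 1.5, -0.1, 0, -0.9, -4, 0], [0, 1.5, 0, 0, 0, -5, 0], [0.1, 1.5, -0.1, 0, 0, -5, 0], [0.2, 1.3, -0.1, 0, 0, -5, 0], [0, 0, 0, 0, 0, 0, 0]]]'

```text
clock: 39.15
eef_pos: [0.4883, -0.1255, 0.0665]
tool_rot: [0.124, 0.992, -0.018, -0.001]
ft_force: [-0.7, -4.9, -0.5]
grip_width: 0.012
```

```bash
python3 polar.py -190 .112
```

```text
t 39.15 p [ 0.4883 -0.1255  0.0665] q [ 0.124  0.992 -0.018 -0.001] F [-0.7 -4.9 -0.5] g 0.012 j [-0.23  0.38 -0.26  0.93 -0.04  0.02]
d cm [0.01 0.13 0.03] rot [ 2.1 -0.3  4.2]
now phi 170.7 r 0.1119 yaw 165.8
```

Request:
move_arm --series '[[[-0.4, -0.4, 0, 2, 0, 4, 0], [-1.5, 0.2, 0, 0, 0, 0, 0], [-1.5, 0.2, 0, 0, 0, 0, 0], [-1.5, 0.2, 0, 0, 0, 0, 0], [0, 0, 0, 0, 0, 0, 0]]]'

```text
clock: 39.65
eef_pos: [0.438, -0.1229, 0.0663]
tool_rot: [0.086, 0.996, -0.0, -0.003]
ft_force: [-0.3, -0.7, -2.1]
grip_width: 0.0117
```

```bash
python3 polar.py -190 .158; cat > sideh.py <<'E'
from loc import *
def sa(fn,cam='side',c=(.5987,-.1436),off=(0,0)):
    d=np.load(f'pics/{fn}.npy'); p=cv2.imread(f'pics/{fn}.png'); P=pts(cam,d)
    rr=np.hypot(P[...,0]-c[0],P[...,1]-c[1])
    q=P[(abs(P[...,2]-.1035)<.004)&(rr<.053)]; print('top circ',cv2.minEnclosingCircle(q[:,:2].astype(np.float32)))
    q=P[(abs(P[...,2]-.1035)<.004)&(rr<.053)&(rr>.03)&(P[...,1]<c[1])]
    E=[]; a=np.degrees(np.arctan2(q[:,1]-c[1],q[:,0]-c[0]))
    for k in range(-180,0,10):
        s=q[(a>=k)&(a<k+10)]
        if len(s)>2: E.append(s[np.argmax(np.hypot(s[:,0]-c[0],s[:,1]-c[1])),:2])
    E=np.array(E)
    from scipy.optimize import least_squares
    f=least_squares(lambda x:np.hypot(E[:,0]-x[0],E[:,1]-x[1])-.048,c,loss='soft_l1',f_scale=.002); c=f.x; print('axis',c)
    rr=np.hypot(P[...,0]-c[0],P[...,1]-c[1]); A=np.degrees(np.arctan2(P[...,1]-c[1],P[...,0]-c[0]))
    m=(P[...,2]>.074)&(P[...,2]<.097)&(rr<.055)&(rr>.015)
    for k in range(-180,20,6):
        s=m&(A>=k)&(A<k+6)
        if s.sum()>1: print(k+3,s.sum(),'rmin %.3f med %.4f'%(rr[s].min(),np.median(rr[s])),int(np.median(p.min(-1)[s])))
    cv2.imwrite(f'pics/{fn}c.png',cv2.resize(p[190:280,240:350],None,fx=6,fy=6,interpolation=cv2.INTER_CUBIC))
E
python3 - <<'E'
from sideh import *
shot('side','s20'); sa('s20')
print('--- ref start'); sa('side0')
E
```

```text
t 39.65 p [ 0.438  -0.1229  0.0663] q [ 0.086  0.996 -0.    -0.003] F [-0.3 -0.7 -2.1] g 0.0117 j [-0.27  0.3  -0.38  0.9  -0.   -0.1 ]
d cm [0.51 0.67 0.05] rot [-0.  -0.3 -0.1]
now phi 172.7 r 0.1621 yaw 170.1
top circ ((0.5989022850990295, -0.14735817909240723), 0.048007480800151825)
axis [ 0.59912285 -0.14529952]
-177 2 rmin 0.035 med 0.0362 121
-165 3 rmin 0.035 med 0.0391 124
-159 3 rmin 0.039 med 0.0420 128
-147 5 rmin 0.045 med 0.0455 125
-141 6 rmin 0.043 med 0.0450 123
-135 8 rmin 0.042 med 0.0453 122
-129 6 rmin 0.044 med 0.0462 122
-123 5 rmin 0.028 med 0.0426 101
-117 2 rmin 0.032 med 0.0364 128
-111 3 rmin 0.027 med 0.0323 126
-105 5 rmin 0.027 med 0.0398 133
-99 6 rmin 0.028 med 0.0403 128
-93 6 rmin 0.028 med 0.0419 125
-87 12 rmin 0.032 med 0.0452 118
-81 5 rmin 0.045 med 0.0466 122
-75 7 rmin 0.045 med 0.0464 123
-69 3 rmin 0.046 med 0.0471 121
-51 2 rmin 0.040 med 0.0440 130
-27 2 rmin 0.046 med 0.0466 127
--- ref start
top circ ((0.5992022156715393, -0.14601783454418182), 0.0484732910990715)
axis [ 0.59915862 -0.14443899]
-171 3 rmin 0.032 med 0.0398 129
-165 3 rmin 0.034 med 0.0395 130
-147 5 rmin 0.046 med 0.0463 127
-141 5 rmin 0.043 med 0.0469 128
-135 8 rmin 0.044 med 0.0454 126
-129 7 rmin 0.046 med 0.0481 121
-123 5 rmin 0.034 med 0.0398 112
-117 3 rmin 0.029 med 0.0371 129
-111 2 rmin 0.032 med 0.0345 129
-105 3 rmin 0.028 med 0.0365 130
-99 3 rmin 0.033 med 0.0381 130
-93 6 rmin 0.029 med 0.0429 126
-87 11 rmin 0.033 med 0.0472 124
-81 6 rmin 0.045 med 0.0473 126
-75 6 rmin 0.045 med 0.0467 126
-69 3 rmin 0.046 med 0.0472 127
-57 2 rmin 0.043 med 0.0441 138
-51 3 rmin 0.041 med 0.0443 138
-33 3 rmin 0.044 med 0.0468 132
```

View pics/s20c.png

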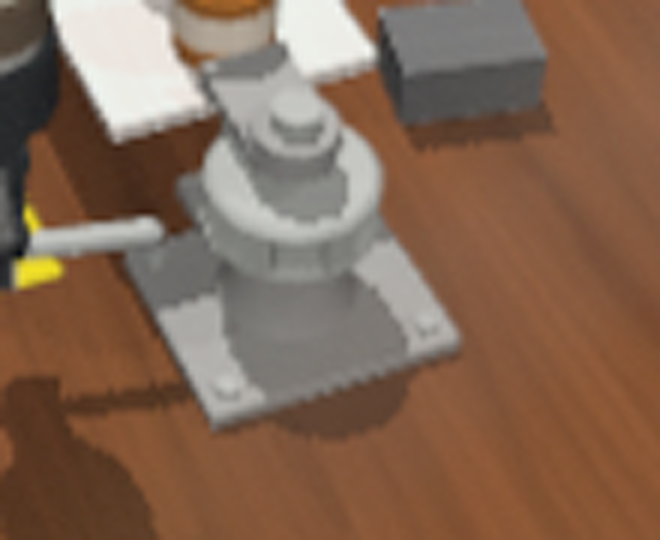

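```bash
cat > lev.py <<'E'
from loc import *
def lev(fn,cam,o=None):
    d=np.load(f'pics/{fn}.npy'); p=cv2.imread(f'pics/{fn}.png').astype(int); P=pts(cam,d,o); x,y,z=P[...,0],P[...,1],P[...,2]
    inx=(x>.525)&(x<.67)
    s=inx&(y>.02)&(y<.222)&(z>.09)&(z<.14)&(p.min(-1)>140)&(p.max(-1)-p.min(-1)<30)
    l=(x>.515)&(x<.668)&(y>.25)&(y<.475)&(z>.11)&(z<.14)&(p[...,2]-p[...,0]>40)
    from numpy.linalg import lstsq
    for n,m in (('shelf',s),('ledge',l)):
        q=P[m]
        if len(q)<20: print(n,len(q)); continue
        A=np.c_[q[:,0]-.6,q[:,1]-.235,np.ones(len(q))]; w=np.ones(len(q),bool)
        for _ in range(4):
            c=lstsq(A[w],q[w,2],rcond=None)[0]; r=q[:,2]-A@c; w=abs(r)<2.5*max(r[w].std(),.001)
        print(fn,n,len(q),'median %.4f mean %.4f plane@end %.4f std %.4f'%(np.median(q[:,2]),q[w,2].mean(),c[2],r[w].std()))
E
python3 - <<'E'
from lev import *
shot('top','t20')
lev('side0','side');lev('top0','top');lev('top1','top'); lev('side1','side')
lev('t20','top');lev('s20','side')
E
```

```text
side0 shelf 1323 median 0.1037 mean 0.1037 plane@end 0.1035 std 0.0017
side0 ledge 675 median 0.1277 mean 0.1277 plane@end 0.1280 std 0.0017
top0 shelf 2282 median 0.1052 mean 0.1052 plane@end 0.1054 std 0.0031
top0 ledge 1991 median 0.1294 mean 0.1295 plane@end 0.1295 std 0.0031
top1 shelf 2275 median 0.1051 mean 0.1051 plane@end 0.1051 std 0.0032
top1 ledge 1992 median 0.1294 mean 0.1295 plane@end 0.1294 std 0.0032
side1 shelf 1322 median 0.1036 mean 0.1037 plane@end 0.1035 std 0.0017
side1 ledge 669 median 0.1273 mean 0.1274 plane@end 0.1277 std 0.0017
t20 shelf 1551 median 0.1110 mean 0.1109 plane@end 0.1110 std 0.0033
t20 ledge 1994 median 0.1296 mean 0.1296 plane@end 0.1296 std 0.0031
s20 shelf 317 median 0.1097 mean 0.1095 plane@end 0.1094 std 0.0017
s20 ledge 102 median 0.1276 mean 0.1276 plane@end 0.1274 std 0.0016
```

Request:
move_arm --series '[[[0, -2.0, 0, 0, 0, 8, 0], [0.2, -2.2, 0, 0, 0, 8, 0], [0.5, -2.1, 0, 0, 0, 8, 0], [0.8, -2.0, 0, 0, 0, 8, 0], [1.0, -1.9, 0, 0, 0, 8, 0]]]'

```text
clock: 40.25
eef_pos: [0.4712, -0.2266, 0.0674]
tool_rot: [-0.277, 0.961, 0.0, 0.002]
ft_force: [0.3, 0.6, -2.1]
grip_width: 0.012
```

```bash
python3 polar.py -108.7 .158
```

```text
t 40.25 p [ 0.4712 -0.2266  0.0674] q [-0.277  0.961  0.     0.002] F [ 0.3  0.6 -2.1] g 0.012 j [-0.45  0.41 -0.2   0.95  0.   -1.01]
d cm [ 7.69 -6.67 -0.06] rot [-0.1  0.1 39.1]
now phi -146.9 r 0.1521 yaw -147.8
```

Request:
move_arm --series '[[[1.3, -1.8, 0, 0, 0, 8, 0], [1.5, -1.6, 0, 0, 0, 8, 0], [1.6, -1.4, 0, 0, 0, 8, 0], [1.7, -1.1, 0, 0, 0, 8, 0], [1.2, -0.5, 0, 0, 0, 5, 0]]]'

```text
clock: 40.75
eef_pos: [0.5522, -0.2964, 0.0664]
tool_rot: [-0.579, 0.815, -0.001, 0.003]
ft_force: [0.6, -0.1, -1.5]
grip_width: 0.0119
```

```bash
python3 polar.py -108.7 .150
```

```text
t 40.75 p [ 0.5522 -0.2964  0.0664] q [-0.579  0.815 -0.001  0.003] F [ 0.6 -0.1 -1.5] g 0.0119 j [-0.5   0.59  0.1   1.07  0.01 -1.73]
d cm [-0.16  1.07  0.04] rot [-0.2  0.4  0.5]
now phi -106.9 r 0.1597 yaw -109.2
```

Request:
move_arm --series '[[[0, 1.2, 0, -0.2, 0.4, 0.5, 0], [0.3, 1.2, 0, 0, 0, 0, 0], [0.4, 1, 0, 0, 0, 0, 0], [0.2, 0.6, 0, 0, 0, 0, 0], [0, 0, 0, 0, 0, 0, 0]]]'

```text
clock: 41.25
eef_pos: [0.5648, -0.2527, 0.0647]
tool_rot: [-0.583, 0.812, -0.0, 0.0]
ft_force: [-0.2, -0.6, -1.3]
grip_width: 0.012
```

```bash
python3 polar.py -108.7 .112
```

```text
t 41.25 p [ 0.5648 -0.2527  0.0647] q [-0.583  0.812 -0.     0.   ] F [-0.2 -0.6 -1.3] g 0.012 j [-0.42  0.58  0.08  1.07  0.   -1.67]
d cm [-0.2   0.3   0.21] rot [-0.   0.  -0.1]
now phi -107.3 r 0.1142 yaw -108.6
```

Request:
move_arm --series '[[[-1.8, 0.9, 0.2, 0, 0, -5, 0], [-1.7, 1.0, 0, 0, 0, -6, 0], [-1.5, 1.2, 0, 0, 0, -7, 0], [-1.3, 1.4, 0, 0, 0, -7, 0], [-1.1, 1.5, 0, 0, 0, -7, 0]]]'

```text
clock: 41.75
eef_pos: [0.5108, -0.2118, 0.0766]
tool_rot: [-0.317, 0.948, -0.031, 0.009]
ft_force: [7.3, -11.3, -6.4]
grip_width: 0.0119
```

```bash
python3 polar.py -150 .112
```

```text
t 41.75 p [ 0.5108 -0.2118  0.0766] q [-0.317  0.948 -0.031  0.009] F [  7.3 -11.3  -6.4] g 0.0119 j [-0.37  0.42 -0.17  0.93 -0.04 -1.02]
d cm [-0.91  1.22 -0.98] rot [ 3.2  1.9 -6.9]
now phi -142.2 r 0.1113 yaw -143.1
```

Request:
move_arm --series '[[[-1.0, 1.5, -0.8, 3, 1.5, -7, 0], [-0.8, 1.6, -0.5, 1, 0.5, -7, 0], [-0.6, 1.7, -0.4, 1, 0.3, -7, 0], [-0.3, 1.8, -0.3, 1, 0, -7, 0], [-0.1, 1.8, -0.2, 0.5, 0, -7, 0]]]'

```text
clock: 42.25
eef_pos: [0.4897, -0.1554, 0.0652]
tool_rot: [0.014, 1.0, -0.004, 0.007]
ft_force: [-4.8, -14.1, 2.0]
grip_width: 0.0118
```

```bash
python3 polar.py -188 .112
```

```text
t 42.25 p [ 0.4897 -0.1554  0.0652] q [ 0.014  1.    -0.004  0.007] F [ -4.8 -14.1   2. ] g 0.0118 j [-0.3   0.39 -0.25  0.92 -0.   -0.28]
d cm [-0.19  2.74  0.16] rot [ 0.5  0.8 -6.4]
now phi -173.8 r 0.1097 yaw 178.4
```

Request:
move_arm --series '[[[-0.2, 1.8, 0.1, 0.5, 0.8, -1, 0], [-0.1, 1.7, 0, 0, 0, -2, 0], [0, 1.2, 0, 0, 0, -4, 0], [0.1, 0.8, 0, 0, 0, -4, 0], [0, 0, 0, 0, 0, 0, 0]]]'

```text
clock: 42.75
eef_pos: [0.4893, -0.1222, 0.0721]
tool_rot: [0.131, 0.991, -0.025, 0.005]
ft_force: [-0.2, -2.4, -3.1]
grip_width: 0.0116
```

```bash
python3 polar.py -190 .112
```

```text
t 42.75 p [ 0.4893 -0.1222  0.0721] q [ 0.131  0.991 -0.025  0.005] F [-0.2 -2.4 -3.1] g 0.0116 j [-0.22  0.37 -0.26  0.93 -0.05  0.05]
d cm [-0.09 -0.2  -0.53] rot [2.9 0.3 5. ]
now phi 168.9 r 0.1115 yaw 165.0
```

Request:
move_arm --series '[[[-0.4, -0.4, -0.3, 2, 0, 3, 0], [-1.5, 0.2, -0.2, 1, 0, 1, 0], [-1.5, 0.2, 0, 0, 0, 0, 0], [-1.5, 0.2, 0, 0, 0, 0, 0], [0, 0, 0, 0, 0, 0, 0]]]'

```text
clock: 43.25
eef_pos: [0.4389, -0.1218, 0.0691]
tool_rot: [0.096, 0.995, 0.0, 0.005]
ft_force: [-0.5, -0.1, -2.9]
grip_width: 0.0121
```

```bash
python3 polar.py -190 .158; 
python3 - <<'E'
from sideh import *
from lev import lev
shot('side','s21'); sa('s21'); lev('s21','side'); shot('top','t21'); lev('t21','top')
E
```

```text
t 43.25 p [ 0.4389 -0.1218  0.0691] q [0.096 0.995 0.    0.005] F [-0.5 -0.1 -2.9] g 0.0121 j [-0.27  0.29 -0.39  0.88  0.   -0.08]
d cm [ 0.42  0.57 -0.23] rot [-0.   0.5  1. ]
now phi 172.2 r 0.1613 yaw 169.0
top circ ((0.598625898361206, -0.14726446568965912), 0.04794634133577347)
axis [ 0.59896628 -0.14538691]
-177 2 rmin 0.037 med 0.0399 124
-153 4 rmin 0.045 med 0.0458 124
-147 6 rmin 0.044 med 0.0456 124
-141 6 rmin 0.045 med 0.0463 121
-135 8 rmin 0.043 med 0.0455 121
-129 8 rmin 0.032 med 0.0438 115
-123 2 rmin 0.036 med 0.0399 134
-117 2 rmin 0.028 med 0.0363 133
-111 3 rmin 0.027 med 0.0415 133
-99 3 rmin 0.028 med 0.0332 126
-93 9 rmin 0.029 med 0.0408 115
-87 7 rmin 0.045 med 0.0474 121
-81 6 rmin 0.044 med 0.0459 123
-75 6 rmin 0.045 med 0.0458 122
-69 5 rmin 0.046 med 0.0472 125
-33 4 rmin 0.044 med 0.0467 129
s21 shelf 342 median 0.1159 mean 0.1158 plane@end 0.1153 std 0.0018
s21 ledge 130 median 0.1279 mean 0.1279 plane@end 0.1299 std 0.0017
t21 shelf 1552 median 0.1174 mean 0.1174 plane@end 0.1175 std 0.0032
t21 ledge 1981 median 0.1297 mean 0.1296 plane@end 0.1294 std 0.0031
```

Request:
move_arm --series '[[[0, -2.0, -0.2, 0, 0.5, 8, 0], [0.2, -2.2, 0, 0, 0, 8, 0], [0.5, -2.1, 0, 0, 0, 8, 0], [0.8, -2.0, 0, 0, 0, 8, 0], [1.0, -1.9, 0, 0, 0, 8, 0]]]'

```text
clock: 43.85
eef_pos: [0.4726, -0.2267, 0.0694]
tool_rot: [-0.266, 0.964, 0.0, 0.005]
ft_force: [0.6, 0.2, -1.7]
grip_width: 0.0118
```

Request:
move_arm --series '[[[1.3, -1.8, 0, 0, 0, 8, 0], [1.5, -1.6, 0, 0, 0, 8, 0], [1.6, -1.4, 0, 0, 0, 8, 0], [1.5, -1.0, 0, 0, 0, 7, 0], [0.4, -0.2, 0, 0, 0, 2, 0]]]'

```text
clock: 44.35
eef_pos: [0.5448, -0.2944, 0.0699]
tool_rot: [-0.539, 0.842, -0.002, 0.008]
ft_force: [-0.9, -0.0, -1.8]
grip_width: 0.0121
```

```bash
python3 polar.py -112.5 .112
```

```text
t 44.35 p [ 0.5448 -0.2944  0.0699] q [-0.539  0.842 -0.002  0.008] F [-0.9 -0.  -1.8] g 0.0121 j [-0.5   0.57  0.07  1.06  0.01 -1.64]
d cm [ 1.11  4.73 -0.31] rot [-0.3  0.9  2.2]
now phi -109.7 r 0.1601 yaw -114.7
```

Request:
move_arm --series '[[[-0.2, 1.2, -0.2, -0.3, 0.9, 2, 0], [0.4, 1.2, -0.1, 0, 0, 0, 0], [0.4, 1.1, 0, 0, 0, 0, 0], [0.3, 0.8, 0, 0, 0, 0, 0], [0, 0, 0, 0, 0, 0, 0]]]'

```text
clock: 44.85
eef_pos: [0.5572, -0.2476, 0.0666]
tool_rot: [-0.555, 0.832, -0.001, -0.0]
ft_force: [0.3, 0.1, -0.5]
grip_width: 0.0121
```

```bash
python3 polar.py -112.5 .112
```

```text
t 44.85 p [ 0.5572 -0.2476  0.0666] q [-0.555  0.832 -0.001 -0.   ] F [ 0.3  0.1 -0.5] g 0.0121 j [-0.42  0.57  0.05  1.05 -0.   -1.59]
d cm [-0.13  0.05  0.02] rot [0.1 0.  0.1]
now phi -111.8 r 0.1120 yaw -112.6
```

Request:
move_arm --series '[[[-1.8, 0.9, 0, 0.3, 0.2, -5, 0], [-1.7, 1.0, -0.2, 0.6, 0.4, -5, 0], [-1.5, 1.2, -0.2, 0.8, 0.5, -6, 0], [-1.3, 1.4, -0.3, 0.8, 0.5, -6, 0], [-1.1, 1.5, -0.3, 0.8, 0.4, -6, 0]]]'

```text
clock: 45.35
eef_pos: [0.5076, -0.206, 0.0682]
tool_rot: [-0.32, 0.947, -0.0, 0.013]
ft_force: [5.0, -12.8, -3.9]
grip_width: 0.0122
```

```bash
python3 polar.py -150 .112
```

```text
t 45.35 p [ 0.5076 -0.206   0.0682] q [-0.32   0.947 -0.     0.013] F [  5.  -12.8  -3.9] g 0.0122 j [-0.39  0.44 -0.15  0.95  0.02 -1.05]
d cm [-0.59  0.64 -0.14] rot [-0.3  1.5 -7.3]
now phi -145.6 r 0.1104 yaw -142.7
```

Good tracking. Continuing the stroke.

Request:
move_arm --series '[[[-1.0, 1.5, -0.1, 0, 1.2, -7, 0], [-0.8, 1.6, -0.2, 0.6, 0.3, -7, 0], [-0.6, 1.7, -0.2, 0.6, 0.2, -6, 0], [-0.3, 1.8, -0.2, 0.6, 0, -6, 0], [-0.1, 1.8, -0.2, 0.5, 0, -6, 0]]]'

```text
clock: 45.85
eef_pos: [0.4879, -0.1481, 0.0672]
tool_rot: [-0.017, 1.0, -0.01, 0.008]
ft_force: [-2.3, -15.1, -2.3]
grip_width: 0.0124
```

```bash
python3 polar.py -188 .112
```

```text
t 45.85 p [ 0.4879 -0.1481  0.0672] q [-0.017  1.    -0.01   0.008] F [ -2.3 -15.1  -2.3] g 0.0124 j [-0.29  0.38 -0.26  0.91 -0.01 -0.32]
d cm [-0.02  2.01 -0.04] rot [ 1.2  0.8 -9.9]
now phi -177.7 r 0.1108 yaw -178.1
```

Request:
move_arm --series '[[[-0.1, 1.7, 0, 1, 0.8, -2, 0], [0, 1.5, 0, 0, 0, -3, 0], [0.1, 1.0, 0, 0, 0, -3, 0], [0, 0, 0, 0, 0, 0, 0], [0, 0, 0, 0, 0, 0, 0]]]'

```text
clock: 46.35
eef_pos: [0.4893, -0.125, 0.0706]
tool_rot: [0.071, 0.997, -0.024, 0.004]
ft_force: [0.2, -2.3, -3.1]
grip_width: 0.0122
```

```bash
python3 polar.py -188 .112
python3 - <<'E'
from lev import lev,shot
shot('side','s22'); lev('s22','side'); shot('top','t22'); lev('t22','top')
E
```

```text
t 46.35 p [ 0.4893 -0.125   0.0706] q [ 0.071  0.997 -0.024  0.004] F [ 0.2 -2.3 -3.1] g 0.0122 j [-0.22  0.37 -0.26  0.92 -0.05 -0.08]
d cm [-0.15 -0.3  -0.38] rot [2.7 0.3 0.1]
now phi 170.4 r 0.1110 yaw 171.9
s22 shelf 34 median 0.1226 mean 0.1228 plane@end 0.1228 std 0.0012
s22 ledge 242 median 0.1276 mean 0.1276 plane@end 0.1280 std 0.0017
t22 shelf 1624 median 0.1243 mean 0.1242 plane@end 0.1241 std 0.0031
t22 ledge 1991 median 0.1296 mean 0.1297 plane@end 0.1295 std 0.0033
```

Request:
move_arm --series '[[[-0.6, -0.3, -0.3, 2, 0, 2, 0], [-1.5, 0, -0.1, 0.7, 0, 1, 0], [-1.5, 0, 0, 0, 0, 0, 0], [-1.5, 0, 0, 0, 0, 0, 0], [0, 0, 0, 0, 0, 0, 0]]]'

```text
clock: 46.95
eef_pos: [0.4385, -0.1252, 0.0678]
tool_rot: [0.041, 0.999, 0.004, 0.006]
ft_force: [-0.0, 0.0, -1.0]
grip_width: 0.0122
```

```bash
python3 polar.py -120 .158
python3 - <<'E'
from sideh import *
from lev import lev
shot('side','s23'); sa('s23'); lev('s23','side'); shot('top','t23'); lev('t23','top')
E
```

```text
t 46.95 p [ 0.4385 -0.1252  0.0678] q [0.041 0.999 0.004 0.006] F [-0.  0. -1.] g 0.0122 j [-0.28  0.29 -0.39  0.88  0.01 -0.2 ]
d cm [  8.12 -15.53  -0.1 ] rot [-0.7  0.4 64.7]
now phi 173.4 r 0.1613 yaw 175.3
top circ ((0.5981091260910034, -0.14710953831672668), 0.047843169420957565)
axis [ 0.59854233 -0.14428322]
-159 7 rmin 0.044 med 0.0453 122
-153 7 rmin 0.044 med 0.0447 118
-147 6 rmin 0.044 med 0.0457 119
-141 5 rmin 0.043 med 0.0466 118
-135 9 rmin 0.032 med 0.0424 108
-129 2 rmin 0.037 med 0.0401 127
-123 3 rmin 0.037 med 0.0404 127
-117 2 rmin 0.030 med 0.0337 125
-111 3 rmin 0.032 med 0.0373 128
-105 2 rmin 0.028 med 0.0298 125
-99 10 rmin 0.040 med 0.0479 119
-93 7 rmin 0.044 med 0.0462 126
-87 7 rmin 0.046 med 0.0471 125
-81 7 rmin 0.046 med 0.0476 126
-63 2 rmin 0.039 med 0.0402 134
-45 3 rmin 0.043 med 0.0464 125
-39 4 rmin 0.046 med 0.0470 127
s23 shelf 387 median 0.1228 mean 0.1228 plane@end 0.1223 std 0.0016
s23 ledge 111 median 0.1281 mean 0.1281 plane@end 0.1286 std 0.0015
t23 shelf 1634 median 0.1243 mean 0.1242 plane@end 0.1242 std 0.0031
t23 ledge 1986 median 0.1297 mean 0.1297 plane@end 0.1297 std 0.0032
```

Request:
move_arm --series '[[[0, -2.0, 0, 0, 0.4, 8, 0], [0.2, -2.2, 0, 0, 0, 8, 0], [0.5, -2.1, 0, 0, 0, 8, 0], [0.8, -2.0, 0, 0, 0, 8, 0], [1.0, -1.9, 0, 0, 0, 8, 0]]]'

```text
clock: 47.55
eef_pos: [0.4725, -0.228, 0.0698]
tool_rot: [-0.32, 0.947, 0.005, 0.006]
ft_force: [-0.5, -0.1, -1.8]
grip_width: 0.012
```

Request:
move_arm --series '[[[1.3, -1.8, -0.1, 0, 0, 7, 0], [1.5, -1.6, 0, 0, 0, 7, 0], [1.2, -1.0, 0, 0, 0, 6, 0], [0.3, -0.3, 0, 0, 0, 0, 0], [0, 0, 0, 0, 0, 0, 0]]]'

```text
clock: 48.05
eef_pos: [0.5245, -0.2797, 0.0686]
tool_rot: [-0.486, 0.874, 0.004, 0.008]
ft_force: [-0.4, -0.2, -2.6]
grip_width: 0.0122
```

```bash
python3 polar.py -120 .112
```

```text
t 48.05 p [ 0.5245 -0.2797  0.0686] q [-0.486  0.874  0.004  0.008] F [-0.4 -0.2 -2.6] g 0.0122 j [-0.5   0.54  0.    1.04  0.02 -1.51]
d cm [ 1.82  3.91 -0.18] rot [-0.8  0.6  1.8]
now phi -118.6 r 0.1550 yaw -121.8
```

Request:
move_arm --series '[[[0.3, 1.1, -0.1, -0.8, 0.6, 2, 0], [0.5, 1.1, -0.1, 0, 0, 0, 0], [0.5, 1.0, 0, 0, 0, 0, 0], [0.3, 0.5, 0, 0, 0, 0, 0], [0, 0, 0, 0, 0, 0, 0]]]'

```text
clock: 48.55
eef_pos: [0.5409, -0.2361, 0.067]
tool_rot: [-0.502, 0.865, 0.001, -0.001]
ft_force: [0.1, -1.5, -0.5]
grip_width: 0.0118
```

```bash
python3 polar.py -120 .112
```

```text
t 48.55 p [ 0.5409 -0.2361  0.067 ] q [-0.502  0.865  0.001 -0.001] F [ 0.1 -1.5 -0.5] g 0.0118 j [-0.41  0.53 -0.    1.03 -0.   -1.46]
d cm [ 0.18 -0.45 -0.02] rot [-0.  -0.1 -0.3]
now phi -122.0 r 0.1091 yaw -119.7
```

Request:
move_arm --series '[[[-1.7, 0.9, 0, 0.3, 0.2, -5, 0], [-1.5, 1.2, -0.2, 0.6, 0.4, -5, 0], [-1.3, 1.4, -0.2, 0.7, 0.5, -6, 0], [-1.1, 1.5, -0.2, 0.7, 0.5, -6, 0], [-0.9, 1.6, -0.2, 0.7, 0.4, -6, 0]]]'

```text
clock: 49.05
eef_pos: [0.501, -0.1917, 0.07]
tool_rot: [-0.258, 0.966, -0.003, 0.01]
ft_force: [4.2, -12.9, -4.3]
grip_width: 0.0123
```

```bash
python3 polar.py -160 .112
python3 - <<'E'
from lev import lev,shot
shot('top','t24'); lev('t24','top')
E
```

```text
t 49.05 p [ 0.501  -0.1917  0.07  ] q [-0.258  0.966 -0.003  0.01 ] F [  4.2 -12.9  -4.3] g 0.0123 j [-0.37  0.42 -0.18  0.95  0.01 -0.89]
d cm [-0.76  0.98 -0.32] rot [ 0.1  1.2 -9.9]
now phi -153.8 r 0.1089 yaw -150.1
t24 shelf 1626 median 0.1266 mean 0.1266 plane@end 0.1266 std 0.0032
t24 ledge 1987 median 0.1296 mean 0.1297 plane@end 0.1294 std 0.0030
```

Request:
move_arm --series '[[[-0.8, 1.6, -0.3, 0.3, 1, -7, 0], [-0.6, 1.7, -0.2, 0.6, 0.3, -6, 0], [-0.4, 1.6, -0.2, 0.6, 0.2, -6, 0], [-0.1, 0.6, 0, 0, 0, -1, 0], [0, 0.3, 0, 0, 0, 0, 0]]]'

```text
clock: 49.6
eef_pos: [0.49, -0.1564, 0.0697]
tool_rot: [-0.062, 0.998, -0.015, 0.007]
ft_force: [0.3, -8.9, -4.0]
grip_width: 0.0123
```

```bash
python3 polar.py -184 .112
python3 - <<'E'
from lev import lev,shot
shot('top','t25'); lev('t25','top')
shot('side','s25'); lev('s25','side')
E
```

```text
t 49.6 p [ 0.49   -0.1564  0.0697] q [-0.062  0.998 -0.015  0.007] F [ 0.3 -8.9 -4. ] g 0.0123 j [-0.3   0.38 -0.25  0.92 -0.02 -0.42]
d cm [-0.31  2.06 -0.29] rot [  1.7   0.7 -11.1]
now phi -173.3 r 0.1094 yaw -172.9
t25 shelf 1634 median 0.1281 mean 0.1282 plane@end 0.1284 std 0.0032
t25 ledge 1985 median 0.1296 mean 0.1296 plane@end 0.1295 std 0.0032
s25 shelf 54 median 0.1266 mean 0.1266 plane@end 0.1271 std 0.0019
s25 ledge 157 median 0.1276 mean 0.1274 plane@end 0.1278 std 0.0018
```

Request:
move_arm --series '[[[-0.1, 1.5, -0.2, 1.2, 0.5, -5, 0], [0, 1.1, -0.1, 0.3, 0, -4, 0], [0, 0.3, 0, 0, 0, 0, 0], [0, 0.2, 0, 0, 0, 0, 0], [0, 0.1, 0, 0, 0, 0, 0]]]'

```text
clock: 50.2
eef_pos: [0.4888, -0.1426, 0.069]
tool_rot: [0.033, 0.999, -0.021, 0.003]
ft_force: [0.5, -3.2, -3.4]
grip_width: 0.0123
```

```bash
python3 polar.py -184 .112
python3 - <<'E'
from lev import lev,shot
for k in 'ab':
    shot('top','t26'+k); lev('t26'+k,'top')
shot('side','s26'); lev('s26','side')
E
```

```text
t 50.2 p [ 0.4888 -0.1426  0.069 ] q [ 0.033  0.999 -0.021  0.003] F [ 0.5 -3.2 -3.4] g 0.0123 j [-0.26  0.38 -0.25  0.92 -0.04 -0.2 ]
d cm [-0.18  0.68 -0.22] rot [ 2.4  0.2 -0.3]
now phi 179.5 r 0.1099 yaw 176.3
t26a shelf 1633 median 0.1284 mean 0.1284 plane@end 0.1284 std 0.0031
t26a ledge 1980 median 0.1297 mean 0.1298 plane@end 0.1300 std 0.0031
t26b shelf 1629 median 0.1286 mean 0.1286 plane@end 0.1286 std 0.0030
t26b ledge 1990 median 0.1297 mean 0.1297 plane@end 0.1299 std 0.0031
s26 shelf 47 median 0.1267 mean 0.1269 plane@end 0.1263 std 0.0016
s26 ledge 212 median 0.1276 mean 0.1276 plane@end 0.1277 std 0.0017
```

Request:
move_arm --series '[[[0, 1.5, -0.2, 2, 0.2, 0, 0], [0, 1.2, 0, 0, 0, 0, 0], [0.1, 1.0, 0, 0, 0, -2, 0], [0, 0.3, 0, 0, 0, 0, 0], [0, 0.2, 0, 0, 0, 0, 0]]]'

```text
clock: 50.85
eef_pos: [0.4919, -0.1215, 0.07]
tool_rot: [0.065, 0.998, -0.026, 0.004]
ft_force: [-1.0, -8.7, -4.7]
grip_width: 0.0118
```

```bash
python3 polar.py -190 .112
python3 - <<'E'
from lev import lev,shot
for k in 'ab':
    shot('top','t27'+k); lev('t27'+k,'top')
shot('side','s27'); lev('s27','side')
E
```

```text
t 50.85 p [ 0.4919 -0.1215  0.07  ] q [ 0.065  0.998 -0.026  0.004] F [-1.  -8.7 -4.7] g 0.0118 j [-0.21  0.37 -0.26  0.92 -0.05 -0.08]
d cm [-0.35 -0.27 -0.32] rot [ 3.   0.2 -2.5]
now phi 168.3 r 0.1091 yaw 172.6
t27a shelf 1634 median 0.1306 mean 0.1306 plane@end 0.1306 std 0.0030
t27a ledge 1987 median 0.1296 mean 0.1296 plane@end 0.1296 std 0.0031
t27b shelf 1640 median 0.1305 mean 0.1306 plane@end 0.1305 std 0.0033
t27b ledge 1999 median 0.1297 mean 0.1297 plane@end 0.1295 std 0.0032
s27 shelf 33 median 0.1286 mean 0.1288 plane@end 0.1302 std 0.0013
s27 ledge 265 median 0.1277 mean 0.1275 plane@end 0.1275 std 0.0016
```

Request:
move_arm --series '[[[-0.2, -1.2, -0.2, 2, 0, 3, 0], [0, -0.8, -0.1, 1, 0, 2, 0], [0, 0, 0, 0, 0, 0, 0], [0, 0, 0, 0, 0, 0, 0], [0, 0, 0, 0, 0, 0, 0]]]'

```text
clock: 51.5
eef_pos: [0.4895, -0.1392, 0.0672]
tool_rot: [0.019, 1.0, 0.004, 0.003]
ft_force: [-0.6, 0.0, -2.3]
grip_width: 0.0115
```

```bash
python3 polar.py -175 .112
python3 - <<'E'
from lev import lev,shot
for k in 'ab':
    shot('top','t28'+k); lev('t28'+k,'top')
E
```

```text
t 51.5 p [ 0.4895 -0.1392  0.0672] q [0.019 1.    0.004 0.003] F [-0.6  0.  -2.3] g 0.0115 j [-0.28  0.39 -0.24  0.93  0.01 -0.24]
d cm [-0.24 -1.41 -0.04] rot [-0.4  0.4  7.2]
now phi 177.7 r 0.1092 yaw 177.8
t28a shelf 1638 median 0.1306 mean 0.1305 plane@end 0.1307 std 0.0031
t28a ledge 1983 median 0.1297 mean 0.1297 plane@end 0.1295 std 0.0031
t28b shelf 1637 median 0.1306 mean 0.1306 plane@end 0.1307 std 0.0031
t28b ledge 1995 median 0.1296 mean 0.1296 plane@end 0.1297 std 0.0032
```

Request:
move_arm --series '[[[-0.1, -1.0, 0, 0, 0.3, 3, 0], [0, -1.0, 0, 0, 0, 3, 0], [0, -0.2, 0, 0, 0, 0, 0], [0, 0, 0, 0, 0, 0, 0], [0, 0, 0, 0, 0, 0, 0]]]'

```text
clock: 52.1
eef_pos: [0.4891, -0.1541, 0.0671]
tool_rot: [-0.039, 0.999, 0.009, 0.001]
ft_force: [0.1, 0.7, -1.7]
grip_width: 0.012
```

```bash
python3 polar.py -170 .112
python3 - <<'E'
from lev import lev,shot
for k in 'ab':
    shot('top','t29'+k); lev('t29'+k,'top')
E
```

```text
t 52.1 p [ 0.4891 -0.1541  0.0671] q [-0.039  0.999  0.009  0.001] F [ 0.1  0.7 -1.7] g 0.012 j [-0.32  0.4  -0.22  0.95  0.02 -0.39]
d cm [-0.07 -0.89 -0.03] rot [-1.  -0.   5.5]
now phi -174.5 r 0.1101 yaw -175.5
t29a shelf 1630 median 0.1305 mean 0.1304 plane@end 0.1308 std 0.0032
t29a ledge 1990 median 0.1297 mean 0.1297 plane@end 0.1293 std 0.0032
t29b shelf 1635 median 0.1303 mean 0.1303 plane@end 0.1305 std 0.0031
t29b ledge 1989 median 0.1297 mean 0.1297 plane@end 0.1296 std 0.0030
```

Contact just begins. A little further.

Request:
move_arm --series '[[[0, -1.0, 0, -0.5, 0, 3, 0], [0, -0.6, 0, 0, 0, 1, 0], [0, 0, 0, 0, 0, 0, 0], [0, 0, 0, 0, 0, 0, 0], [0, 0, 0, 0, 0, 0, 0]]]'

```text
clock: 52.7
eef_pos: [0.4901, -0.1631, 0.0668]
tool_rot: [-0.08, 0.997, 0.011, 0.002]
ft_force: [0.4, 1.9, -2.5]
grip_width: 0.0121
```

```bash
python3 polar.py -165 .112
python3 - <<'E'
from lev import lev,shot
for k in 'ab':
    shot('top','t30'+k); lev('t30'+k,'top')
E
```

```text
t 52.7 p [ 0.4901 -0.1631  0.0668] q [-0.08   0.997  0.011  0.002] F [ 0.4  1.9 -2.5] g 0.0121 j [-0.33  0.41 -0.21  0.95  0.02 -0.49]
d cm [ 0.04 -0.95 -0.  ] rot [-1.3  0.1  5.8]
now phi -169.8 r 0.1103 yaw -170.8
t30a shelf 1640 median 0.1299 mean 0.1299 plane@end 0.1301 std 0.0030
t30a ledge 1985 median 0.1296 mean 0.1296 plane@end 0.1295 std 0.0031
t30b shelf 1635 median 0.1300 mean 0.1299 plane@end 0.1304 std 0.0033
t30b ledge 1991 median 0.1297 mean 0.1296 plane@end 0.1294 std 0.0032
```

Request:
move_arm --series '[[[0.1, -0.7, 0, 0, 0, 2, 0], [0, -0.2, 0, 0, 0, 0, 0], [0, 0, 0, 0, 0, 0, 0], [0, 0.2, 0, 0, 0, 0, 0], [0, 0.3, 0, 0, 0, 0, 0]]]'

```text
clock: 53.3
eef_pos: [0.4905, -0.1638, 0.0666]
tool_rot: [-0.099, 0.995, 0.015, 0.002]
ft_force: [0.3, -0.2, -2.2]
grip_width: 0.0121
```

```bash
python3 polar.py -170 .16
python3 - <<'E'
from lev import lev,shot
for k in 'ab':
    shot('top','t31'+k); lev('t31'+k,'top')
E
```

```text
t 53.3 p [ 0.4905 -0.1638  0.0666] q [-0.099  0.995  0.015  0.002] F [ 0.3 -0.2 -2.2] g 0.0121 j [-0.34  0.41 -0.21  0.96  0.03 -0.54]
d cm [-4.93 -0.76  0.02] rot [-1.7  0.1 -1.4]
now phi -169.4 r 0.1101 yaw -168.6
t31a shelf 1637 median 0.1297 mean 0.1297 plane@end 0.1300 std 0.0033
t31a ledge 1984 median 0.1296 mean 0.1296 plane@end 0.1295 std 0.0031
t31b shelf 1637 median 0.1298 mean 0.1298 plane@end 0.1298 std 0.0030
t31b ledge 1995 median 0.1296 mean 0.1297 plane@end 0.1296 std 0.0031
```

Request:
move_arm --series '[[[-1.2, -0.1, 0, -1, 0, 0, 0], [-1.4, -0.2, 0, 0, 0, 0, 0], [-1.4, -0.2, 0, 0, 0, 0, 0], [-1.2, -0.2, 0, 0, 0, 0, 0], [0, 0, 0, 0, 0, 0, 0]]]'

```text
clock: 53.9
eef_pos: [0.4373, -0.1726, 0.067]
tool_rot: [-0.099, 0.995, 0.004, 0.001]
ft_force: [0.4, 0.3, -2.0]
grip_width: 0.0125
```

```bash
python3 g.py .4342 -.3464 .12 -166.2
python3 - <<'E'
from lev import lev,shot
shot('top','t32'); lev('t32','top');shot('side','s32'); lev('s32','side')
E
```

```text
t 53.9 p [ 0.4373 -0.1726  0.067 ] q [-0.099  0.995  0.004  0.001] F [ 0.4  0.3 -2. ] g 0.0125 j [-0.38  0.33 -0.34  0.9   0.01 -0.58]
d cm [ -0.31 -17.38   5.3 ] rot [-0.5  0.1  2.5]
t32 shelf 1638 median 0.1298 mean 0.1298 plane@end 0.1297 std 0.0031
t32 ledge 1995 median 0.1295 mean 0.1295 plane@end 0.1297 std 0.0031
s32 shelf 180 median 0.1284 mean 0.1284 plane@end 0.1280 std 0.0016
s32 ledge 25 median 0.1273 mean 0.1275 plane@end 0.1174 std 0.0018
```

View pics/s32.png

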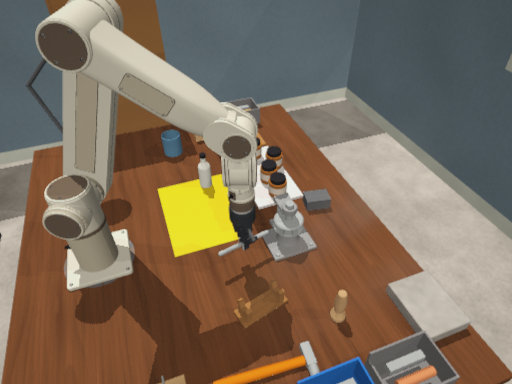

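Request:
move_arm --series '[[[-0.2, 0, 3, -0.5, 0, 2.5, 0], [0, -3, 2.5, 0, 0, 0, 0], [0, -4, 0, 0, 0, 0, 0], [0, -4, 0, 0, 0, 0, 0], [0, -4, 0, 0, 0, 0, 0]]]'

```text
clock: 54.5
eef_pos: [0.4415, -0.3237, 0.1259]
tool_rot: [-0.127, 0.992, -0.002, 0.004]
ft_force: [0.7, 0.6, -2.3]
grip_width: 0.0123
```

Request:
move_arm --series '[[[0, -1.5, 0, 0, 0, 0, 0], [0, 0, 0, 0, 0, 0, 0], [0, 0, 0, 0, 0, 0, 0], [0, 0, 0, 0, 0, 0, 0], [0, 0, 0, 0, 0, 0, 0]]]'

```text
clock: 55.0
eef_pos: [0.444, -0.3441, 0.1256]
tool_rot: [-0.125, 0.992, -0.003, 0.005]
ft_force: [0.2, 0.3, -2.6]
grip_width: 0.0121
```

```bash
python3 g.py .4342 -.3464 .0268 -166.2
python3 - <<'E'
from bar import *
from lev import lev
shot('side','s33'); lev('s33','side');shot('side','s33b'); lev('s33b','side')
o=bot.get_obs(); p,d,o=shot('wrist','w33')
P=pts('wrist',d,o); zt=o['eef_pos'][2]
g=p.astype(int); m=(abs(P[...,2]-zt-.025)<.02)&(g.max(-1)-g.min(-1)<25)&(g.min(-1)>70)
m[230:]=False
q=P[m]; print(np.round(q.mean(0),4),cv2.minAreaRect(q[:,:2].astype(np.float32)),[ (v,np.round(P[v,260,:],4).tolist()) for v in range(30,240,30)])
# rest forks
for z0 in (.057,):
    m=(abs(P[...,2]-z0)<.004)&(g[...,0]-g[...,2]>30); q=P[m]; print('fork tops',len(q),np.round(q.mean(0),4))
E
```

```text
t 55.0 p [ 0.444  -0.3441  0.1256] q [-0.125  0.992 -0.003  0.005] F [ 0.2  0.3 -2.6] g 0.0121 j [-0.66  0.42 -0.03  1.11  0.   -0.91]
d cm [-0.98 -0.23 -9.88] rot [ 0.3  0.7 -0.6]
shelf 0
ledge 0
shelf 0
ledge 0
[ 0.3898 -0.3578  0.1507] ((0.39249518513679504, -0.3570787310600281), (0.06937423348426819, 0.01360433828085661), 15.325119018554688) [(30, [0.3372, -0.372, -0.0005]), (60, [0.367, -0.3627, 0.1533]), (90, [0.3758, -0.3605, 0.1531]), (120, [0.3851, -0.3581, 0.1518]), (150, [0.3949, -0.3556, 0.1519]), (180, [0.4055, -0.3529, 0.1508]), (210, [0.4163, -0.3501, 0.151])]
fork tops 1112 [ 0.3748 -0.3593  0.0559]
```

View pics/w33.png

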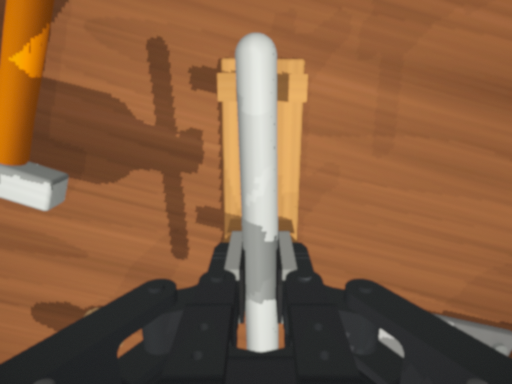

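Request:
move_arm --series '[[[-0.9, -0.2, 0, 0.3, 0.7, -1, 0], [-0.1, 0, -3, 0, 0.2, 0, 0], [-0.1, 0, -2, 0, 0.2, 0, 0], [0, 0, 0, 0, 0, 0, 0], [0, 0, 0, 0, 0, 0, 0]]]'

```text
clock: 55.65
eef_pos: [0.432, -0.3459, 0.0768]
tool_rot: [-0.116, 0.993, -0.0, -0.004]
ft_force: [0.6, -0.5, -1.2]
grip_width: 0.0121
```

```bash
python3 g.py .4342 -.3464 .0268 -167
```

```text
t 55.65 p [ 0.432  -0.3459  0.0768] q [-0.116  0.993 -0.    -0.004] F [ 0.6 -0.5 -1.2] g 0.0121 j [-0.67  0.46 -0.1   1.02 -0.01 -0.9 ]
d cm [ 0.22 -0.05 -5.  ] rot [ 0.1 -0.5 -0.3]
```

Request:
move_arm --series '[[[0.2, 0, -1.5, 0, 0, 0, 0], [0, 0, -1, 0, 0.2, 0, 0], [0, 0, 0, 0, 0, 0, 0], [0, 0, 0, 0, 0, 0, 0], [0, 0, 0, 0, 0, 0, 0]]]'

```text
clock: 56.15
eef_pos: [0.4359, -0.3479, 0.056]
tool_rot: [-0.115, 0.993, -0.003, -0.004]
ft_force: [0.5, -0.6, -2.4]
grip_width: 0.0121
```

```bash
python3 g.py .4342 -.3464 .0268 -167;python3 - <<'E'
from loc import *
shot('wrist','w34')
E
```

```text
t 56.15 p [ 0.4359 -0.3479  0.056 ] q [-0.115  0.993 -0.003 -0.004] F [ 0.5 -0.6 -2.4] g 0.0121 j [-0.67  0.49 -0.11  0.97 -0.01 -0.9 ]
d cm [-0.17  0.15 -2.92] rot [ 0.3 -0.4 -0.3]
```

View pics/w34.png

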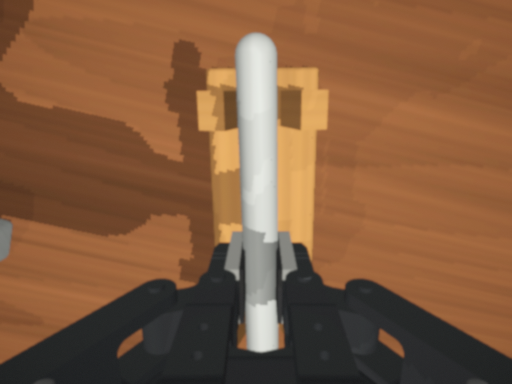

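Request:
move_arm --series '[[[-0.2, 0.2, -0.7, 0.3, 0, 0, 0], [0, 0, -0.5, 0, 0, 0, 0], [0, 0, 0, 0, 0, 0, 0], [0, 0, 0, 0, 0, 0, 0], [0, 0, 0, 0, 0, 0, 0]]]'

```text
clock: 56.7
eef_pos: [0.434, -0.3461, 0.0439]
tool_rot: [-0.115, 0.993, -0.0, -0.003]
ft_force: [-0.3, -0.0, -0.8]
grip_width: 0.012
```

```bash
python3 g.py .4342 -.3464 .0268 -167;python3 - <<'E'
from loc import *
shot('wrist','w35')
E
```

```text
t 56.7 p [ 0.434  -0.3461  0.0439] q [-0.115  0.993 -0.    -0.003] F [-0.3 -0.  -0.8] g 0.012 j [-0.67  0.5  -0.13  0.94 -0.   -0.9 ]
d cm [ 0.02 -0.03 -1.71] rot [ 0.1 -0.3 -0.3]
```

View pics/w35.png

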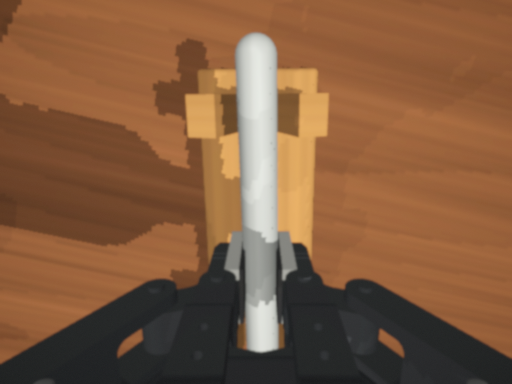

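Centred in the fork: the notch runs from 216 to 300 and the bar sits at 257. Lowering it in.

Request:
move_arm --series '[[[-0.1, 0, -0.7, 0, 0, 0, 0], [0, 0, -0.6, 0, 0, 0, 0], [0, 0, -0.2, 0, 0, 0, 0], [0, 0, 0, 0, 0, 0, 0], [0, 0, 0, 0, 0, 0, 0]]]'

```text
clock: 57.25
eef_pos: [0.4335, -0.3466, 0.0283]
tool_rot: [-0.115, 0.993, -0.001, -0.002]
ft_force: [-0.5, 0.4, 0.5]
grip_width: 0.0121
```

```bash
python3 g.py .4342 -.3464 .0268 -167
```

```text
t 57.25 p [ 0.4335 -0.3466  0.0283] q [-0.115  0.993 -0.001 -0.002] F [-0.5  0.4  0.5] g 0.0121 j [-0.67  0.52 -0.15  0.9  -0.   -0.9 ]
d cm [ 0.07  0.02 -0.15] rot [ 0.1 -0.2 -0.2]
```

Request:
move_arm --series '[[[0.1, 0, -0.1, 0, -0.2, 0, 0], [0, 0, 0, 0, 0, 0, 0.15], [0, 0, 0, 0, 0, 0, 0.3], [0, 0, 0, 0, 0, 0, 0.5], [0, 0, 0, 0, 0, 0, 0.5]]]'

```text
clock: 57.75
eef_pos: [0.4353, -0.3473, 0.0284]
tool_rot: [-0.115, 0.993, -0.002, 0.0]
ft_force: [0.1, -0.4, 0.5]
grip_width: 0.0427
```

Request:
move_arm --series '[[[0, 0, 2, 0, 0, 0, 0.5], [0, 0, 3, 0, 0, 0, 0.5], [-1, 0, 4, 0, 0, 0, 0.5], [-2, 0, 4, 0, 0, 0, 0.5], [-2, 0, 4, 0, 0, 0, 0.5]]]'

```text
clock: 58.25
eef_pos: [0.3818, -0.3432, 0.1961]
tool_rot: [-0.117, 0.993, 0.003, -0.004]
ft_force: [0.7, -1.6, 0.3]
grip_width: 0.0426
```

```bash
python3 - <<'E'
from bar import *
from lev import lev
o=st(); shot('top','t36'); lev('t36','top'); bar('t36','top',None)
shot('side','s36'); lev('s36','side')
p,d,o=shot('wrist','w36'); bar('w36','wrist',o)
E
```

```text
t 58.25 p [ 0.3818 -0.3432  0.1961] q [-0.117  0.993  0.003 -0.004] F [ 0.7 -1.6  0.3] g 0.0426 j [-0.73  0.29 -0.02  1.27 -0.   -0.97]
t36 shelf 1636 median 0.1298 mean 0.1298 plane@end 0.1299 std 0.0031
t36 ledge 1989 median 0.1297 mean 0.1296 plane@end 0.1295 std 0.0031
bar 129 [ 0.4531 -0.3404  0.0511] [ 0.4524 -0.3412] [0.1395 0.0142] 14.1 z [0.0517 0.0563]
s36 shelf 52 median 0.1286 mean 0.1285 plane@end 0.1276 std 0.0019
ledge 6
bar 2450 [ 0.4285 -0.3471  0.0502] [ 0.4351 -0.3457] [0.1774 0.0137] 13.9 z [0.0505 0.0521]
```

View pics/w36.png

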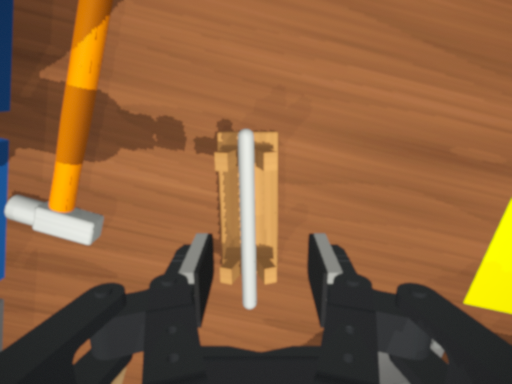

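View pics/s36.png

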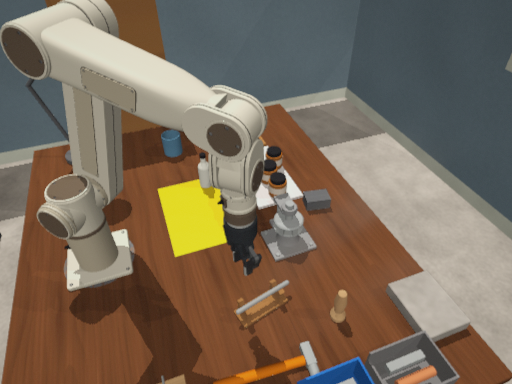

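Request:
move_arm --series '[[[-2, -1, 3, 0, 0, 0, 0.5], [-2, -3, 3, 0, 0, 0, 0.5], [-2, -4, 3, 0, 0, 0, 0.5], [-2, -4, 2, 0, 0, 0, 0.5], [-2, -3, 0, 0, 0, 0, 0.5]]]'

```text
clock: 58.9
eef_pos: [0.2831, -0.4917, 0.3055]
tool_rot: [-0.122, 0.993, 0.004, -0.004]
ft_force: [0.3, -1.0, 0.2]
grip_width: 0.0429
```

```bash
python3 - <<'E'
from bar import *
from lev import lev
o=st(); p,d,_=shot('top','t37'); lev('t37','top'); bar('t37','top',None)
C=((.6,.184),(.601,.109),(.601,.034),(.602,-.042))
print(*jars('top',d,p,zoff=.199,cands=C,r0=.036),sep='\n')
p,d,_=shot('side','s37'); lev('s37','side'); print(*jars('side',d,p,zoff=.198,cands=C,r0=.036),sep='\n')
cv2.imwrite('pics/s37c.png',cv2.resize(p[80:300,180:380,::-1],None,fx=2.7,fy=2.7,interpolation=cv2.INTER_CUBIC))
E
```

```text
t 58.9 p [ 0.2831 -0.4917  0.3055] q [-0.122  0.993  0.004 -0.004] F [ 0.3 -1.   0.2] g 0.0429 j [-1.05  0.37  0.38  1.59 -0.   -1.29]
t37 shelf 1635 median 0.1297 mean 0.1297 plane@end 0.1300 std 0.0033
t37 ledge 1989 median 0.1297 mean 0.1297 plane@end 0.1299 std 0.0031
bar 159 [ 0.4356 -0.3448  0.0508] [ 0.4357 -0.3457] [0.1742 0.0136] 13.6 z [0.051  0.0563]
(0.5995, 0.1856, 0.0241, 0.1996, 145, [0.6004, 0.1847, 0.1996])
(0.6319, 0.1041, 0.0153, 0.199, 22, [0.6308, 0.1038, 0.199])
(0.6022, 0.034, 0.0237, 0.1994, 146, [0.6018, 0.0334, 0.1994])
(0.6029, -0.0413, 0.0234, 0.1998, 142, [0.6034, -0.0412, 0.1998])
s37 shelf 642 median 0.1284 mean 0.1284 plane@end 0.1281 std 0.0016
s37 ledge 166 median 0.1276 mean 0.1278 plane@end 0.1280 std 0.0018
(0.5987, 0.1811, 0.0274, 0.1977, 103, [0.5976, 0.1784, 0.1977])
(0.6289, 0.1003, 0.018, 0.1979, 21, [0.6281, 0.0981, 0.1979])
(0.6009, 0.0306, 0.0272, 0.1978, 126, [0.5998, 0.0273, 0.1978])
(0.6017, -0.0462, 0.027, 0.1979, 147, [0.6002, -0.0488, 0.1979])
```

View pics/s37c.png

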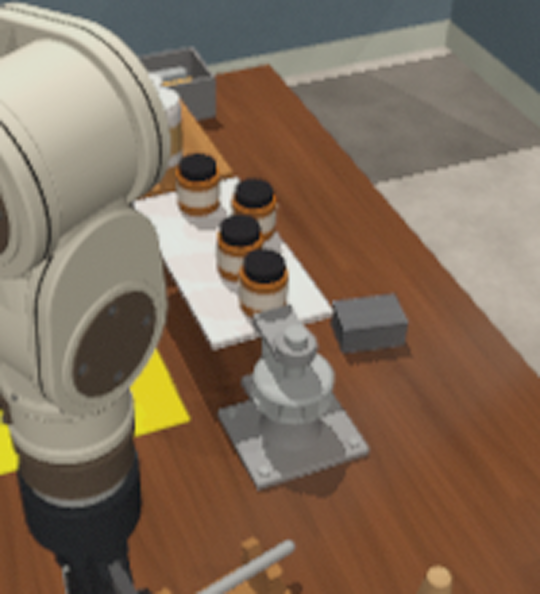

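View pics/t37.png

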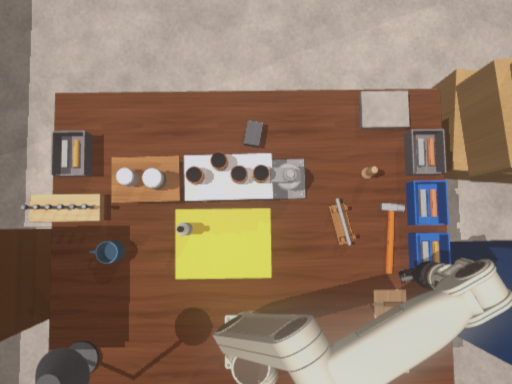

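Jar 2 in the row has been knocked aside, from (0.60, 0.11) to roughly (0.64, 0.105), as the task warned could happen. I'll put it back.

```bash
python3 - <<'E'
from loc import *
for fn,c in (('t37','top'),('s37','side')):
    d=np.load(f'pics/{fn}.npy'); p=cv2.imread(f'pics/{fn}.png'); print(jars(c,d,p,zoff=.199,cands=((.642,.105),),r0=.036))
# when did it happen
for fn in ['t11','t20','t21','t22','t23','t24','t25','t26a','t27a','t28a','t30a','t32','t36']:
    d=np.load(f'pics/{fn}.npy'); p=cv2.imread(f'pics/{fn}.png'); P=pts('top',d)
    m=(P[...,2]>.165)&(P[...,2]<.205)&(p.max(-1)<90)&(abs(P[...,1]-.107)<.02)&(abs(P[...,0]-.62)<.07); print(fn,np.round(P[m].mean(0),3))
E
python3 g.py .62 .1 .27 -90
```

```text
[(0.6478, 0.1014, 0.0238, 0.1997, 150, [0.6483, 0.1015, 0.1997])]
[(0.6446, 0.0974, 0.0273, 0.198, 107, [0.6455, 0.0951, 0.198])]
t11 [0.602 0.107 0.175]
t20 [0.602 0.107 0.181]
t21 [0.601 0.107 0.187]
t22 [0.648 0.105 0.194]
t23 [0.648 0.105 0.194]
t24 [0.648 0.104 0.196]
t25 [0.648 0.104 0.198]
t26a [0.648 0.105 0.198]
t27a [0.648 0.104 0.2  ]
t28a [0.648 0.104 0.2  ]
t30a [0.648 0.104 0.2  ]
t32 [0.648 0.104 0.2  ]
t36 [0.648 0.104 0.199]
t 59.0 p [ 0.2809 -0.4925  0.3021] q [-0.119  0.993  0.006 -0.005] F [ 0.3  1.2 -0.5] g 0.043 j [-1.05  0.38  0.38  1.58 -0.   -1.29]
d cm [33.91 59.25 -3.21] rot [-0.1 -1.  76.3]
```

Request:
move_arm --series '[[[2, 3.8, 0, 0, -1, 8.4, 1], [2, 3.8, 0, 0, 0, 8.4, 1], [2, 3.8, 0, 0, 0, 8.4, 1], [2, 3.8, 0, 0, 0, 8.4, 1], [2, 3.8, 0, 0, 0, 8.4, 1]]]'

```text
clock: 59.5
eef_pos: [0.3805, -0.298, 0.2911]
tool_rot: [-0.473, 0.881, 0.012, -0.001]
ft_force: [0.7, -0.2, 0.2]
grip_width: 0.0856
```

Request:
move_arm --series '[[[2, 4, 0, 0, 0, 8.4, 1], [2, 4, 0, 0, 0, 8.4, 1], [2, 4, 0, 0, 0, 8.4, 1], [2, 4, 0, 0, 0, 8.4, 1], [2, 4, 0, 0, 0, 0, 1]]]'

```text
clock: 60.0
eef_pos: [0.4815, -0.0836, 0.2833]
tool_rot: [0.714, -0.7, -0.017, 0.007]
ft_force: [0.5, -0.6, 0.2]
grip_width: 0.0854
```

```bash
python3 g.py .647 .101 .26 -90
```

```text
t 60.0 p [ 0.4815 -0.0836  0.2833] q [ 0.714 -0.7   -0.017  0.007] F [ 0.5 -0.6  0.2] g 0.0854 j [-0.18  0.23  0.13  1.5   0.01 -1.77]
d cm [16.55 18.46 -2.33] rot [-0.8 -1.9 -1.1]
```

Request:
move_arm --series '[[[3.3, 3.7, -0.2, -0.8, -1.9, -1, 1], [3.3, 3.7, -0.2, 0, 0, 0, 1], [3.3, 3.7, -0.2, 0, 0, 0, 1], [3.0, 3.5, 0, 0, 0, 0, 1], [1.5, 1.5, 0, 0, 0, 0, 1]]]'

```text
clock: 60.5
eef_pos: [0.6221, 0.0902, 0.2688]
tool_rot: [0.711, -0.703, -0.005, 0.004]
ft_force: [0.8, -0.4, -0.2]
grip_width: 0.0854
```

```bash
python3 g.py .647 .101 .20 -90; python3 - <<'E'
from loc import *
p,d,o=shot('wrist','w38'); print(*jars('wrist',d,p,o,zoff=.199,cands=((.647,.101),(.601,.034),(.602,-.042)),r0=.036),sep='\n')
E
```

```text
t 60.5 p [0.6221 0.0902 0.2688] q [ 0.711 -0.703 -0.005  0.004] F [ 0.8 -0.4 -0.2] g 0.0854 j [ 0.14  0.51  0.5   1.57  0.   -1.44]
d cm [ 2.49  1.08 -6.88] rot [-0.1 -0.7 -0.7]
(0.6484, 0.1013, 0.026, 0.199, 4369, [0.6481, 0.0999, 0.199])
(0.6024, 0.0343, 0.0253, 0.1992, 5346, [0.6026, 0.0336, 0.1992])
(0.6033, -0.0283, 0.0218, 0.1989, 1486, [0.6035, -0.0227, 0.1989])
```

View pics/w38.png

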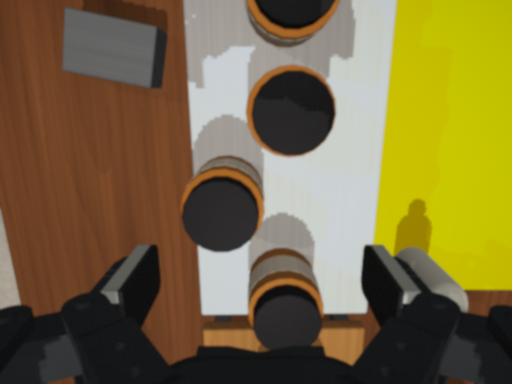

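Request:
move_arm --series '[[[2.5, 1.1, 0, 0, -0.7, -0.7, 1], [0, 0, -2.5, 0, 0, 0, 1], [0, 0, -2.5, 0, 0, 0, 1], [0, 0, -0.5, 0, 0, 0, 1], [0, 0, 0, 0, 0, 0, 1]]]'

```text
clock: 61.05
eef_pos: [0.6454, 0.111, 0.2008]
tool_rot: [0.711, -0.704, -0.006, 0.005]
ft_force: [-0.2, -0.8, 0.8]
grip_width: 0.0857
```

```bash
python3 g.py .648 .1013 .149 -90
```

```text
t 61.05 p [0.6454 0.111  0.2008] q [ 0.711 -0.704 -0.006  0.005] F [-0.2 -0.8  0.8] g 0.0857 j [ 0.17  0.58  0.44  1.45  0.   -1.41]
d cm [ 0.26 -0.97 -5.18] rot [-0.1 -0.8 -0.6]
```

Request:
move_arm --series '[[[0.2, -1.0, 0, 0, -0.8, -0.6, 1], [0, 0, 0, 0, 0, 0, 1], [0, 0, -1, 0, 0, 0, 1], [0, 0, 0, 0, 0, 0, 1], [0, 0, 0, 0, 0, 0, 1]]]'

```text
clock: 61.55
eef_pos: [0.6485, 0.0996, 0.1941]
tool_rot: [-0.706, 0.708, -0.001, 0.003]
ft_force: [-0.1, 1.6, -0.2]
grip_width: 0.0852
```

```bash
python3 g.py .648 .1013 .149 -90
```

```text
t 61.55 p [0.6485 0.0996 0.1941] q [-0.706  0.708 -0.001  0.003] F [-0.1  1.6 -0.2] g 0.0852 j [ 0.15  0.57  0.4   1.4   0.   -1.42]
d cm [-0.05  0.17 -4.51] rot [-0.1  0.3  0.1]
```

Request:
move_arm --series '[[[0, 0.2, -1.5, 0, 0.3, 0, 1], [0, 0, -1.5, 0, 0, 0, 1], [0, 0, -1, 0, 0, 0, 1], [0, 0, 0, 0, 0, 0, 1], [0, 0, 0, 0, 0, 0, 1]]]'

```text
clock: 62.05
eef_pos: [0.6485, 0.1022, 0.1512]
tool_rot: [-0.706, 0.708, 0.001, 0.001]
ft_force: [-0.3, 0.1, 0.7]
grip_width: 0.0855
```

```bash
python3 g.py .648 .1013 .149 -90
```

```text
t 62.05 p [0.6485 0.1022 0.1512] q [-0.706  0.708  0.001  0.001] F [-0.3  0.1  0.7] g 0.0855 j [ 0.16  0.59  0.33  1.31  0.   -1.41]
d cm [-0.05 -0.09 -0.22] rot [-0.2  0.   0.1]
```

Request:
move_arm --series '[[[0, -0.1, -0.1, 0, 0, 0, 0.5], [0, 0, 0, 0, 0, 0, 0], [0, 0, 0, 0, 0, 0, 0], [0, 0, 1, 0, 0, 0, 0], [0, 0, 1, 0, 0, 0, 0]]]'

```text
clock: 62.55
eef_pos: [0.6472, 0.101, 0.1697]
tool_rot: [-0.706, 0.708, 0.002, -0.001]
ft_force: [0.6, 0.2, -2.1]
grip_width: 0.0586
```

```bash
python3 g.py .6008 .1093 .17 -90; python3 - <<'E'
from loc import *
p,d,o=shot('wrist','w39'); held(d,p,o)
E
```

```text
t 62.55 p [0.6472 0.101  0.1697] q [-0.706  0.708  0.002 -0.001] F [ 0.6  0.2 -2.1] g 0.0586 j [ 0.15  0.59  0.37  1.36  0.   -1.41]
d cm [-4.64  0.83  0.03] rot [-0.1 -0.2  0.1]
held lid rel [ 0.0009 -0.0009  0.0253  0.0481] [0.62661854 0.07561815 0.21482333] [0.66934652 0.11568333 0.2200018 ]
```

View pics/w39.png

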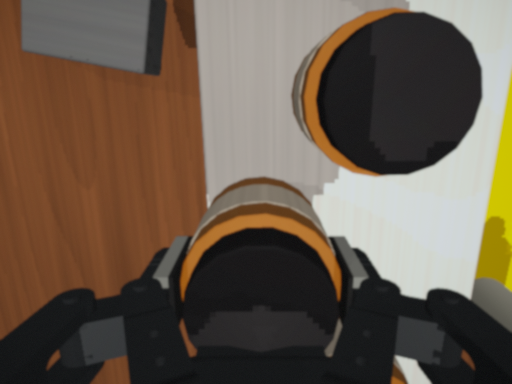

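Request:
move_arm --series '[[[-0.9, 0.4, 0, 0, -0.2, 0, 0], [-1.1, 0.3, 0, 0, 0, 0, 0], [-1.1, 0.1, 0, 0, 0, 0, 0], [-0.9, 0, 0, 0, 0, 0, 0], [0, 0, 0, 0, 0, 0, 0]]]'

```text
clock: 63.1
eef_pos: [0.6085, 0.1094, 0.175]
tool_rot: [-0.706, 0.708, -0.002, 0.004]
ft_force: [0.4, 0.2, -2.4]
grip_width: 0.0586
```

```bash
python3 g.py .6008 .1087 .1515 -90
```

```text
t 63.1 p [0.6085 0.1094 0.175 ] q [-0.706  0.708 -0.002  0.004] F [ 0.4  0.2 -2.4] g 0.0586 j [ 0.18  0.5   0.23  1.3   0.   -1.39]
d cm [-0.77 -0.07 -2.35] rot [-0.2  0.4  0.2]
```

Request:
move_arm --series '[[[-0.8, 0, -0.6, -0.2, 0.4, 0, 0], [0, 0, -0.8, 0, 0, 0, 0], [0, 0, -0.4, 0, 0, 0, 0], [0, 0, 0, 0, 0, 0, 0], [0, 0, 0, 0, 0, 0, 0]]]'

```text
clock: 63.6
eef_pos: [0.6008, 0.1091, 0.155]
tool_rot: [-0.706, 0.708, -0.0, 0.0]
ft_force: [-0.6, 0.2, -3.0]
grip_width: 0.0583
```

```bash
python3 g.py .6008 .1087 .1515 -90
```

```text
t 63.6 p [0.6008 0.1091 0.155 ] q [-0.706  0.708 -0.     0.   ] F [-0.6  0.2 -3. ] g 0.0583 j [ 0.18  0.5   0.18  1.25 -0.   -1.39]
d cm [-0.   -0.04 -0.35] rot [0.  0.  0.2]
```

Request:
move_arm --series '[[[0, 0, -0.2, 0, 0, 0, 0], [0, 0, 0, 0, 0, 0, 0], [0, 0, -0.1, 0, 0, 0, 0], [0, 0, 0, 0, 0, 0, 0], [0, 0, 0, 0, 0, 0, 0]]]'

```text
clock: 64.1
eef_pos: [0.6016, 0.109, 0.1518]
tool_rot: [-0.706, 0.708, -0.001, 0.0]
ft_force: [0.2, 0.3, -3.5]
grip_width: 0.0584
```

Request:
move_arm --series '[[[-0.1, 0, -0.1, 0, 0, 0, 0], [0, 0, 0, 0, 0, 0, 0], [0, 0, 0, 0, 0, 0, 0], [0, 0, 0, 0, 0, 0, 0], [0, 0, 0, 0, 0, 0, 0]]]'

```text
clock: 64.6
eef_pos: [0.6007, 0.1091, 0.1512]
tool_rot: [-0.706, 0.708, -0.001, 0.001]
ft_force: [-0.5, -0.4, -3.2]
grip_width: 0.0589
```

Request:
move_arm --series '[[[0, 0, -0.1, 0, 0, 0, 0], [0, 0, 0, 0, 0, 0, 0], [0, 0, -0.1, 0, 0, 0, 0], [0, 0, 0, 0, 0, 0, 0], [0, 0, 0, 0, 0, 0, 0]]]'

```text
clock: 65.1
eef_pos: [0.601, 0.109, 0.1511]
tool_rot: [-0.706, 0.708, -0.002, 0.002]
ft_force: [-0.3, 0.2, -1.0]
grip_width: 0.0585
```

Contact: the weight is nearly gone. Release and lift clear.

Request:
move_arm --series '[[[0, 0, -0.1, 0, 0, 0, 0], [0, 0, 0, 0, 0, 0, 0], [0, 0, 0, 0, 0, 0, 1], [0, 0, 0, 0, 0, 0, 1], [0, 0, 0, 0, 0, 0, 1]]]'

```text
clock: 65.6
eef_pos: [0.602, 0.1093, 0.1513]
tool_rot: [-0.706, 0.708, -0.002, 0.003]
ft_force: [0.3, -0.1, 0.2]
grip_width: 0.0854
```

Request:
move_arm --series '[[[0, 0, 2, 0, 0, 0, 1], [0, 0, 3, 0, 0, 0, 1], [0, 0, 4, 0, 0, 0, 1], [0, 0, 4, 0, 0, 0, 1], [-3, -1, 2, 0, 0, 0, 1]]]'

```text
clock: 66.1
eef_pos: [0.571, 0.0995, 0.299]
tool_rot: [-0.706, 0.708, 0.0, -0.001]
ft_force: [0.6, -0.8, 0.1]
grip_width: 0.0854
```

Request:
move_arm --series '[[[-4, -2, 0, 0, 0, 0, 1], [-4, -2, 0, 0, 0, 0, 1], [-4, -2, 0, 0, 0, 0, 1], [-4, -2, 0, 0, 0, 0, 1], [-4, -2, 0, 0, 0, 0, 1]]]'

```text
clock: 66.6
eef_pos: [0.3694, -0.0013, 0.3031]
tool_rot: [0.708, -0.707, 0.004, -0.004]
ft_force: [1.0, -1.4, 0.8]
grip_width: 0.0853
```

```bash
python3 - <<'E'
from bar import *
from lev import lev
o=st(); p,d,_=shot('top','t40'); lev('t40','top'); bar('t40','top',None)
C=((.6,.184),(.601,.109),(.601,.034),(.602,-.042))
print(*jars('top',d,p,zoff=.199,cands=C,r0=.036),sep='\n')
p,d,_=shot('side','s40'); lev('s40','side'); print(*jars('side',d,p,zoff=.198,cands=C,r0=.036),sep='\n')
E
```

```text
t 66.6 p [ 0.3694 -0.0013  0.3031] q [ 0.708 -0.707  0.004 -0.004] F [ 1.  -1.4  0.8] g 0.0853 j [-0.   -0.05 -0.14  1.47  0.   -1.58]
t40 shelf 1592 median 0.1297 mean 0.1297 plane@end 0.1298 std 0.0031
t40 ledge 1990 median 0.1297 mean 0.1298 plane@end 0.1296 std 0.0032
bar 155 [ 0.4351 -0.3449  0.051 ] [ 0.435  -0.3446] [0.1748 0.0148] 13.5 z [0.0504 0.0575]
(0.5998, 0.1855, 0.024, 0.1995, 142, [0.6, 0.1845, 0.1995])
(0.6007, 0.1095, 0.0238, 0.1995, 140, [0.6016, 0.1093, 0.1995])
(0.6016, 0.0336, 0.0234, 0.1995, 142, [0.6018, 0.0335, 0.1995])
(0.6035, -0.0414, 0.0235, 0.1995, 146, [0.6033, -0.0413, 0.1995])
s40 shelf 599 median 0.1285 mean 0.1284 plane@end 0.1283 std 0.0017
s40 ledge 491 median 0.1276 mean 0.1277 plane@end 0.1278 std 0.0016
(0.6, 0.1822, 0.0282, 0.1977, 100, [0.5977, 0.1783, 0.1977])
(0.5971, 0.1053, 0.0274, 0.1976, 111, [0.5993, 0.1028, 0.1976])
(0.6, 0.0306, 0.0278, 0.1978, 124, [0.5991, 0.0265, 0.1978])
(0.6, -0.0457, 0.0267, 0.1981, 141, [0.6006, -0.0485, 0.1981])
```

View pics/s40.png

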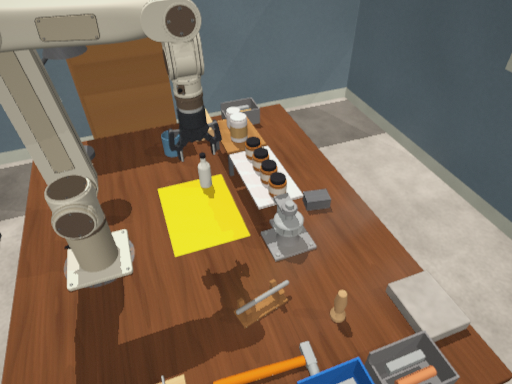

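View pics/t40.png

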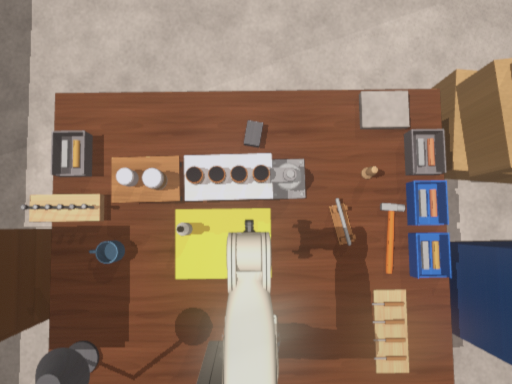

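```bash
python3 -c "
from workcell import bot
print(bot.job_done())"
```

```text
the job is handed in; nothing more can be done
None
```

The job is handed in, at 66.6 s on the clock. All four jars stand on the raised shelf, the shelf is level with the ledge, and the bar is back in its rest.

**What I did**
- I stood the four jars along the middle of the lowered shelf, then raised it about 24 mm in four bar strokes, moving hole to hole.
- The last stroke overshot by about 0.9 mm, so I turned the collar back a few degrees with the bar.
- I noticed only after laying the bar back that one jar had been knocked about 45 mm aside during the third stroke. I lifted it back into the row on the raised shelf, so that one placement came after the raising.

**Last checks**
- **Jars:** they stand 75–76 mm apart, so about 15–16 mm gaps, within a few millimetres of the shelf's middle. No lid was out of level in the last pictures.
- **Height:** the top camera shows the shelf level with the ledge (0.0 mm). The side camera disagrees slightly and reads it 0.7 mm high.
- **Bar:** it lies in both forks within about 2 mm of where it started.
- **Hand:** it was open and clear of everything.
- **Force:** while closing on the first jar the wrist force read 46 N, below the 120 N limit. I gripped the later jars a little higher, and none of the readings after that passed about 15 N.

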